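# Turn the cutlery insert the right way round

## Robot

A 7-joint arm with a two-finger parallel gripper is mounted at the origin on a cart in front of the work surface, level with it; the furniture and walls round the work are solid. World frame = base frame: x ahead of the robot, y to its left, z up, the work surface at z = 0. Lengths are in m, angles in degrees, forces in N, time in s.
With the tool pointing down it reaches from about 0.425 to 0.875 m from the base axis. Payload 4.7 kg.
Tool frame: the origin (TCP) lies at the very end of the fingers, on their centre line; the grasp point (between the pads) lies 19 mm behind it; z points along the fingers, y is the direction in which the jaws open and shut (so a half turn about z gives the same grasp; the last joint's range is limited). The gripper opens to 87 mm and grips with 3 to 60 N. Pads are 19 mm wide; open, the fingers measure 117 mm over their backs; the gripper's body (75 mm by 190 mm) begins 51 mm behind the grasp point.
Start: joints at [75.579, 18.392, -4.016, 83.108, 1.295, 78.541, -3.26], TCP at [0.171, -0.627, 0.223] pointing down, gripper open.
Joint ranges: [-163.93, 163.93], [-17.29, 119.83], [-79.2, 71.16], [3.27, 140.29], [-89.18, 269.18], [5.43, 117.66], [-154.24, 154.24]. Speed limits (degrees/s): [147.25, 147.25, 180, 180, 180, 180, 180].

## Interface

Orientations are given as [roll, pitch, yaw] about the fixed x, y, z axes, in that order (R = Rz(yaw) Ry(pitch) Rx(roll)).
In Python, from cell import sensors, imaging, ticket gives the robot as it stands.
- The arm moves only by the tool carry_out, never from a script. Its argument "plan" is a list of rows, each an object of numbers: "fingers": the closure, from -1 (fully open) to 1 (shut); "dx", "dy", "dz": the shift along the tool's x, y, z normalised to -1 to 1, where 1 is 0.03 m; "rx", "ry", "rz": the turn, a rotation vector about the tool's x, y, z normalised to -1 to 1, where 1 is 10 degrees. A call has 1 to 12 rows; each row shifts and turns the commanded pose from where the row before left it, along the tool's axes as they then stand; what a row does not reach is not made up. A row lasts 1/8 s, in which the tool goes at most 62.5 mm and 10.7 degrees, less where a joint would pass 70% of its speed; a pose out of reach is approached as far as the arm can. A call with a number of a shift or a turn outside -1 to 1 is refused whole. A call with a gripper value outside its range is refused whole. The fingers move at their own pace and stop on an object; "force" is the grip in N (left out, the last holds). Time passes only in rows, so rows that do not move let the fingers close. It gives the time, the measured TCP pose, the force and the opening at its end, in the units of the state.
- sensors.get_obs(): the state, without advancing time (a new reading comes with each control period).
- imaging.read_camera(name): name is "scene" or "top"; returns a dict with "color" (480x640x3 uint8, red, green, blue), "mtx" (3x3 intrinsics, pixels), "dist_coeffs" ([k1, k2, p1, p2, k3] as OpenCV has them; the pictures are not rectified), "extrinsics" (4x4, takes a point from world to camera coordinates). Camera axes: x right, y down, z forward; pixel columns grow to the right and rows downward; lengths in m; the calibration is good to about 2 mm. A picture is of the moment at which its call begins. There is no depth.
- ticket.sign_off(): hands the job in, once; it reports no verdict.
The state is a dict: "time_s": time; "qpos": joint angles; "joint_velocities": joint speeds; "effort": joint torques, N m; "tool_pos": TCP position; "tool_rot": TCP orientation; "force": force on the tool from outside, world axes, zero at the start; "wrist_torque": the same for the moment, N m; "grip_width": finger opening in m.
Only numpy, scipy, OpenCV 4.12 (cv2) and the standard library are available. Lean on these libraries where they do the work, as an engineer would, in place of code of your own. Each camera call takes 0.05 s, during which the arm holds its last target.

## Task

The cutlery insert was put back into its sloped stand the wrong way round. Swing the metal clip off it, lift the insert clear, turn it half round so that its long undivided trough is on the low side nearest the robot, seat it fully home and swing the clip back over it; then lay the vegetable peeler in the long trough. Leave the fork, the mug and the steel tumbler where they are.

Things in the scene. Friction and masses are not known exactly. Their poses are not given: they have to be found in the camera images.
- bed: Fixed dark wooden stand with a tray, 30 mm deep, sloping 0.45 rad down to the robot. Origin: centre of the tray's inner floor. x up the slope (away from the robot), y along it to the left, z square out of it. Inner space 144 (x) by 226 (y) mm; front and side walls 6 mm thick, upper wall a rail from x = 72 to 104 mm; walls end at z = 30 mm.
- insert: Loose white insert, 0.2 to 0.4 kg, 140 (x) x 222 (y) x 30 mm at the rim; foot tapers to 132 x 214. Origin: centre of its underside, z out of it. +x side: one long trough, 55 mm wide, 206 long, floor at z = 4 mm. -x side: 3 short compartments. At its centre an upright square grip, 24 x 24 mm, sides square to x and y, top at z = 66 mm, on a 12 mm rib along y. Starts the wrong way, x up the slope.
- grip_top (a point): Middle of the top of the insert's square grip. The grip leans with the slope and may be pinched across either pair of sides; they are free from z = 30 to 66 mm of the insert (the rib is 29 mm high).
- trough (a point): Middle of the floor of the insert's long trough, 34 mm from the insert's centre.
- clip (a joint): Steel swivel clip on the stand's upper rail; axis square to the slope at x = 90, y = 0 mm of the stand. 0: points down the slope, over the insert's upper rim; swings either way to +-1.6, along the rail; clear of the insert beyond 1.25. Positive: free end to the stand's -y. Stays where left (about 1 N at the post). Bar 10 mm wide, from 2 to 7 mm above the walls.
- clip_post (a point): Top of the round upright post, 12 mm in diameter, near the free end of the clip, 36 mm from the pivot; the post stands 30 mm above the clip's bar and is square to the slope.
- peeler: Vegetable peeler lying on the worktop left or right of the stand (the fork is on the other side), 170 long (x) x 25 x 18 mm, 80 g; origin: midway along it, on its underside. Chunky handle from x = -85 to +15 mm, 23 mm wide and 16 high; blade at +x. Best pinched across the handle near x = -38 mm; then, in the trough, the fingers stand beside the insert's grip, not against it.
- fork: Steel fork lying on the worktop, 193 by 26 by 15 mm; origin: centre of its underside. Bystander.
- mug_b: White mug, 98 by 128 by 88 mm, origin: centre of its underside. Bystander.
- steel_tumbler: Upturned steel tumbler on the green glass board, 68 mm wide, 74 mm high, origin: centre of its underside. Bystander.

How it is judged (in metres and radians):
On the way, in this order (a step that is already met when the one before it is completed fails the run):
1. the clip is swung off the insert (at least 1.25 rad to either side) ((value of joint clip above 1.25 rad or value of joint clip below -1.25 rad)), for 0.1 s.
2. the insert is lifted clear of the stand's walls (z of insert in the frame of bed above 0.032 m), for 0.1 s.
3. the insert is seated again, long trough on the low side (x of trough in the frame of bed below -0.02 m and z of insert in the frame of bed between -0.004 and 0.005 m and x of insert in the frame of bed between -0.008 and 0.008 m and y of insert in the frame of bed between -0.008 and 0.008 m and angle between the z axis of insert and the z axis of bed, either way round below 0.06 rad and angle between the x axis of insert and the x axis of bed, either way round below 0.06 rad), for 0.2 s.
4. the clip is back over the insert (within 0.35 rad of straight) (value of joint clip between -0.35 and 0.35 rad), for 0.2 s.
5. the peeler lies in the long trough (x of peeler in the frame of insert between 0.006 and 0.066 m and y of peeler in the frame of insert between -0.025 and 0.025 m and z of peeler in the frame of insert between -0.002 and 0.025 m and angle between the x axis of peeler and the y axis of insert, either way round below 0.2 rad), for 0.2 s.
At the end, for the whole second after the job is handed in: Insert seated, long trough on the low side (within 5 mm of the floor, 8 mm of the middle, 0.06 rad); clip within 0.35 rad of straight over it; peeler at rest in the trough (middle within 25 mm along it, 25 mm or less above the insert's underside, within 0.2 rad of its direction) (all of step 3 and all of step 4 and all of step 5 and linear speed of each of peeler, insert below 0.02 m/s); the robot touches nothing.
It fails at once if the fork is moved more than 30 mm (distance of fork from where it was at the start of the episode above 0.03 m).
It fails at once if the mug is moved more than 30 mm (distance of mug_b from where it was at the start of the episode above 0.03 m).
It fails at once if the tumbler is moved more than 30 mm (distance of steel_tumbler from where it was at the start of the episode above 0.03 m).
It also fails if it takes over 72 s, if anything falls off the work surface, if the arm or the gripper's body presses on something with over 40 N, if the wrist force passes 120 N, or if a joint passes its speed limit or range.

## Working session

There is one attempt and no reset: what is moved stays moved. The work goes in short steps, Python scripts to look and compute and a tool call to move; the robot and the scene stay as the last step left them, time stands still between calls to the robot, and variables do not carry over. Pictures are saved under pics/ and viewed, and the job is handed in when it is done.

Besides the shell and the picture viewer there is one more tool, called after "Call:" by a JSON object that holds its "name" and its "arguments". carry_out: Moves the arm, as the interface text tells. Scaled input: -1 to 1 covers 0.03 m each way for a shift and 10 degrees each way for a turn. Its arguments: {"type":"object","properties":{"plan":{"type":"array"},"force":{"type":"number"}},"required":["plan"]}

```bash
mkdir -p pics; ls; python3 - <<'E'
from cell import sensors, imaging
import cv2
print(sensors.get_obs())
for n in("scene","top"):
    r=imaging.read_camera(n); cv2.imwrite(f"pics/{n}0.png",r["color"][:,:,::-1])
    print(n,r["mtx"],r["dist_coeffs"],r["extrinsics"])
E
```

```text
pics
{'time_s': 0.0, 'qpos': array([75.57927781, 18.44012024, -4.01663011, 83.17572305,  1.29516951,
       78.54286994, -3.25945056]), 'joint_velocities': array([ 0.0133728 ,  0.03174033, -0.04230505,  0.08902462, -0.00315613,
        0.069986  ,  0.00647657]), 'effort': array([ 7.89713722e-04, -4.91278625e+01, -4.04016897e-01, -3.12519658e+01,
       -6.39937911e-02,  4.36598877e-02,  1.49730708e-04]), 'tool_pos': array([ 0.17054507, -0.62663115,  0.22144248]), 'tool_rot': array([-1.79886549e+02,  5.72694533e-03,  1.52321216e+01]), 'force': array([-1.0201336 ,  0.16249945,  0.90709415]), 'wrist_torque': array([-0.04692987,  0.0207531 , -0.01632324]), 'grip_width': 0.08689927904139993}
scene [[567.54485738   0.         319.3982746 ]
 [  0.         567.54485738 231.94180907]
 [  0.           0.           1.        ]] [-0.04797667  0.          0.          0.          0.        ] [[-0.67206807 -0.74045243 -0.00739657  0.43929394]
 [-0.49101403  0.453099   -0.74404739  0.37616466]
 [ 0.55428307 -0.49641868 -0.6680859   1.05123845]
 [ 0.          0.          0.          1.        ]]
top [[448.98591586   0.         320.70670053]
 [  0.         448.98591586 231.24884332]
 [  0.           0.           1.        ]] [-0.08638263  0.          0.          0.          0.        ] [[-0.0165918  -0.99982875  0.00819637  0.03987727]
 [-0.98360003  0.01484893 -0.17975118  0.64028431]
 [ 0.17959869 -0.01104435 -0.98367796  1.08677203]
 [ 0.          0.          0.          1.        ]]
```

View pics/scene0.png

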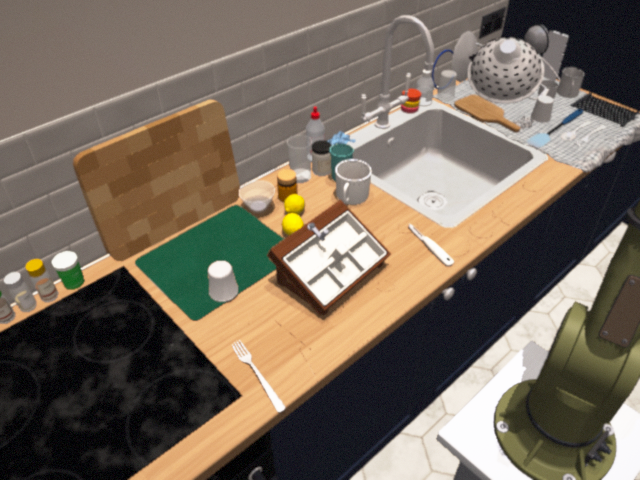

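View pics/top0.png

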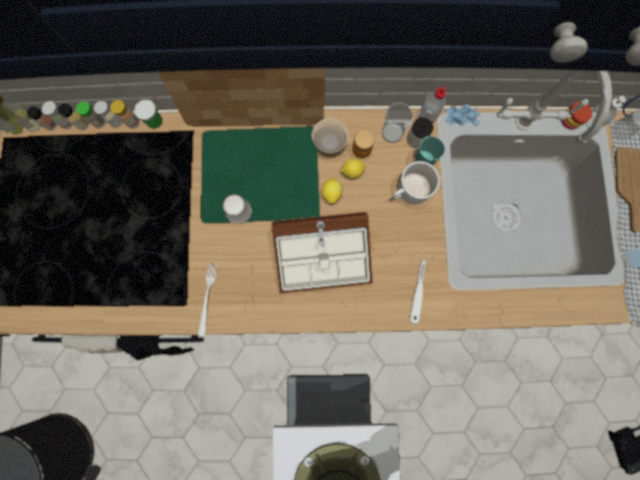

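The stand shows at about (322,255) in top and (330,258) in scene, with the clip post near (320,230) top. The peeler is on the right, (418,290) top, with its blade pointing away; the fork is on the left, (207,300). Next I'll zoom in.

```bash
cat > h.py <<'E'
import numpy as np, cv2
from scipy.spatial.transform import Rotation as Rn
from cell import sensors, imaging
def cam(n):
    r=imaging.read_camera(n); return r
def ray(r,uv):
    p=cv2.undistortPoints(np.array([[uv]],float),r["mtx"],np.array(r["dist_coeffs"]))[0,0]
    E=r["extrinsics"]; R=E[:3,:3]; t=E[:3,3]
    d=R.T@np.array([p[0],p[1],1.]); return -R.T@t, d/np.linalg.norm(d)
def onplane(r,uv,z):
    o,d=ray(r,uv); return o+d*(z-o[2])/d[2]
def tri(r1,a,r2,b):
    o1,d1=ray(r1,a);o2,d2=ray(r2,b)
    s=np.linalg.lstsq(np.c_[d1,-d2],o2-o1,rcond=None)[0]
    p,q=o1+s[0]*d1,o2+s[1]*d2
    return (p+q)/2, np.linalg.norm(p-q)
def proj(r,P):
    E=r["extrinsics"]
    return cv2.projectPoints(np.atleast_2d(P).astype(float),cv2.Rodrigues(E[:3,:3])[0],E[:3,3],r["mtx"],np.array(r["dist_coeffs"]))[0][:,0]
def crop(r,x0,y0,x1,y1,k,name,pts=None,gain=1.):
    im=cv2.convertScaleAbs(r["color"][:,:,::-1],alpha=gain)
    c=cv2.resize(im[y0:y1,x0:x1],None,fx=k,fy=k,interpolation=cv2.INTER_CUBIC)
    if pts is not None:
        for u,v in pts: cv2.circle(c,(int((u-x0+.5)*k),int((v-y0+.5)*k)),2,(0,0,255),-1)
    for x in range((x0//10+1)*10,x1,10): cv2.putText(c,str(x),(int((x-x0+.5)*k)-10,8),0,.33,(0,255,255),1); cv2.line(c,(int((x-x0+.5)*k),10),(int((x-x0+.5)*k),14),(0,255,255),1)
    for y in range((y0//10+1)*10,y1,10): cv2.putText(c,str(y),(0,int((y-y0+.5)*k)+3),0,.33,(0,255,255),1)
    cv2.imwrite(name,c)
E
python3 - <<'E'
from h import *
a=cam("scene");b=cam("top")
crop(a,260,195,400,320,5.5,"pics/s1.png"); crop(b,262,205,382,300,6.5,"pics/t1.png",gain=1.4)
E
```

```text
(no output)
```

View pics/s1.png

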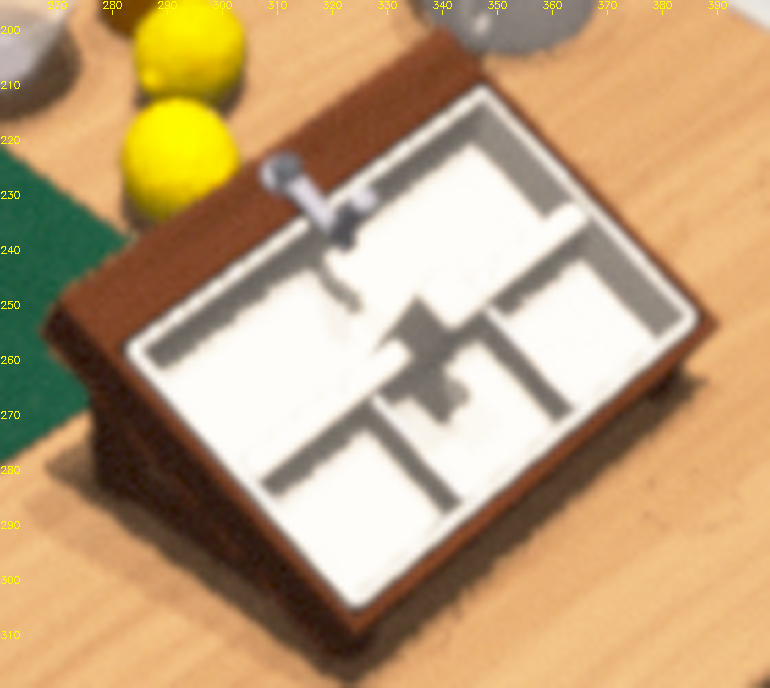

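View pics/t1.png

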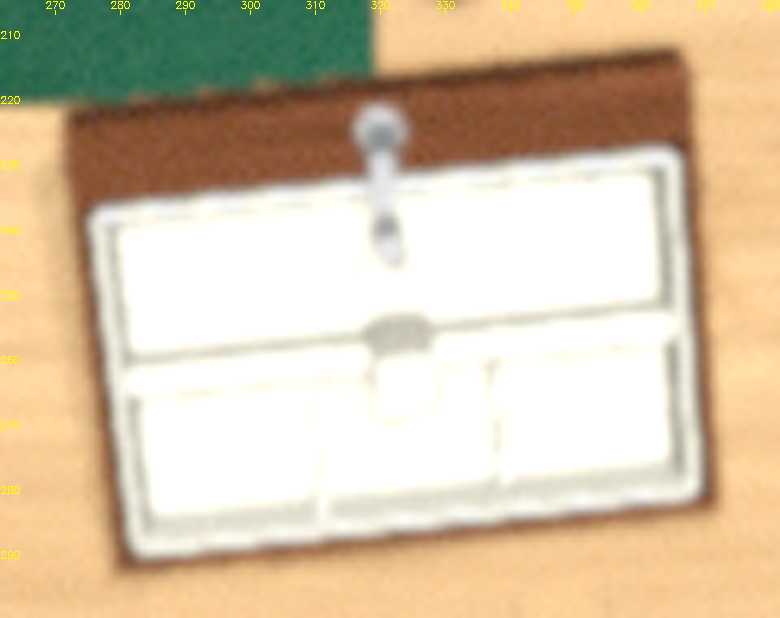

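```bash
cat > bed.py <<'E'
from h import *
a=cam("scene");b=cam("top")
S=lambda u,v:(260+u/5.5-.5,195+v/5.5-.5)
T=lambda u,v:(262+u/6.5-.5,205+v/6.5-.5)
P=[]
for s,t in [((130,348),(92,208)),((483,86),(682,147)),((697,316),(705,502)),((352,608),(135,557))]:
    p,e=tri(a,S(*s),b,T(*t)); P.append(p); print(p.round(4),round(e,4))
P=np.array(P); UL,UR,LR,LL=P
x=(UL+UR-LL-LR)/2; y=(UL+LL-UR-LR)/2
print("len",np.linalg.norm(x),np.linalg.norm(y),"slope",np.arcsin(x[2]/np.linalg.norm(x)),"yaw from y",np.degrees(np.arctan2(-y[0],y[1])),"from x",np.degrees(np.arctan2(x[1],x[0])),y[2]/np.linalg.norm(y))
c=P.mean(0); print("c",c)
for nm,s,t in [("post",(283,168),(380,128)),("freeend?",(366,197),(398,258)),("griptop",(455,0),(398,325))][:1]:
    print(nm,tri(a,S(*s),b,T(*t)))
E
python3 bed.py
```

```text
[0.62   0.1395 0.1048] 0.0024
[ 0.6414 -0.0819  0.1036] 0.0007
[ 0.5131 -0.0911  0.0473] 0.0052
[0.4946 0.13   0.0448] 0.0028
len 0.13984261321728272 0.22212906618624145 slope 0.4291505538599918 yaw from y 5.140311630476734 from x 4.221875578496626 -0.0028019565057697763
c [0.56727122 0.02409893 0.07509814]
post (array([0.64674205, 0.03177834, 0.11962741]), np.float64(0.0004581738762107103))
```

```bash
cat >> h.py <<'E'
YAW=4.9; SL=np.degrees(.45)
RB=Rn.from_euler('ZY',[YAW,-SL],degrees=True).as_matrix()
OB=np.array([0.5673,0.0241,0.0751])-RB@[0,0,.030]
def B(*p): return OB+RB@np.array(p,float)
E
python3 - <<'E'
from h import *
a=cam("scene");b=cam("top")
print(OB,RB)
pts=[B(x,y,.030) for x in(-.07,.07) for y in(-.111,.111)]+[B(x,y,.03) for x in(-.078,.104) for y in(-.119,.119)]+[B(.09,0,.037),B(.054,0,.037),B(.054,0,.067)]+[B(i,j,.066) for i in(-.012,.012) for j in(-.012,.012)]
for p in pts[-7:]: print(p.round(4))
crop(a,260,195,400,320,5.5,"pics/s2.png",proj(a,pts)); crop(b,262,205,382,300,6.5,"pics/t2.png",proj(b,pts),gain=1.)
E
```

```text
[0.58030128 0.0252146  0.04808659] [[ 8.97156235e-01 -8.54169231e-02 -4.33375864e-01]
 [ 7.69134209e-02  9.96345296e-01 -3.71534176e-02]
 [ 4.34965534e-01  3.46944695e-18  9.00447102e-01]]
[0.645  0.0308 0.1206]
[0.6127 0.028  0.1049]
[0.5997 0.0269 0.1319]
[0.542  0.0099 0.1023]
[0.5399 0.0338 0.1023]
[0.5635 0.0117 0.1127]
[0.5614 0.0356 0.1127]
```

View pics/s2.png

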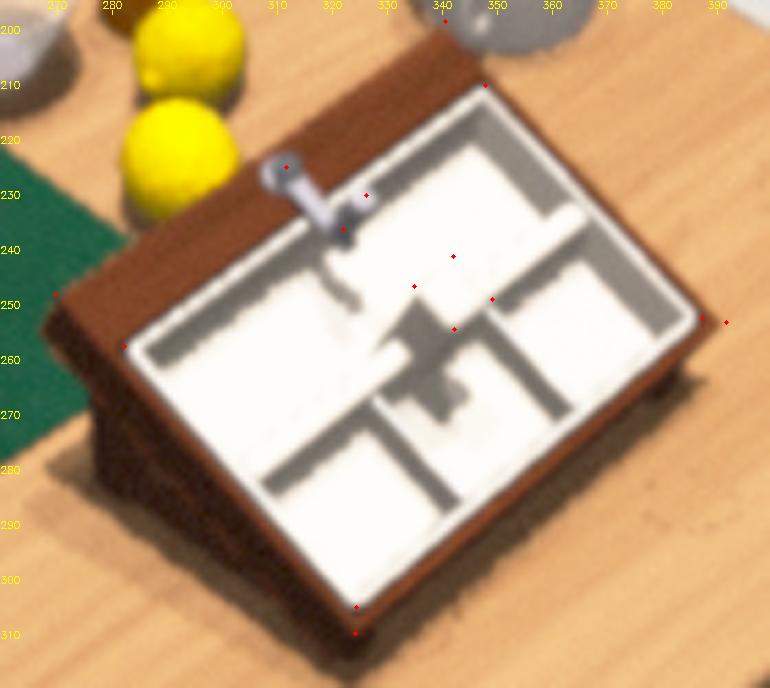

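View pics/t2.png

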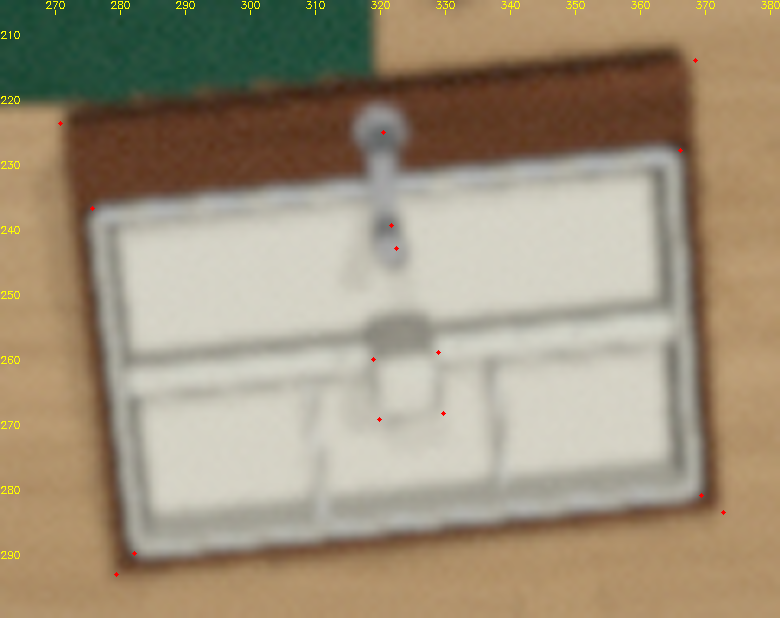

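```bash
cat >> h.py <<'E'
def RT(bx_ang):  # tool z=-bed z, tool x = bed x turned by bx_ang deg about bed z
    c,s=np.cos(np.radians(bx_ang)),np.sin(np.radians(bx_ang))
    x=RB@[c,s,0]; z=-RB[:,2]; return np.c_[x,np.cross(z,x),z]
def rows(p0,R0,wps,vmax=.9,wmax=.9,dec=2,f=None):
    """waypoints [(p,R[,nrows])]; prints rows"""
    import json
    out=[];p=np.array(p0,float);R=np.array(R0,float)
    for w in wps:
        pt,Rt=w[0],w[1]
        n=w[2] if len(w)>2 else int(max(np.ceil(np.linalg.norm(pt-p)/.03/vmax),np.ceil(np.degrees(Rn.from_matrix(R.T@Rt).magnitude())/10/wmax),1))
        for i in range(n,0,-1):
            d=np.round(R.T@((pt-p)/i)/.03,dec)
            rv=np.round(np.degrees((Rn.from_matrix(R.T@Rt)).as_rotvec())/i/10,dec)
            p=p+R@d*.03; R=R@Rn.from_rotvec(np.radians(rv*10)).as_matrix()
            o={k:float(v) for k,v in zip(("dx","dy","dz","rx","ry","rz"),[*d,*rv]) if v!=0}
            if f is not None: o["fingers"]=f
            out.append(o)
    for i in range(0,len(out),12): print(json.dumps(out[i:i+12]).replace(" ",""))
    print(len(out)); return p,R
def now():
    o=sensors.get_obs(); return o["tool_pos"],Rn.from_euler('xyz',o["tool_rot"],degrees=True).as_matrix()
def st():
    o=sensors.get_obs(); p,R=now()
    print("t",round(o["time_s"],2),"q",o["qpos"].round(1),"p",p.round(4),"F",o["force"].round(1),"w",round(o["grip_width"],4))
    print("bed p",(RB.T@(p-OB)).round(4),"RVerr vs A",np.degrees(Rn.from_matrix(RT(0).T@R).as_rotvec()).round(2))
E
python3 - <<'E'
from h import *
p,R=now(); st()
rows(p,R,[(np.array([.40,-.40,.28]),R),(B(.054,0,.12),RT(0))])
E
```

```text
t 0.4 q [75.6 18.4 -4.  83.1  1.3 78.5 -3.3] p [ 0.1707 -0.6271  0.2224] F [ 0.2  0.5 -0.3] w 0.0872
bed p [-0.3418 -0.615   0.3587] RVerr vs A [  2.34 -25.72 -10.15]
[{"dx":0.72,"dy":-0.41,"dz":-0.15},{"dx":0.72,"dy":-0.41,"dz":-0.15},{"dx":0.72,"dy":-0.41,"dz":-0.15},{"dx":0.72,"dy":-0.41,"dz":-0.15},{"dx":0.72,"dy":-0.41,"dz":-0.15},{"dx":0.72,"dy":-0.41,"dz":-0.15},{"dx":0.72,"dy":-0.41,"dz":-0.15},{"dx":0.72,"dy":-0.4,"dz":-0.14},{"dx":0.72,"dy":-0.41,"dz":-0.15},{"dx":0.72,"dy":-0.4,"dz":-0.14},{"dx":0.72,"dy":-0.41,"dz":-0.15},{"dx":0.72,"dy":-0.4,"dz":-0.14}]
[{"dx":0.72,"dy":-0.41,"dz":-0.15},{"dx":0.52,"dy":-0.67,"dz":0.19,"rx":-0.01,"ry":0.14,"rz":0.06},{"dx":0.51,"dy":-0.68,"dz":0.2,"rx":-0.01,"ry":0.14,"rz":0.06},{"dx":0.5,"dy":-0.68,"dz":0.21,"rx":-0.01,"ry":0.14,"rz":0.06},{"dx":0.49,"dy":-0.69,"dz":0.22,"rx":-0.01,"ry":0.14,"rz":0.06},{"dx":0.47,"dy":-0.7,"dz":0.23,"rx":-0.01,"ry":0.14,"rz":0.06},{"dx":0.46,"dy":-0.7,"dz":0.24,"rx":-0.01,"ry":0.14,"rz":0.05},{"dx":0.45,"dy":-0.71,"dz":0.25,"rx":-0.01,"ry":0.14,"rz":0.06},{"dx":0.44,"dy":-0.71,"dz":0.26,"rx":-0.01,"ry":0.14,"rz":0.05},{"dx":0.42,"dy":-0.71,"dz":0.27,"rx":-0.01,"ry":0.15,"rz":0.06},{"dx":0.41,"dy":-0.72,"dz":0.28,"rx":-0.02,"ry":0.14,"rz":0.05},{"dx":0.39,"dy":-0.72,"dz":0.28,"rx":-0.01,"ry":0.15,"rz":0.06}]
[{"dx":0.38,"dy":-0.73,"dz":0.29,"rx":-0.02,"ry":0.14,"rz":0.05},{"dx":0.37,"dy":-0.73,"dz":0.3,"rx":-0.01,"ry":0.15,"rz":0.06},{"dx":0.35,"dy":-0.74,"dz":0.31,"rx":-0.02,"ry":0.14,"rz":0.05},{"dx":0.33,"dy":-0.74,"dz":0.32,"rx":-0.01,"ry":0.15,"rz":0.06},{"dx":0.32,"dy":-0.75,"dz":0.32,"rx":-0.02,"ry":0.14,"rz":0.05},{"dx":0.31,"dy":-0.75,"dz":0.33,"rx":-0.01,"ry":0.15,"rz":0.06},{"dx":0.29,"dy":-0.75,"dz":0.33,"rx":-0.02,"ry":0.14,"rz":0.05}]
31
```

Call:
{"name": "carry_out", "arguments": {"plan": [{"dx": 0.72, "dy": -0.41, "dz": -0.15, "fingers": 0.5}, {"dx": 0.72, "dy": -0.41, "dz": -0.15, "fingers": 0.5}, {"dx": 0.72, "dy": -0.41, "dz": -0.15, "fingers": 0.5}, {"dx": 0.72, "dy": -0.41, "dz": -0.15, "fingers": 0.5}, {"dx": 0.72, "dy": -0.41, "dz": -0.15, "fingers": 0.5}, {"dx": 0.72, "dy": -0.41, "dz": -0.15, "fingers": 0.5}, {"dx": 0.72, "dy": -0.41, "dz": -0.15, "fingers": 0.5}, {"dx": 0.72, "dy": -0.4, "dz": -0.14, "fingers": 0.5}, {"dx": 0.72, "dy": -0.41, "dz": -0.15, "fingers": 0.5}, {"dx": 0.72, "dy": -0.4, "dz": -0.14, "fingers": 0.5}, {"dx": 0.72, "dy": -0.41, "dz": -0.15, "fingers": 0.5}, {"dx": 0.72, "dy": -0.4, "dz": -0.14, "fingers": 0.5}]}}

```text
validation failed for argument at $.pl...
```

Call:
{"name": "carry_out", "arguments": {"plan": [{"dx": 0.72, "dy": -0.41, "dz": -0.15}, {"dx": 0.52, "dy": -0.67, "dz": 0.19, "rx": -0.01, "ry": 0.14, "rz": 0.06}, {"dx": 0.51, "dy": -0.68, "dz": 0.2, "rx": -0.01, "ry": 0.14, "rz": 0.06}, {"dx": 0.5, "dy": -0.68, "dz": 0.21, "rx": -0.01, "ry": 0.14, "rz": 0.06}, {"dx": 0.49, "dy": -0.69, "dz": 0.22, "rx": -0.01, "ry": 0.14, "rz": 0.06}, {"dx": 0.47, "dy": -0.7, "dz": 0.23, "rx": -0.01, "ry": 0.14, "rz": 0.06}, {"dx": 0.46, "dy": -0.7, "dz": 0.24, "rx": -0.01, "ry": 0.14, "rz": 0.05}, {"dx": 0.45, "dy": -0.71, "dz": 0.25, "rx": -0.01, "ry": 0.14, "rz": 0.06}]}}

```text
validation failed for argument at $.pl...
```

```bash
python3 - <<'E'
from h import *
p,R=now(); st()
rows(p,R,[(B(.054,0,.12),RT(0))])
E
```

```text
t 0.4 q [75.6 18.4 -4.  83.1  1.3 78.5 -3.3] p [ 0.1707 -0.6271  0.2224] F [ 0.2  0.5 -0.3] w 0.0872
bed p [-0.3418 -0.615   0.3587] RVerr vs A [  2.34 -25.72 -10.15]
[{"dx":0.65,"dy":-0.6,"dz":0.05,"rx":-0.01,"ry":0.09,"rz":0.04},{"dx":0.64,"dy":-0.61,"dz":0.06,"rx":-0.01,"ry":0.09,"rz":0.03},{"dx":0.64,"dy":-0.61,"dz":0.07,"rx":-0.01,"ry":0.09,"rz":0.04},{"dx":0.63,"dy":-0.61,"dz":0.08,"rx":-0.01,"ry":0.09,"rz":0.03},{"dx":0.63,"dy":-0.62,"dz":0.08,"rx":-0.01,"ry":0.09,"rz":0.04},{"dx":0.62,"dy":-0.62,"dz":0.09,"rx":-0.01,"ry":0.09,"rz":0.03},{"dx":0.62,"dy":-0.62,"dz":0.1,"rx":-0.01,"ry":0.09,"rz":0.04},{"dx":0.61,"dy":-0.63,"dz":0.11,"rx":-0.01,"ry":0.09,"rz":0.03},{"dx":0.61,"dy":-0.63,"dz":0.12,"rx":-0.01,"ry":0.09,"rz":0.04},{"dx":0.6,"dy":-0.64,"dz":0.13,"rx":-0.01,"ry":0.09,"rz":0.03},{"dx":0.59,"dy":-0.64,"dz":0.14,"rx":-0.01,"ry":0.09,"rz":0.04},{"dx":0.59,"dy":-0.64,"dz":0.14,"rx":-0.01,"ry":0.09,"rz":0.03}]
[{"dx":0.58,"dy":-0.65,"dz":0.15,"rx":-0.01,"ry":0.09,"rz":0.04},{"dx":0.58,"dy":-0.65,"dz":0.16,"rx":-0.01,"ry":0.09,"rz":0.04},{"dx":0.57,"dy":-0.66,"dz":0.17,"rx":
[... 167 characters left out ...]
dy":-0.67,"dz":0.19,"rx":-0.01,"ry":0.09,"rz":0.04},{"dx":0.54,"dy":-0.67,"dz":0.2,"ry":0.09,"rz":0.03},{"dx":0.53,"dy":-0.67,"dz":0.21,"rx":-0.01,"ry":0.09,"rz":0.04},{"dx":0.53,"dy":-0.68,"dz":0.21,"rx":-0.01,"ry":0.09,"rz":0.03},{"dx":0.52,"dy":-0.68,"dz":0.22,"ry":0.08,"rz":0.04},{"dx":0.51,"dy":-0.69,"dz":0.23,"rx":-0.01,"ry":0.09,"rz":0.03},{"dx":0.5,"dy":-0.69,"dz":0.24,"ry":0.08,"rz":0.04}]
[{"dx":0.5,"dy":-0.69,"dz":0.24,"rx":-0.01,"ry":0.09,"rz":0.03},{"dx":0.49,"dy":-0.69,"dz":0.25,"ry":0.08,"rz":0.04},{"dx":0.48,"dy":-0.7,"dz":0.25,"rx":-0.01,"ry":0.09,"rz":0.03},{"dx":0.47,"dy":-0.7,"dz":0.26,"ry":0.08,"rz":0.04},{"dx":0.46,"dy":-0.7,"dz":0.27,"rx":-0.01,"ry":0.09,"rz":0.03}]
29
```

Call:
{"name": "carry_out", "arguments": {"plan": [{"fingers": 0.5, "dx": 0.7, "dy": -0.4, "dz": -0.15, "rx": 0, "ry": 0, "rz": 0}]}}

```text
time_s: 0.52
tool_pos: [0.1861, -0.6103, 0.2265]
tool_rot: [-179.9, 0.1, 15.0]
force: [0.7, -0.1, 0.5]
grip_width: 0.0829
```

```bash
python3 - <<'E'
s=open('h.py').read()
s=s.replace('''o={k:float(v) for k,v in zip(("dx","dy","dz","rx","ry","rz"),[*d,*rv]) if v!=0}''','''o={k:float(v)+0. for k,v in zip(("dx","dy","dz","rx","ry","rz"),[*d,*rv])}''')
s=s.replace('''if f is not None: o["fingers"]=f''','''o={"fingers":f,**o}''').replace('.replace(" ","")',".replace('.0,',',').replace('.0}','}')")
open('h.py','w').write(s)
E
python3 - <<'E'
from h import *
p,R=now(); st()
p1=p+(np.array([.40,-.37,.28])-p)
rows(p,R,[(p1,R),(B(.054,0,.12),RT(0))],vmax=1,f=.5)
E
```

```text
t 0.53 q [74.3 16.9 -4.6 84.6  1.4 78.6 -5.4] p [ 0.1861 -0.6103  0.2265] F [ 0.7 -0.1  0.5] w 0.0829
bed p [-0.3249 -0.5995  0.3551] RVerr vs A [  2.32 -25.79  -9.92]
[{"fingers": 0.5, "dx": 0.81, "dy": -0.54, "dz": -0.16, "rx": 0, "ry": 0, "rz": 0}, {"fingers": 0.5, "dx": 0.81, "dy": -0.54, "dz": -0.16, "rx": 0, "ry": 0, "rz": 0}, {"fingers": 0.5, "dx": 0.82, "dy": -0.53, "dz": -0.16, "rx": 0, "ry": 0, "rz": 0}, {"fingers": 0.5, "dx": 0.81, "dy": -0.54, "dz": -0.16, "rx": 0, "ry": 0, "rz": 0}, {"fingers": 0.5, "dx": 0.82, "dy": -0.53, "dz": -0.16, "rx": 0, "ry": 0, "rz": 0}, {"fingers": 0.5, "dx": 0.81, "dy": -0.54, "dz": -0.16, "rx": 0, "ry": 0, "rz": 0}, {"fingers": 0.5, "dx": 0.82, "dy": -0.53, "dz": -0.17, "rx": 0, "ry": 0, "rz": 0}, {"fingers": 0.5, "dx": 0.81, "dy": -0.54, "dz": -0.16, "rx": 0, "ry": 0, "rz": 0}, {"fingers": 0.5, "dx": 0.82, "dy": -0.53, "dz": -0.17, "rx": 0, "ry": 0, "rz": 0}, {"fingers": 0.5, "dx": 0.81, "dy": -0.54, "dz": -0.16, "rx": 0, "ry": 0, "rz": 0}, {"fingers": 0.5, "dx": 0.82, "dy": -0.53, "dz": -0.17, "rx": 0, "ry": 0, "rz": 0}, {"fingers": 0.5, "
[... 662 characters left out ...]
.8, "dz": 0.32, "rx": -0.01, "ry": 0.17, "rz": 0.07}, {"fingers": 0.5, "dx": 0.47, "dy": -0.8, "dz": 0.34, "rx": -0.02, "ry": 0.17, "rz": 0.06}, {"fingers": 0.5, "dx": 0.45, "dy": -0.81, "dz": 0.35, "rx": -0.01, "ry": 0.17, "rz": 0.07}, {"fingers": 0.5, "dx": 0.43, "dy": -0.81, "dz": 0.36, "rx": -0.02, "ry": 0.18, "rz": 0.06}, {"fingers": 0.5, "dx": 0.41, "dy": -0.82, "dz": 0.37, "rx": -0.01, "ry": 0.17, "rz": 0.07}, {"fingers": 0.5, "dx": 0.38, "dy": -0.83, "dz": 0.37, "rx": -0.02, "ry": 0.18, "rz": 0.06}]
[{"fingers": 0.5, "dx": 0.36, "dy": -0.83, "dz": 0.39, "rx": -0.01, "ry": 0.17, "rz": 0.07}, {"fingers": 0.5, "dx": 0.35, "dy": -0.84, "dz": 0.39, "rx": -0.02, "ry": 0.18, "rz": 0.06}]
26
```

Call:
{"name": "carry_out", "arguments": {"plan": [{"fingers": 0.5, "dx": 0.81, "dy": -0.54, "dz": -0.16, "rx": 0, "ry": 0, "rz": 0}, {"fingers": 0.5, "dx": 0.81, "dy": -0.54, "dz": -0.16, "rx": 0, "ry": 0, "rz": 0}, {"fingers": 0.5, "dx": 0.81, "dy": -0.54, "dz": -0.16, "rx": 0, "ry": 0, "rz": 0}, {"fingers": 0.5, "dx": 0.81, "dy": -0.54, "dz": -0.16, "rx": 0, "ry": 0, "rz": 0}, {"fingers": 0.5, "dx": 0.81, "dy": -0.54, "dz": -0.16, "rx": 0, "ry": 0, "rz": 0}, {"fingers": 0.5, "dx": 0.81, "dy": -0.54, "dz": -0.16, "rx": 0, "ry": 0, "rz": 0}, {"fingers": 0.5, "dx": 0.81, "dy": -0.54, "dz": -0.16, "rx": 0, "ry": 0, "rz": 0}, {"fingers": 0.5, "dx": 0.81, "dy": -0.54, "dz": -0.16, "rx": 0, "ry": 0, "rz": 0}, {"fingers": 0.5, "dx": 0.81, "dy": -0.54, "dz": -0.16, "rx": 0, "ry": 0, "rz": 0}, {"fingers": 0.5, "dx": 0.81, "dy": -0.54, "dz": -0.16, "rx": 0, "ry": 0, "rz": 0}, {"fingers": 0.5, "dx": 0.81, "dy": -0.54, "dz": -0.16, "rx": 0, "ry": 0, "rz": 0}, {"fingers": 0.5, "dx": 0.61, "dy": -0.75, "dz": 0.22, "rx": -0.02, "ry": 0.17, "rz": 0.07}]}}

```text
time_s: 2.02
tool_pos: [0.4134, -0.3385, 0.2744]
tool_rot: [179.7, -1.8, 14.7]
force: [-0.7, -0.2, 0.1]
grip_width: 0.0217
```

```bash
python3 - <<'E'
from h import *
p,R=now(); st()
rows(p,R,[(B(.054,0,.12),RT(0))],vmax=1,f=.5)
E
```

```text
t 2.02 q [ 55.2   2.9 -18.4  95.5  -0.4  80.4 -38.4] p [ 0.4134 -0.3385  0.2744] F [-0.7 -0.2  0.1] w 0.0217
bed p [-0.0793 -0.3481  0.2896] RVerr vs A [  2.1  -23.86  -9.67]
[{"fingers": 0.5, "dx": 0.59, "dy": -0.74, "dz": 0.24, "rx": -0.01, "ry": 0.17, "rz": 0.07}, {"fingers": 0.5, "dx": 0.57, "dy": -0.75, "dz": 0.26, "rx": -0.02, "ry": 0.17, "rz": 0.07}, {"fingers": 0.5, "dx": 0.56, "dy": -0.75, "dz": 0.27, "rx": -0.01, "ry": 0.17, "rz": 0.07}, {"fingers": 0.5, "dx": 0.54, "dy": -0.76, "dz": 0.29, "rx": -0.02, "ry": 0.17, "rz": 0.07}, {"fingers": 0.5, "dx": 0.52, "dy": -0.77, "dz": 0.3, "rx": -0.01, "ry": 0.17, "rz": 0.07}, {"fingers": 0.5, "dx": 0.5, "dy": -0.78, "dz": 0.31, "rx": -0.02, "ry": 0.17, "rz": 0.07}, {"fingers": 0.5, "dx": 0.48, "dy": -0.78, "dz": 0.32, "rx": -0.01, "ry": 0.17, "rz": 0.07}, {"fingers": 0.5, "dx": 0.46, "dy": -0.79, "dz": 0.34, "rx": -0.02, "ry": 0.17, "rz": 0.07}, {"fingers": 0.5, "dx": 0.44, "dy": -0.8, "dz": 0.35, "rx": -0.01, "ry": 0.17, "rz": 0.07}, {"fingers": 0.5, "dx": 0.42, "dy": -0.8, "dz": 0.36, "rx": -0.02, "ry": 0.17, "rz": 0.07}, {"fingers": 0.5, "dx": 0.4, "dy": -0.81, "dz": 0.37, "rx": -0.01, "ry": 0.17, "rz": 0.07}, {"fingers": 0.5, "dx": 0.38, "dy": -0.81, "dz": 0.38, "rx": -0.02, "ry": 0.17, "rz": 0.07}]
[{"fingers": 0.5, "dx": 0.36, "dy": -0.82, "dz": 0.38, "rx": -0.01, "ry": 0.17, "rz": 0.06}, {"fingers": 0.5, "dx": 0.35, "dy": -0.82, "dz": 0.4, "rx": -0.02, "ry": 0.18, "rz": 0.07}]
14
```

Call:
{"name": "carry_out", "arguments": {"plan": [{"fingers": 0.45, "dx": 0.59, "dy": -0.74, "dz": 0.24, "rx": -0.01, "ry": 0.17, "rz": 0.07}, {"fingers": 0.45, "dx": 0.57, "dy": -0.75, "dz": 0.26, "rx": -0.02, "ry": 0.17, "rz": 0.07}, {"fingers": 0.45, "dx": 0.56, "dy": -0.75, "dz": 0.27, "rx": -0.01, "ry": 0.17, "rz": 0.07}, {"fingers": 0.45, "dx": 0.54, "dy": -0.76, "dz": 0.29, "rx": -0.02, "ry": 0.17, "rz": 0.07}, {"fingers": 0.45, "dx": 0.52, "dy": -0.77, "dz": 0.3, "rx": -0.01, "ry": 0.17, "rz": 0.07}, {"fingers": 0.45, "dx": 0.5, "dy": -0.78, "dz": 0.31, "rx": -0.02, "ry": 0.17, "rz": 0.07}, {"fingers": 0.45, "dx": 0.48, "dy": -0.78, "dz": 0.32, "rx": -0.01, "ry": 0.17, "rz": 0.07}, {"fingers": 0.45, "dx": 0.46, "dy": -0.79, "dz": 0.34, "rx": -0.02, "ry": 0.17, "rz": 0.07}, {"fingers": 0.45, "dx": 0.44, "dy": -0.8, "dz": 0.35, "rx": -0.01, "ry": 0.17, "rz": 0.07}, {"fingers": 0.45, "dx": 0.42, "dy": -0.8, "dz": 0.36, "rx": -0.02, "ry": 0.17, "rz": 0.07}, {"fingers": 0.45, "dx": 0.4, "dy": -0.81, "dz": 0.37, "rx": -0.01, "ry": 0.17, "rz": 0.07}, {"fingers": 0.45, "dx": 0.38, "dy": -0.81, "dz": 0.38, "rx": -0.02, "ry": 0.17, "rz": 0.07}]}}

```text
time_s: 3.52
tool_pos: [0.5511, -0.0275, 0.1917]
tool_rot: [179.7, -22.2, 6.2]
force: [-0.4, 0.0, 0.0]
grip_width: 0.0242
```

```bash
python3 - <<'E'
from h import *
p,R=now(); st()
rows(p,R,[(B(.054,0,.12),RT(0)),(B(.054,0,.075),RT(0))],vmax=1,f=.45)
a=cam("scene");b=cam("top")
crop(a,260,115,400,320,3.5,"pics/s3.png"); crop(b,262,145,382,300,3.8,"pics/t3.png")
E
```

```text
t 3.52 q [ 42.5  -8.7 -36.9 117.6 -12.3  48.  -72.4] p [ 0.5511 -0.0275  0.1917] F [-0.4  0.   0. ] w 0.0242
bed p [ 0.0322 -0.05    0.1439] RVerr vs A [ 0.25 -3.56 -1.16]
[{"fingers": 0.45, "dx": 0.4, "dy": -0.82, "dz": 0.38, "rx": -0.01, "ry": 0.18, "rz": 0.06}, {"fingers": 0.45, "dx": 0.39, "dy": -0.83, "dz": 0.39, "rx": -0.01, "ry": 0.18, "rz": 0.06}, {"fingers": 0.45, "dx": 0, "dy": 0, "dz": 0.75, "rx": 0, "ry": 0, "rz": 0}, {"fingers": 0.45, "dx": 0, "dy": 0, "dz": 0.75, "rx": 0, "ry": 0, "rz": 0}]
4
```

View pics/s3.png

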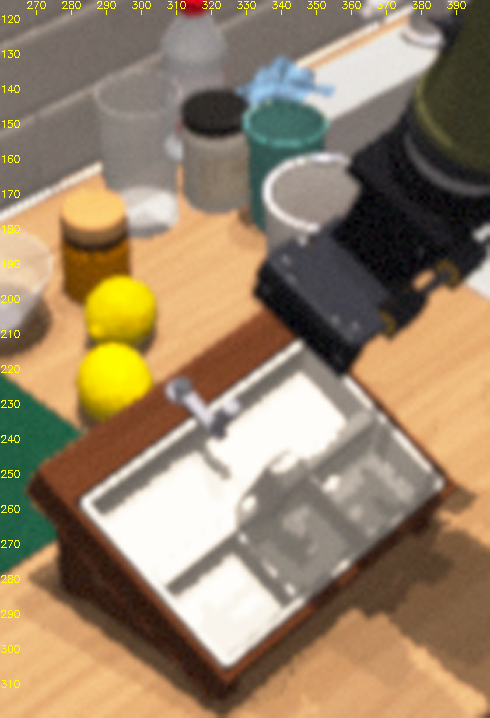

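View pics/t3.png

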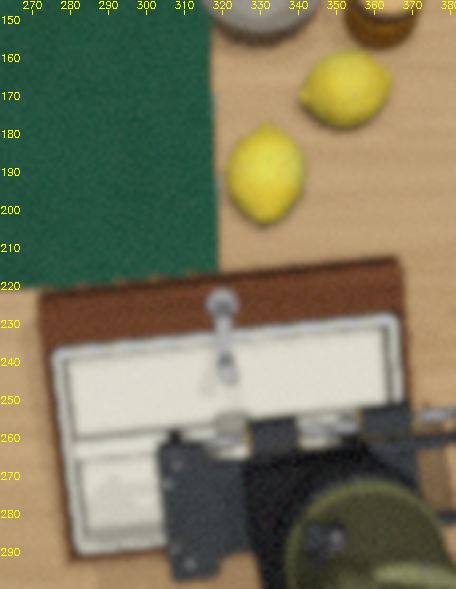

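Call:
{"name": "carry_out", "arguments": {"plan": [{"fingers": 0.45, "dx": 0.4, "dy": -0.82, "dz": 0.38, "rx": -0.01, "ry": 0.18, "rz": 0.06}, {"fingers": 0.45, "dx": 0.39, "dy": -0.83, "dz": 0.39, "rx": -0.01, "ry": 0.18, "rz": 0.06}, {"fingers": 0.45, "dx": 0, "dy": 0, "dz": 0.75, "rx": 0, "ry": 0, "rz": 0}, {"fingers": 0.45, "dx": 0, "dy": 0, "dz": 0.55, "rx": 0, "ry": 0, "rz": 0}, {"fingers": 0.45, "dx": 0, "dy": 0, "dz": 0, "rx": 0, "ry": 0, "rz": 0}]}}

```text
time_s: 4.25
tool_pos: [0.593, 0.0238, 0.1433]
tool_rot: [-179.9, -25.6, 4.8]
force: [-0.5, 0.3, 0.2]
grip_width: 0.0241
```

```bash
python3 - <<'E'
from h import *
p,R=now(); st()
a=cam("scene");b=cam("top")
pts=[p+R@[0,s*.0121,0] for s in(-1,1)]+[p]+[B(.054,0,.067)]
crop(a,260,115,400,320,3.5,"pics/s4.png",proj(a,pts)); crop(b,282,195,382,270,7,"pics/t4.png",proj(b,pts))
E
```

```text
t 4.25 q [ 41.1  -1.3 -44.8 119.   -2.5  36.3 -87.4] p [0.593  0.0238 0.1433] F [-0.5  0.3  0.2] w 0.0241
bed p [ 0.0527 -0.0025  0.0803] RVerr vs A [ 0.09 -0.17  0.11]
```

View pics/s4.png

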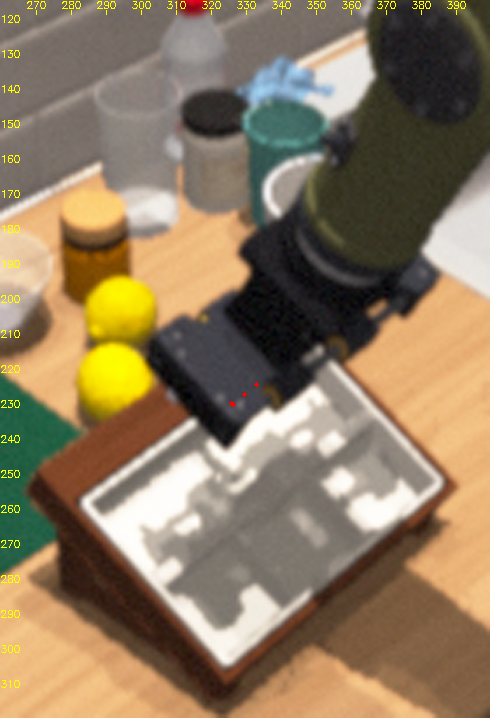

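View pics/t4.png

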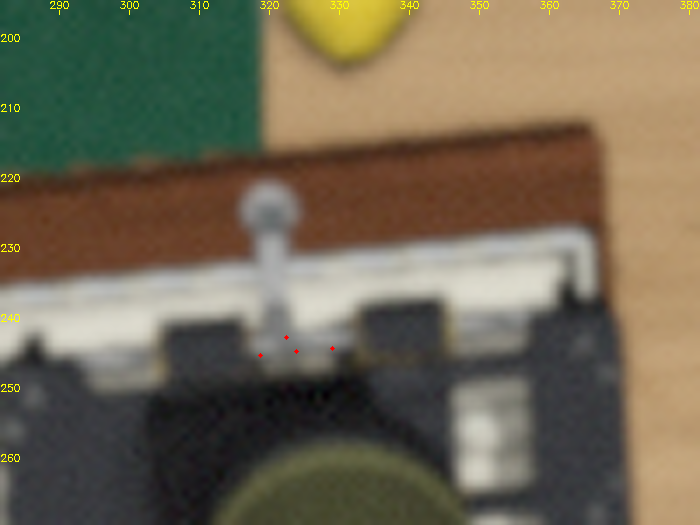

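Call:
{"name": "carry_out", "arguments": {"plan": [{"fingers": 0.45, "dx": 0.04, "dy": -0.08, "dz": 0.2, "rx": 0, "ry": 0, "rz": 0}, {"fingers": 0.45, "dx": 0, "dy": 0, "dz": 0.5, "rx": 0, "ry": 0, "rz": 0}, {"fingers": 0.45, "dx": 0, "dy": 0, "dz": 0.45, "rx": 0, "ry": 0, "rz": 0}, {"fingers": 0.6, "dx": 0, "dy": 0, "dz": 0, "rx": 0, "ry": 0, "rz": 0}]}}

```text
time_s: 4.85
tool_pos: [0.6095, 0.0274, 0.1132]
tool_rot: [-179.9, -25.7, 4.8]
force: [-0.5, 0.3, 0.3]
grip_width: 0.0202
```

```bash
python3 - <<'E'
from h import *
p,R=now(); st()
W=[]
for th in range(8,87,6):
    t=np.radians(th); W.append((B(.09-.036*np.cos(t),-.036*np.sin(t),.046),RT(th),1))
rows(p,R,W,f=.62)
E
```

```text
t 4.85 q [ 39.6   4.3 -45.5 118.8   5.7  32.6 -94.4] p [0.6095 0.0274 0.1132] F [-0.5  0.3  0.3] w 0.0202
bed p [ 0.0547 -0.0003  0.0459] RVerr vs A [ 0.08 -0.1   0.13]
[{"fingers": 0.62, "dx": -0.01, "dy": 0.16, "dz": 0, "rx": -0.01, "ry": 0.01, "rz": -0.81}, {"fingers": 0.62, "dx": 0.01, "dy": 0.12, "dz": 0, "rx": 0, "ry": 0, "rz": -0.6}, {"fingers": 0.62, "dx": 0, "dy": 0.13, "dz": 0, "rx": 0, "ry": 0, "rz": -0.6}, {"fingers": 0.62, "dx": 0.01, "dy": 0.12, "dz": 0, "rx": 0, "ry": 0, "rz": -0.6}, {"fingers": 0.62, "dx": 0.01, "dy": 0.13, "dz": 0, "rx": 0, "ry": 0, "rz": -0.6}, {"fingers": 0.62, "dx": 0, "dy": 0.12, "dz": 0, "rx": 0, "ry": 0, "rz": -0.6}, {"fingers": 0.62, "dx": 0.01, "dy": 0.13, "dz": 0, "rx": 0, "ry": 0, "rz": -0.6}, {"fingers": 0.62, "dx": 0.01, "dy": 0.13, "dz": 0, "rx": 0, "ry": 0, "rz": -0.6}, {"fingers": 0.62, "dx": 0, "dy": 0.12, "dz": 0, "rx": 0, "ry": 0, "rz": -0.6}, {"fingers": 0.62, "dx": 0.01, "dy": 0.13, "dz": 0, "rx": 0, "ry": 0, "rz": -0.6}, {"fingers": 0.62, "dx": 0.01, "dy": 0.12, "dz": 0, "rx": 0, "ry": 0, "rz": -0.6}, {"fingers": 0.62, "dx": 0, "dy": 0.13, "dz": 0, "rx": 0, "ry": 0, "rz": -0.6}]
[{"fingers": 0.62, "dx": 0.01, "dy": 0.12, "dz": 0, "rx": 0, "ry": 0, "rz": -0.6}, {"fingers": 0.62, "dx": 0.01, "dy": 0.13, "dz": 0, "rx": 0, "ry": 0, "rz": -0.6}]
14
```

Call:
{"name": "carry_out", "arguments": {"plan": [{"fingers": 0.62, "dx": -0.01, "dy": 0.16, "dz": 0, "rx": -0.01, "ry": 0.01, "rz": -0.81}, {"fingers": 0.62, "dx": 0.01, "dy": 0.12, "dz": 0, "rx": 0, "ry": 0, "rz": -0.6}, {"fingers": 0.62, "dx": 0, "dy": 0.13, "dz": 0, "rx": 0, "ry": 0, "rz": -0.6}, {"fingers": 0.62, "dx": 0.01, "dy": 0.12, "dz": 0, "rx": 0, "ry": 0, "rz": -0.6}, {"fingers": 0.62, "dx": 0.01, "dy": 0.13, "dz": 0, "rx": 0, "ry": 0, "rz": -0.6}, {"fingers": 0.62, "dx": 0, "dy": 0.12, "dz": 0, "rx": 0, "ry": 0, "rz": -0.6}, {"fingers": 0.62, "dx": 0.01, "dy": 0.13, "dz": 0, "rx": 0, "ry": 0, "rz": -0.6}]}}

```text
time_s: 5.72
tool_pos: [0.6206, 0.0037, 0.1188]
tool_rot: [161.3, -18.2, 52.1]
force: [-0.9, 1.4, -0.9]
grip_width: 0.0165
```

```bash
python3 - <<'E'
from h import *
p,R=now(); st()
a=cam("scene");b=cam("top")
crop(a,260,115,400,320,3.5,"pics/s5.png"); crop(b,282,195,382,270,7,"pics/t5.png")
E
```

```text
t 5.72 q [ 45.1   5.7 -48.6 117.3   5.9  33.2 -47.4] p [0.6206 0.0037 0.1188] F [-0.9  1.4 -0.9] w 0.0165
bed p [ 0.0652 -0.0248  0.047 ] RVerr vs A [ -0.11   0.09 -44.19]
```

View pics/t5.png

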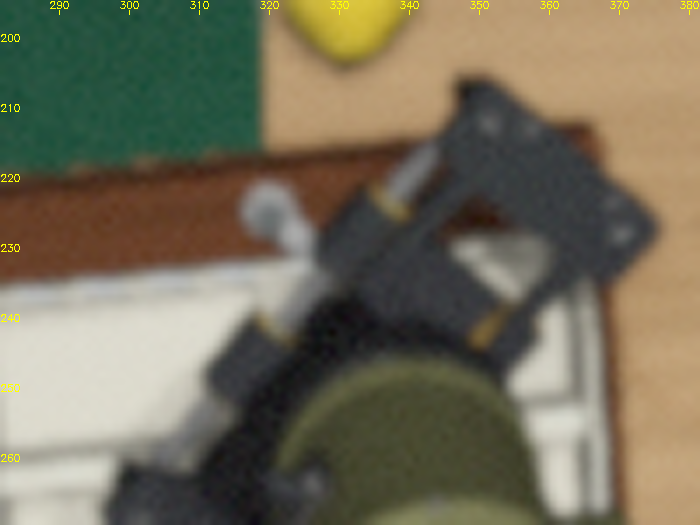

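The bar now runs from the pivot at (319,225) towards (327,233), so the clip is swinging to -y with the fingers.

Call:
{"name": "carry_out", "arguments": {"plan": [{"fingers": 0.62, "dx": 0.01, "dy": 0.13, "dz": 0, "rx": 0, "ry": 0, "rz": -0.6}, {"fingers": 0.62, "dx": 0, "dy": 0.12, "dz": 0, "rx": 0, "ry": 0, "rz": -0.6}, {"fingers": 0.62, "dx": 0.01, "dy": 0.13, "dz": 0, "rx": 0, "ry": 0, "rz": -0.6}, {"fingers": 0.62, "dx": 0.01, "dy": 0.12, "dz": 0, "rx": 0, "ry": 0, "rz": -0.6}, {"fingers": 0.62, "dx": 0, "dy": 0.13, "dz": 0, "rx": 0, "ry": 0, "rz": -0.6}, {"fingers": 0.62, "dx": 0.01, "dy": 0.12, "dz": 0, "rx": 0, "ry": 0, "rz": -0.6}, {"fingers": 0.62, "dx": 0.01, "dy": 0.13, "dz": 0, "rx": 0, "ry": 0, "rz": -0.6}, {"fingers": 0.62, "dx": 0, "dy": 0, "dz": 0, "rx": 0, "ry": 0, "rz": 0}]}}

```text
time_s: 6.82
tool_pos: [0.6425, -0.0057, 0.1287]
tool_rot: [154.2, -1.8, 91.1]
force: [-0.1, 0.6, -0.2]
grip_width: 0.0164
```

```bash
python3 - <<'E'
from h import *
p,R=now(); st()
t=np.radians(86)
rows(p,R,[(B(.09-.036*np.cos(t),-.036*np.sin(t)-.001,.046),RT(87),1),])
a=cam("scene");b=cam("top")
crop(a,260,115,400,320,3.5,"pics/s6.png"); crop(b,282,195,382,270,7,"pics/t6.png")
E
```

```text
t 6.83 q [ 49.3   9.2 -53.1 113.8  10.5  35.   -8.3] p [ 0.6425 -0.0057  0.1287] F [-0.1  0.6 -0.2] w 0.0164
bed p [ 0.0885 -0.0361  0.0467] RVerr vs A [-1.400e-01  4.000e-02 -8.582e+01]
[{"fingers": null, "dx": -0.03, "dy": -0.03, "dz": 0.02, "rx": 0.01, "ry": 0.01, "rz": -0.12}]
1
```

View pics/t6.png

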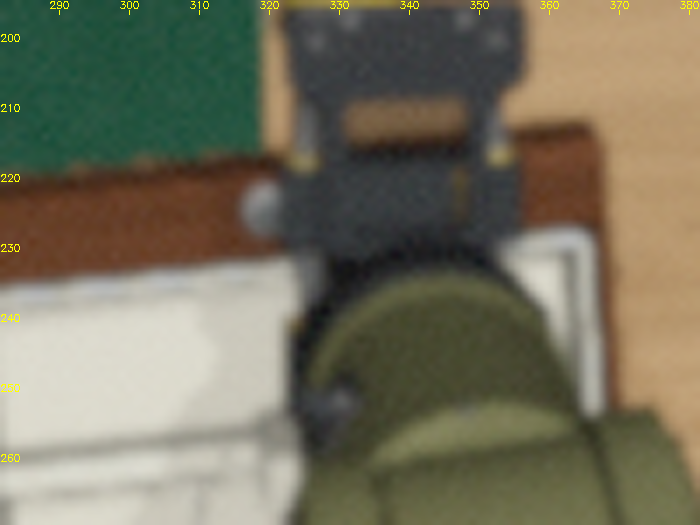

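```bash
python3 - <<'E'
from h import *
p,R=now()
rows(p,R,[(B(.088,-.036,.095),RT(86),2),(B(0,0,.115),RT(0),10)],f=-.1)
E
```

```text
[{"fingers": -0.1, "dx": 0, "dy": -0.01, "dz": -0.81, "rx": 0.01, "ry": 0, "rz": -0.01}, {"fingers": -0.1, "dx": 0.01, "dy": 0, "dz": -0.8, "rx": 0, "ry": 0.01, "rz": -0.01}, {"fingers": -0.1, "dx": 0.1, "dy": -0.3, "dz": -0.07, "rx": 0, "ry": 0, "rz": 0.86}, {"fingers": -0.1, "dx": 0.05, "dy": -0.31, "dz": -0.07, "rx": 0, "ry": 0, "rz": 0.86}, {"fingers": -0.1, "dx": 0.01, "dy": -0.32, "dz": -0.07, "rx": 0, "ry": 0, "rz": 0.86}, {"fingers": -0.1, "dx": -0.04, "dy": -0.31, "dz": -0.07, "rx": 0, "ry": 0, "rz": 0.86}, {"fingers": -0.1, "dx": -0.09, "dy": -0.3, "dz": -0.06, "rx": 0, "ry": 0, "rz": 0.86}, {"fingers": -0.1, "dx": -0.13, "dy": -0.29, "dz": -0.07, "rx": 0, "ry": 0, "rz": 0.86}, {"fingers": -0.1, "dx": -0.18, "dy": -0.27, "dz": -0.06, "rx": 0, "ry": 0, "rz": 0.86}, {"fingers": -0.1, "dx": -0.21, "dy": -0.23, "dz": -0.07, "rx": 0, "ry": 0, "rz": 0.86}, {"fingers": -0.1, "dx": -0.25, "dy": -0.2, "dz": -0.06, "rx": 0, "ry": 0, "rz": 0.86}, {"fingers": -0.1, "dx": -0.27, "dy": -0.16, "dz": -0.07, "rx": 0, "ry": 0, "rz": 0.86}]
12
```

Call:
{"name": "carry_out", "arguments": {"plan": [{"fingers": 0.5, "dx": 0, "dy": -0.01, "dz": -0.81, "rx": 0, "ry": 0, "rz": 0}, {"fingers": -0.1, "dx": 0.01, "dy": 0, "dz": -0.8, "rx": 0, "ry": 0, "rz": 0}, {"fingers": -0.1, "dx": 0.1, "dy": -0.3, "dz": -0.07, "rx": 0, "ry": 0, "rz": 0.86}, {"fingers": -0.1, "dx": 0.05, "dy": -0.31, "dz": -0.07, "rx": 0, "ry": 0, "rz": 0.86}, {"fingers": -0.1, "dx": 0.01, "dy": -0.32, "dz": -0.07, "rx": 0, "ry": 0, "rz": 0.86}, {"fingers": -0.1, "dx": -0.04, "dy": -0.31, "dz": -0.07, "rx": 0, "ry": 0, "rz": 0.86}, {"fingers": -0.1, "dx": -0.09, "dy": -0.3, "dz": -0.06, "rx": 0, "ry": 0, "rz": 0.86}, {"fingers": -0.1, "dx": -0.13, "dy": -0.29, "dz": -0.07, "rx": 0, "ry": 0, "rz": 0.86}, {"fingers": -0.1, "dx": -0.18, "dy": -0.27, "dz": -0.06, "rx": 0, "ry": 0, "rz": 0.86}, {"fingers": -0.1, "dx": -0.21, "dy": -0.23, "dz": -0.07, "rx": 0, "ry": 0, "rz": 0.86}, {"fingers": -0.1, "dx": -0.25, "dy": -0.2, "dz": -0.06, "rx": 0, "ry": 0, "rz": 0.86}, {"fingers": -0.1, "dx": -0.27, "dy": -0.16, "dz": -0.07, "rx": 0, "ry": 0, "rz": 0.86}]}}

```text
time_s: 8.43
tool_pos: [0.5303, 0.0209, 0.1515]
tool_rot: [-179.9, -25.9, 4.4]
force: [0.4, -0.7, 0.1]
grip_width: 0.0479
```

```bash
python3 - <<'E'
from h import *
p,R=now(); st()
rows(p,R,[(B(0,0,.10),RT(0),1),(B(0,0,.08),RT(0),1),(B(0,0,.034),RT(0),3)],f=-.1)
a=cam("scene");b=cam("top")
crop(a,260,115,400,320,3.5,"pics/s7.png"); crop(b,262,195,382,300,6,"pics/t7.png")
E
```

```text
t 8.43 q [ 56.8 -16.7 -53.8 125.8 -25.   40.3 -68.7] p [0.5303 0.0209 0.1515] F [ 0.4 -0.7  0.1] w 0.0479
bed p [-0.0002  0.      0.115 ] RVerr vs A [-0.13  0.13  0.44]
[{"fingers": -0.1, "dx": 0.01, "dy": 0, "dz": 0.5, "rx": 0.01, "ry": -0.01, "rz": -0.04}, {"fingers": -0.1, "dx": 0, "dy": 0, "dz": 0.67, "rx": 0, "ry": 0, "rz": 0}, {"fingers": -0.1, "dx": 0, "dy": 0, "dz": 0.51, "rx": 0, "ry": 0, "rz": 0}, {"fingers": -0.1, "dx": 0, "dy": 0, "dz": 0.51, "rx": 0, "ry": 0, "rz": 0}, {"fingers": -0.1, "dx": 0, "dy": 0, "dz": 0.51, "rx": 0, "ry": 0, "rz": 0}]
5
```

View pics/s7.png

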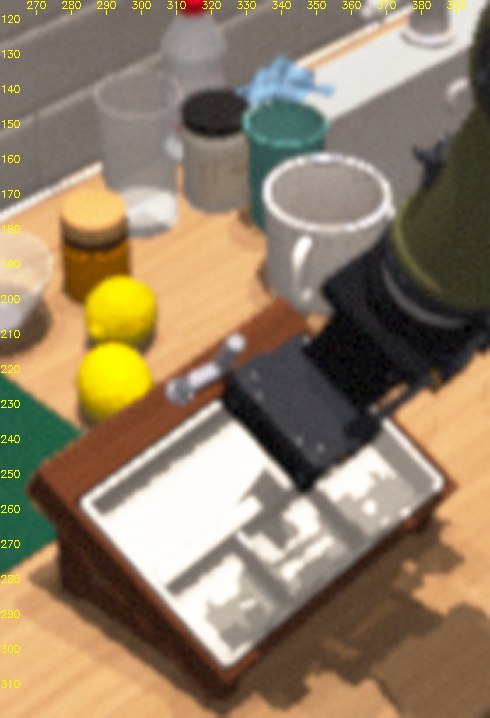

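View pics/t7.png

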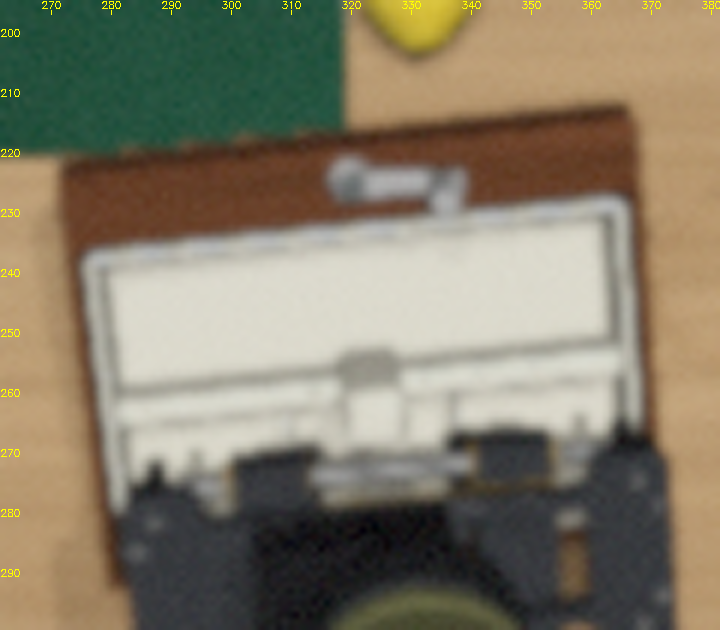

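Clip bar lies along the rail (pivot (320,225) to post (336,227) in top), off the insert, and the fingers are centred over the grip at (323,255). Now I descend and pinch.

Call:
{"name": "carry_out", "arguments": {"plan": [{"fingers": -0.1, "dx": 0.01, "dy": 0, "dz": 0.5, "rx": 0.01, "ry": -0.01, "rz": -0.04}, {"fingers": -0.1, "dx": 0, "dy": 0, "dz": 0.67, "rx": 0, "ry": 0, "rz": 0}, {"fingers": -0.1, "dx": 0, "dy": 0, "dz": 0.5, "rx": 0, "ry": 0, "rz": 0}, {"fingers": -0.1, "dx": 0, "dy": 0, "dz": 0.5, "rx": 0, "ry": 0, "rz": 0}, {"fingers": -0.1, "dx": 0, "dy": 0, "dz": 0.5, "rx": 0, "ry": 0, "rz": 0}, {"fingers": -0.1, "dx": 0, "dy": 0, "dz": 0, "rx": 0, "ry": 0, "rz": 0}]}}

```text
time_s: 9.28
tool_pos: [0.5654, 0.0247, 0.0788]
tool_rot: [-180.0, -25.7, 5.3]
force: [0.2, 0.9, -0.3]
grip_width: 0.0479
```

```bash
python3 - <<'E'
from h import *
st()
E
```

```text
t 9.28 q [ 66.9   3.2 -71.7 125.6   5.2  27.8 -92.8] p [0.5654 0.0247 0.0788] F [ 0.2  0.9 -0.3] w 0.0479
bed p [-0.      0.0008  0.0341] RVerr vs A [ 0.23 -0.06 -0.4 ]
```

Call:
{"name": "carry_out", "arguments": {"plan": [{"fingers": 0.3, "dx": 0, "dy": 0, "dz": 0, "rx": 0, "ry": 0, "rz": 0}, {"fingers": 1, "dx": 0, "dy": 0, "dz": 0, "rx": 0, "ry": 0, "rz": 0}, {"fingers": 1, "dx": 0, "dy": 0, "dz": 0, "rx": 0, "ry": 0, "rz": 0}, {"fingers": 1, "dx": 0, "dy": 0, "dz": 0, "rx": 0, "ry": 0, "rz": 0}], "force": 40}}

```text
time_s: 9.78
tool_pos: [0.5657, 0.0239, 0.0797]
tool_rot: [179.8, -25.8, 5.3]
force: [-4.1, -0.1, 5.9]
grip_width: 0.0237
```

```bash
python3 - <<'E'
from h import *
st()
p,R=now()
RV=Rn.from_euler('xyz',[180,0,5],degrees=True).as_matrix()
rows(p,R,[(B(0,0,.079),RT(0),3)],f=1)
E
```

```text
t 9.78 q [ 66.8   2.9 -71.6 125.5   5.2  27.8 -92.9] p [0.5657 0.0239 0.0797] F [-4.1 -0.1  5.9] w 0.0237
bed p [ 0.0005 -0.0001  0.0349] RVerr vs A [-0.02  0.01 -0.38]
[{"fingers": 1, "dx": -0.01, "dy": 0, "dz": -0.49, "rx": 0, "ry": 0, "rz": 0.01}, {"fingers": 1, "dx": 0, "dy": 0, "dz": -0.49, "rx": 0, "ry": 0, "rz": 0.01}, {"fingers": 1, "dx": -0.01, "dy": 0, "dz": -0.49, "rx": 0, "ry": 0, "rz": 0.02}]
3
```

Call:
{"name": "carry_out", "arguments": {"plan": [{"fingers": 1, "dx": 0, "dy": 0, "dz": -0.25, "rx": 0, "ry": 0, "rz": 0}, {"fingers": 1, "dx": 0, "dy": 0, "dz": -0.5, "rx": 0, "ry": 0, "rz": 0}, {"fingers": 1, "dx": 0, "dy": 0, "dz": -0.5, "rx": 0, "ry": 0, "rz": 0}, {"fingers": 1, "dx": 0, "dy": 0, "dz": -0.25, "rx": 0, "ry": 0, "rz": 0}]}}

```text
time_s: 10.28
tool_pos: [0.5452, 0.022, 0.1199]
tool_rot: [179.8, -25.7, 5.3]
force: [0.4, 0.7, -2.1]
grip_width: 0.0237
```

```bash
python3 - <<'E'
from h import *
st()
p,R=now()
rows(p,R,[(np.array([.58,.024,.24]),Rn.from_euler('xyz',[180,-13,5],degrees=True).as_matrix(),6)],f=1)
a=cam("scene");b=cam("top")
crop(a,220,115,400,320,3.5,"pics/s8.png"); crop(b,262,195,382,300,6,"pics/t8.png")
E
```

```text
t 10.28 q [ 65.9 -11.9 -64.7 125.8 -22.1  35.1 -70. ] p [0.5452 0.022  0.1199] F [ 0.4  0.7 -2.1] w 0.0237
bed p [-0.0005 -0.0002  0.08  ] RVerr vs A [-0.05 -0.05 -0.4 ]
[{"fingers": 1, "dx": 0.46, "dy": 0.01, "dz": -0.52, "rx": 0, "ry": -0.21, "rz": 0}, {"fingers": 1, "dx": 0.45, "dy": 0.01, "dz": -0.53, "rx": 0, "ry": -0.21, "rz": 0.01}, {"fingers": 1, "dx": 0.42, "dy": 0.01, "dz": -0.55, "rx": 0, "ry": -0.21, "rz": 0}, {"fingers": 1, "dx": 0.41, "dy": 0.01, "dz": -0.56, "rx": 0, "ry": -0.21, "rz": 0.01}, {"fingers": 1, "dx": 0.38, "dy": 0.01, "dz": -0.58, "rx": 0.01, "ry": -0.22, "rz": 0}, {"fingers": 1, "dx": 0.36, "dy": 0, "dz": -0.6, "rx": 0, "ry": -0.21, "rz": 0.01}]
6
```

View pics/s8.png

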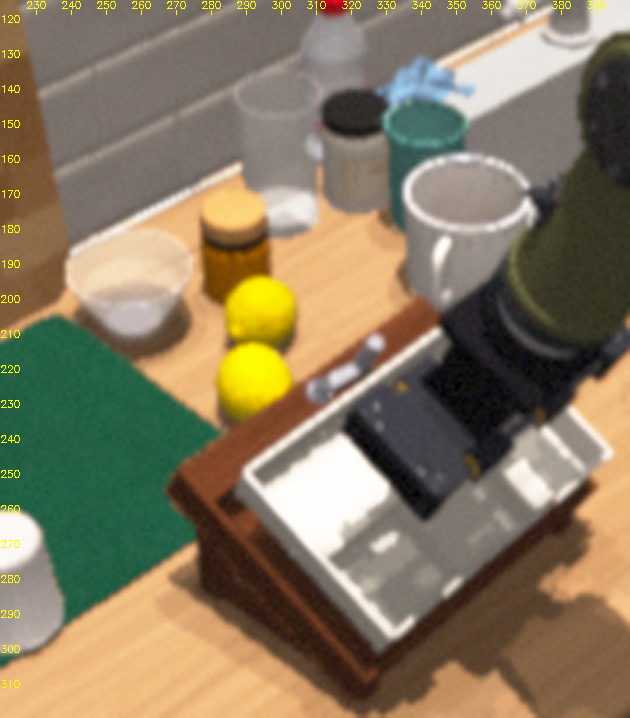

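Call:
{"name": "carry_out", "arguments": {"plan": [{"fingers": 1, "dx": 0.26, "dy": 0, "dz": -0.54, "rx": 0, "ry": 0, "rz": 0}, {"fingers": 1, "dx": 0.26, "dy": 0, "dz": -0.54, "rx": 0, "ry": 0, "rz": 0}]}}

```text
time_s: 10.62
tool_pos: [0.545, 0.0227, 0.155]
tool_rot: [179.9, -25.6, 5.3]
force: [0.5, -0.7, -2.8]
grip_width: 0.024
```

```bash
python3 - <<'E'
from h import *
st()
p,R=now()
rows(p,R,[(np.array([.57,.024,.27]),Rn.from_euler('xyz',[180,-10,5],degrees=True).as_matrix(),6)],f=1)
E
```

```text
t 10.62 q [ 61.9 -15.1 -58.8 123.6 -24.2  40.7 -68.5] p [0.545  0.0227 0.155 ] F [ 0.5 -0.7 -2.8] w 0.024
bed p [0.0146 0.0005 0.1116] RVerr vs A [ 0.08 -0.14 -0.38]
[{"fingers": 1, "dx": 0.4, "dy": 0.01, "dz": -0.52, "rx": 0, "ry": -0.26, "rz": 0}, {"fingers": 1, "dx": 0.38, "dy": 0.01, "dz": -0.53, "rx": 0, "ry": -0.26, "rz": 0.01}, {"fingers": 1, "dx": 0.35, "dy": 0, "dz": -0.55, "rx": 0, "ry": -0.26, "rz": 0}, {"fingers": 1, "dx": 0.33, "dy": 0.01, "dz": -0.57, "rx": 0, "ry": -0.26, "rz": 0.01}, {"fingers": 1, "dx": 0.3, "dy": 0, "dz": -0.58, "rx": 0, "ry": -0.26, "rz": 0}, {"fingers": 1, "dx": 0.28, "dy": 0.01, "dz": -0.59, "rx": 0, "ry": -0.26, "rz": 0.01}]
6
```

Call:
{"name": "carry_out", "arguments": {"plan": [{"fingers": 1, "dx": 0.6, "dy": 0, "dz": -0.45, "rx": 0, "ry": 0, "rz": 0}, {"fingers": 1, "dx": 0.6, "dy": 0, "dz": -0.45, "rx": 0, "ry": -0.2, "rz": 0}, {"fingers": 1, "dx": 0.5, "dy": 0, "dz": -0.55, "rx": 0, "ry": -0.4, "rz": 0}]}}

```text
time_s: 11.0
tool_pos: [0.5723, 0.0255, 0.216]
tool_rot: [179.8, -19.5, 5.3]
force: [0.2, 1.0, -4.1]
grip_width: 0.0236
```

```bash
python3 - <<'E'
from h import *
st()
p,R=now()
rows(p,R,[(np.array([.60,.024,.27]),Rn.from_euler('xyz',[180,-10,5],degrees=True).as_matrix(),4)],f=1)
E
```

```text
t 11.0 q [ 69.3  -8.7 -68.  110.4 -12.1  53.8 -79. ] p [0.5723 0.0255 0.216 ] F [ 0.2  1.  -4.1] w 0.0236
bed p [0.0659 0.001  0.1546] RVerr vs A [-0.02 -6.27 -0.41]
[{"fingers": 1, "dx": 0.37, "dy": 0.04, "dz": -0.35, "rx": 0, "ry": -0.24, "rz": 0.01}, {"fingers": 1, "dx": 0.35, "dy": 0.03, "dz": -0.36, "rx": 0, "ry": -0.24, "rz": 0.01}, {"fingers": 1, "dx": 0.33, "dy": 0.03, "dz": -0.38, "rx": 0, "ry": -0.24, "rz": 0}, {"fingers": 1, "dx": 0.32, "dy": 0.04, "dz": -0.39, "rx": 0.01, "ry": -0.23, "rz": 0.01}]
4
```

Call:
{"name": "carry_out", "arguments": {"plan": [{"fingers": 1, "dx": 0.37, "dy": 0.04, "dz": -0.35, "rx": 0, "ry": -0.24, "rz": 0}, {"fingers": 1, "dx": 0.35, "dy": 0.03, "dz": -0.36, "rx": 0, "ry": -0.24, "rz": 0}, {"fingers": 1, "dx": 0.33, "dy": 0.03, "dz": -0.38, "rx": 0, "ry": -0.24, "rz": 0}, {"fingers": 1, "dx": 0.32, "dy": 0.04, "dz": -0.39, "rx": 0, "ry": -0.23, "rz": 0}, {"fingers": 1, "dx": 0, "dy": 0, "dz": 0, "rx": 0, "ry": 0, "rz": -0.5}, {"fingers": 1, "dx": 0, "dy": 0, "dz": 0, "rx": 0, "ry": 0, "rz": -0.9}, {"fingers": 1, "dx": 0, "dy": 0, "dz": 0, "rx": 0, "ry": 0, "rz": -0.9}]}}

```text
time_s: 11.88
tool_pos: [0.6009, 0.0235, 0.27]
tool_rot: [175.9, -9.4, 28.9]
force: [0.1, -0.2, -3.4]
grip_width: 0.0238
```

```bash
python3 - <<'E'
from h import *
st()
a=cam("scene");b=cam("top")
cv2.imwrite("pics/s9.png",a["color"][:,:,::-1])
E
```

```text
t 11.88 q [ 61.3  14.9 -75.9  93.9  16.7  72.6 -78. ] p [0.6009 0.0235 0.27  ] F [ 0.1 -0.2 -3.4] w 0.0238
bed p [ 0.1149 -0.0035  0.191 ] RVerr vs A [  3.24 -15.34 -23.5 ]
```

View pics/s9.png

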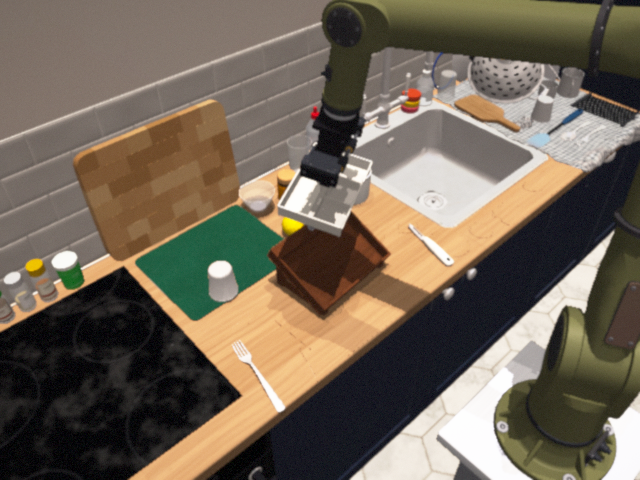

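The insert is held clear of the stand, at (335,190) in scene. I'll continue the turn.

Call:
{"name": "carry_out", "arguments": {"plan": [{"fingers": 1, "dx": 0, "dy": 0, "dz": 0, "rx": 0, "ry": 0, "rz": -0.9}, {"fingers": 1, "dx": 0, "dy": 0, "dz": 0, "rx": 0, "ry": 0, "rz": -0.9}, {"fingers": 1, "dx": 0, "dy": 0, "dz": 0, "rx": 0, "ry": 0, "rz": -0.9}, {"fingers": 1, "dx": 0, "dy": 0, "dz": 0, "rx": 0, "ry": 0, "rz": -0.9}, {"fingers": 1, "dx": 0, "dy": 0, "dz": 0, "rx": 0, "ry": 0, "rz": -0.9}, {"fingers": 1, "dx": 0, "dy": 0, "dz": 0, "rx": 0, "ry": 0, "rz": -0.9}]}}

```text
time_s: 12.72
tool_pos: [0.6009, 0.0233, 0.2705]
tool_rot: [170.0, -2.2, 82.5]
force: [-0.6, 0.0, -2.5]
grip_width: 0.0235
```

```bash
python3 - <<'E'
from h import *
st()
E
```

```text
t 12.72 q [ 62.3  15.9 -77.8  93.9  17.9  72.9 -25.1] p [0.6009 0.0233 0.2705] F [-0.6  0.  -2.5] w 0.0235
bed p [ 0.1151 -0.0036  0.1914] RVerr vs A [ 10.47 -13.11 -76.94]
```

Call:
{"name": "carry_out", "arguments": {"plan": [{"fingers": 1, "dx": 0, "dy": 0, "dz": 0, "rx": 0, "ry": 0, "rz": -0.9}, {"fingers": 1, "dx": 0, "dy": 0, "dz": 0, "rx": 0, "ry": 0, "rz": -0.9}, {"fingers": 1, "dx": 0, "dy": 0, "dz": 0, "rx": 0, "ry": 0, "rz": -0.9}, {"fingers": 1, "dx": 0, "dy": 0, "dz": 0, "rx": 0, "ry": 0, "rz": -0.9}, {"fingers": 1, "dx": 0, "dy": 0, "dz": 0, "rx": 0, "ry": 0, "rz": -0.9}, {"fingers": 1, "dx": 0, "dy": 0, "dz": 0, "rx": 0, "ry": 0, "rz": -0.9}, {"fingers": 1, "dx": 0, "dy": 0, "dz": 0, "rx": 0, "ry": 0, "rz": -0.9}, {"fingers": 1, "dx": 0, "dy": 0, "dz": 0, "rx": 0, "ry": 0, "rz": -0.9}, {"fingers": 1, "dx": 0, "dy": 0, "dz": 0, "rx": 0, "ry": 0, "rz": -0.9}, {"fingers": 1, "dx": 0, "dy": 0, "dz": 0, "rx": 0, "ry": 0, "rz": -0.9}, {"fingers": 1, "dx": 0, "dy": 0, "dz": 0, "rx": 0, "ry": 0, "rz": -0.9}]}}

```text
time_s: 14.1
tool_pos: [0.6009, 0.0233, 0.2705]
tool_rot: [179.4, 10.2, -178.7]
force: [0.4, -0.3, -2.7]
grip_width: 0.024
```

```bash
python3 - <<'E'
from h import *
st()
p,R=now()
# predict rounded plan down to hover bed z 0.115 w/ orientation B (yaw 5.2)
rows(p,R,[(B(.045,.001,.15),RT(180.3),5),(B(.015,.001,.112),RT(180.3),3)],f=1)
E
```

```text
t 14.1 q [ 62.6  16.4 -78.5  93.9  18.5  73.1  73.4] p [0.6009 0.0233 0.2705] F [ 0.4 -0.3 -2.7] w 0.024
bed p [ 0.1151 -0.0036  0.1914] RVerr vs A [  23.86   -0.79 -174.85]
[{"fingers": 1, "dx": 0.38, "dy": 0.01, "dz": 0.39, "rx": -0.01, "ry": -0.31, "rz": -0.08}, {"fingers": 1, "dx": 0.4, "dy": 0.01, "dz": 0.37, "rx": -0.01, "ry": -0.31, "rz": -0.08}, {"fingers": 1, "dx": 0.42, "dy": 0.02, "dz": 0.35, "rx": -0.01, "ry": -0.31, "rz": -0.07}, {"fingers": 1, "dx": 0.43, "dy": 0.02, "dz": 0.33, "rx": -0.01, "ry": -0.31, "rz": -0.08}, {"fingers": 1, "dx": 0.45, "dy": 0.03, "dz": 0.3, "rx": -0.01, "ry": -0.31, "rz": -0.07}, {"fingers": 1, "dx": 0.33, "dy": 0, "dz": 0.42, "rx": 0, "ry": 0, "rz": 0}, {"fingers": 1, "dx": 0.33, "dy": 0, "dz": 0.42, "rx": 0, "ry": 0, "rz": 0}, {"fingers": 1, "dx": 0.34, "dy": 0, "dz": 0.42, "rx": 0, "ry": 0, "rz": 0}]
8
```

Call:
{"name": "carry_out", "arguments": {"plan": [{"fingers": 1, "dx": 0.38, "dy": 0.01, "dz": 0.39, "rx": -0.01, "ry": -0.31, "rz": -0.08}, {"fingers": 1, "dx": 0.4, "dy": 0.01, "dz": 0.37, "rx": -0.01, "ry": -0.31, "rz": -0.08}, {"fingers": 1, "dx": 0.42, "dy": 0.02, "dz": 0.35, "rx": -0.01, "ry": -0.31, "rz": -0.07}, {"fingers": 1, "dx": 0.43, "dy": 0.02, "dz": 0.33, "rx": -0.01, "ry": -0.31, "rz": -0.08}, {"fingers": 1, "dx": 0.45, "dy": 0.03, "dz": 0.3, "rx": -0.01, "ry": -0.31, "rz": -0.07}]}}

```text
time_s: 14.72
tool_pos: [0.5551, 0.0231, 0.2029]
tool_rot: [-179.8, 25.9, -175.1]
force: [-0.5, -0.0, -3.5]
grip_width: 0.0236
```

```bash
python3 - <<'E'
from h import *
st()
p,R=now()
rows(p,R,[(B(.015,.001,.112),RT(180.3),3),(B(.0,.001,.080),RT(180.3),2)],f=1)
E
```

```text
t 14.72 q [ 59.5 -16.9 -55.1 119.2 -23.4  46.4 109.9] p [0.5551 0.0231 0.2029] F [-0.5 -0.  -3.5] w 0.0236
bed p [4.450e-02 1.000e-04 1.504e-01] RVerr vs A [-1.6000e-01 -3.5000e-01 -1.7999e+02]
[{"fingers": 1, "dx": 0.33, "dy": 0.01, "dz": 0.43, "rx": -0.01, "ry": 0, "rz": -0.01}, {"fingers": 1, "dx": 0.33, "dy": 0.01, "dz": 0.42, "rx": -0.01, "ry": 0.01, "rz": -0.01}, {"fingers": 1, "dx": 0.33, "dy": 0.02, "dz": 0.43, "rx": 0, "ry": 0, "rz": -0.01}, {"fingers": 1, "dx": 0.25, "dy": 0, "dz": 0.53, "rx": 0, "ry": 0, "rz": 0}, {"fingers": 1, "dx": 0.25, "dy": 0, "dz": 0.54, "rx": 0, "ry": 0, "rz": 0}]
5
```

Call:
{"name": "carry_out", "arguments": {"plan": [{"fingers": 1, "dx": 0.33, "dy": 0.01, "dz": 0.43, "rx": 0, "ry": 0, "rz": -0.01}, {"fingers": 1, "dx": 0.33, "dy": 0.01, "dz": 0.42, "rx": 0, "ry": 0, "rz": -0.01}, {"fingers": 1, "dx": 0.33, "dy": 0.02, "dz": 0.43, "rx": 0, "ry": 0, "rz": -0.01}, {"fingers": 1, "dx": 0.25, "dy": 0, "dz": 0.53, "rx": 0, "ry": 0, "rz": 0}, {"fingers": 1, "dx": 0.25, "dy": 0, "dz": 0.54, "rx": 0, "ry": 0, "rz": 0}, {"fingers": 1, "dx": 0, "dy": 0, "dz": 0, "rx": 0, "ry": 0, "rz": 0}]}}

```text
time_s: 15.48
tool_pos: [0.5454, 0.0247, 0.1187]
tool_rot: [-180.0, 25.6, -174.7]
force: [-0.5, -0.5, -2.7]
grip_width: 0.024
```

```bash
python3 - <<'E'
from h import *
st()
p,R=now()
rows(p,R,[(B(0,.001,.045),RT(180.3),4)],f=1)
a=cam("scene");b=cam("top")
# predicted insert rim corners from the tool
o=RB.T@(p-OB)
pts=[B(*(o+[i*.07,j*.111,-.0049]) ) for i in(-1,1) for j in(-1,1)]
crop(a,255,195,400,325,5.5,"pics/s10.png",proj(a,pts)); crop(b,262,195,382,300,6,"pics/t10.png",proj(b,pts))
E
```

```text
t 15.47 q [ 62.6 -10.5 -62.4 125.8 -19.3  34.7 107.4] p [0.5454 0.0247 0.1187] F [-0.5 -0.5 -2.7] w 0.024
bed p [-0.0007  0.0025  0.0787] RVerr vs A [ -0.28  -0.21 179.63]
[{"fingers": 1, "dx": -0.01, "dy": -0.01, "dz": 0.28, "rx": 0, "ry": 0, "rz": 0}, {"fingers": 1, "dx": 0, "dy": -0.01, "dz": 0.28, "rx": 0, "ry": -0.01, "rz": 0}, {"fingers": 1, "dx": -0.01, "dy": -0.02, "dz": 0.28, "rx": 0.01, "ry": 0, "rz": 0}, {"fingers": 1, "dx": 0, "dy": -0.01, "dz": 0.28, "rx": 0, "ry": -0.01, "rz": 0.01}]
4
```

View pics/s10.png

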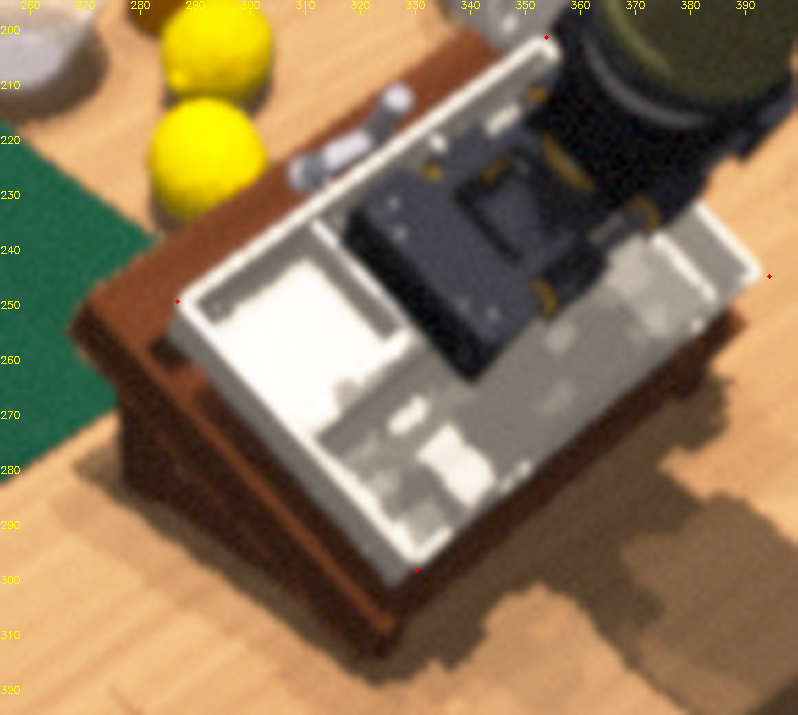

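View pics/t10.png

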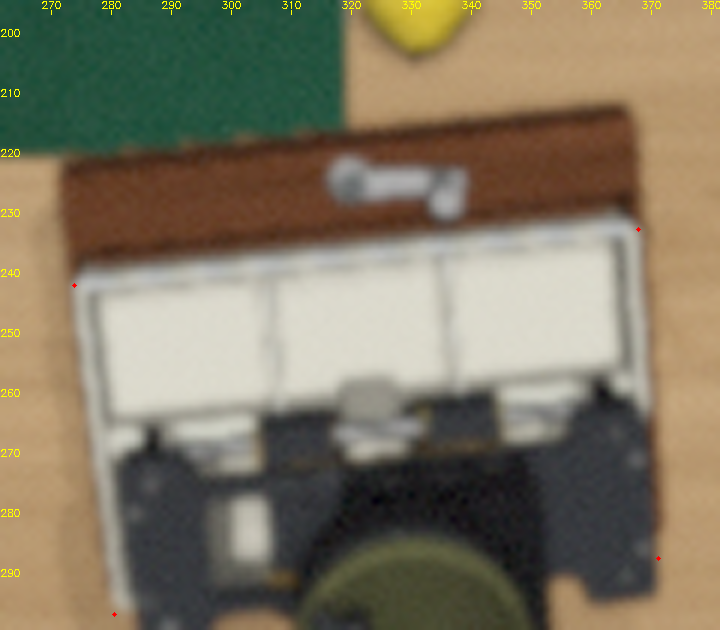

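Call:
{"name": "carry_out", "arguments": {"plan": [{"fingers": 1, "dx": 0, "dy": -0.02, "dz": 0.28, "rx": 0, "ry": 0, "rz": 0}, {"fingers": 1, "dx": -0.01, "dy": -0.02, "dz": 0.28, "rx": 0, "ry": 0, "rz": 0}, {"fingers": 1, "dx": 0, "dy": -0.01, "dz": 0.28, "rx": 0, "ry": 0, "rz": 0}, {"fingers": 1, "dx": -0.01, "dy": 0, "dz": 0.15, "rx": 0, "ry": 0, "rz": 0}, {"fingers": 1, "dx": 0, "dy": 0, "dz": 0, "rx": 0, "ry": 0, "rz": 0}]}}

```text
time_s: 16.2
tool_pos: [0.5567, 0.0238, 0.0918]
tool_rot: [-179.8, 25.3, -174.6]
force: [-10.9, 0.3, 0.1]
grip_width: 0.0239
```

```bash
python3 - <<'E'
from h import *
st()
E
```

```text
t 16.2 q [ 68.4  -2.7 -71.  125.6  -6.6  30.   97.2] p [0.5567 0.0238 0.0918] F [-10.9   0.3   0.1] w 0.0239
bed p [-0.0023  0.0006  0.0497] RVerr vs A [-6.9000e-01 -1.0000e-02  1.7952e+02]
```

Call:
{"name": "carry_out", "arguments": {"plan": [{"fingers": 1, "dx": 0.07, "dy": 0, "dz": 0, "rx": 0, "ry": 0, "rz": 0}, {"fingers": 1, "dx": 0.03, "dy": 0, "dz": 0.1, "rx": 0, "ry": 0, "rz": 0}, {"fingers": 1, "dx": 0, "dy": 0, "dz": 0, "rx": 0, "ry": 0, "rz": 0}]}}

```text
time_s: 16.58
tool_pos: [0.557, 0.0234, 0.0896]
tool_rot: [-179.7, 25.5, -174.5]
force: [-14.7, -0.1, 8.9]
grip_width: 0.0242
```

```bash
python3 - <<'E'
from h import *
st()
o=sensors.get_obs();print("F bed",(RB.T@o["force"]).round(1),"T bed",(RB.T@o["wrist_torque"]).round(2))
a=cam("scene");b=cam("top")
crop(a,255,195,400,325,5.5,"pics/s11.png"); crop(b,262,195,382,300,6,"pics/t11.png")
E
```

```text
t 16.57 q [ 68.5  -2.3 -71.4 125.9  -5.8  29.5  96.5] p [0.557  0.0234 0.0896] F [-14.7  -0.1   8.9] w 0.0242
bed p [-0.003   0.0002  0.0475] RVerr vs A [-4.000e-01  1.100e-01  1.795e+02]
F bed [-9.3  1.2 14.4] T bed [-0.19  2.06  0.01]
```

View pics/s11.png

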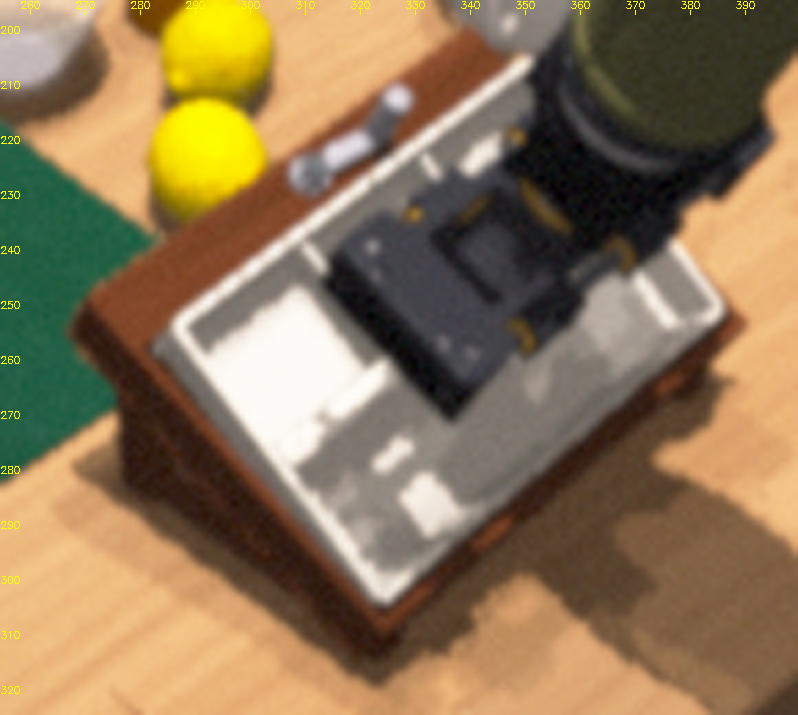

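View pics/t11.png

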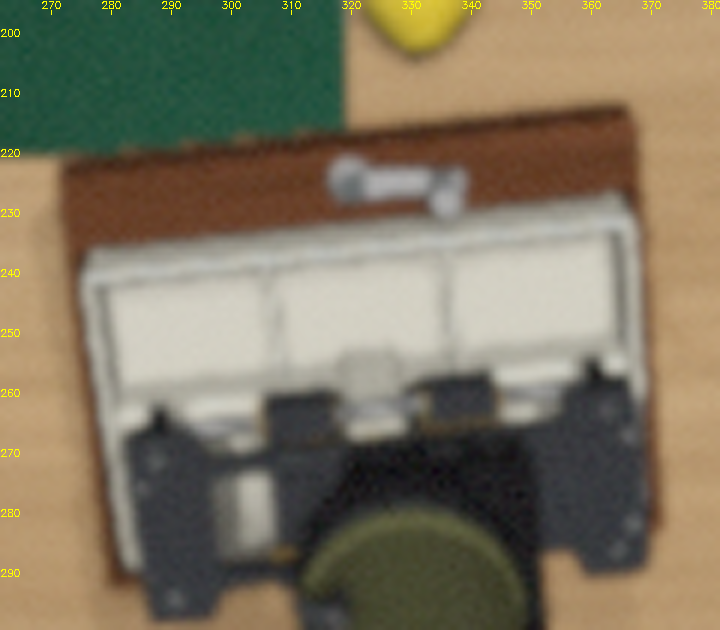

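Call:
{"name": "carry_out", "arguments": {"plan": [{"fingers": 1, "dx": 0, "dy": 0, "dz": -0.3, "rx": 0, "ry": 0, "rz": 0}, {"fingers": 1, "dx": 0.03, "dy": 0, "dz": -0.2, "rx": 0, "ry": 0, "rz": 0}, {"fingers": 1, "dx": 0, "dy": 0, "dz": 0, "rx": 0, "ry": 0, "rz": 0}]}}

```text
time_s: 17.05
tool_pos: [0.5521, 0.0229, 0.1043]
tool_rot: [-179.6, 25.9, -174.6]
force: [0.8, -1.0, -3.0]
grip_width: 0.0239
```

```bash
python3 - <<'E'
from h import *
st()
o=sensors.get_obs();print("F bed",(RB.T@o["force"]).round(1),"T bed",(RB.T@o["wrist_torque"]).round(2))
a=cam("scene");b=cam("top")
crop(a,255,195,400,325,5.5,"pics/s12.png"); crop(b,262,195,382,300,6,"pics/t12.png")
E
```

```text
t 17.05 q [ 66.6  -7.5 -67.5 126.  -15.2  31.6 104.3] p [0.5521 0.0229 0.1043] F [ 0.8 -1.  -3. ] w 0.0239
bed p [-0.001   0.0001  0.0629] RVerr vs A [  0.2    0.19 179.51]
F bed [-0.7 -1.  -3. ] T bed [ 0.04  0.66 -0.02]
```

View pics/s12.png

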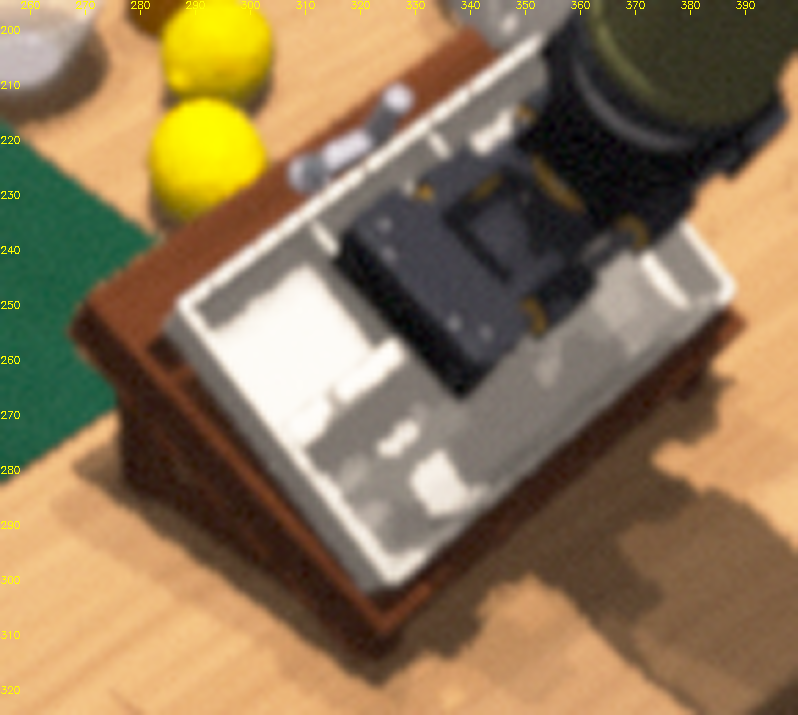

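View pics/t12.png

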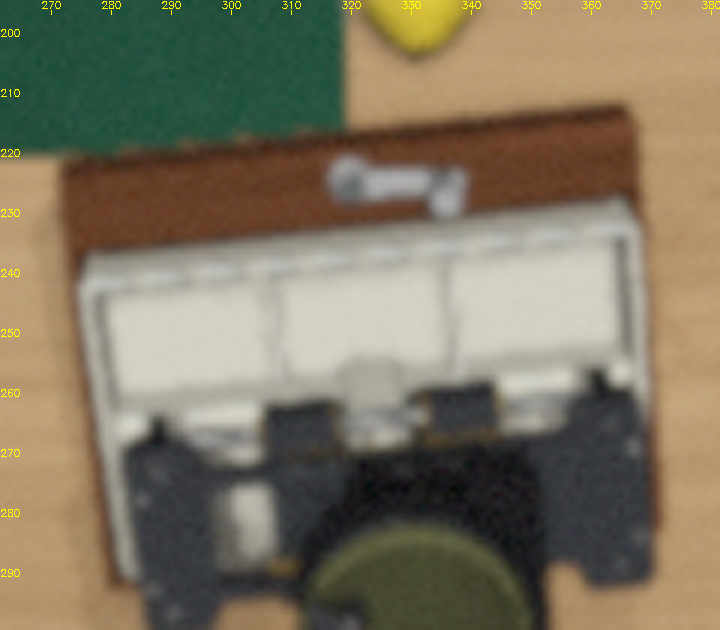

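```bash
python3 - <<'E'
from h import *
from scipy.optimize import brentq
a=cam("scene");b=cam("top")
S=lambda u,v:(255+u/5.5-.5,195+v/5.5-.5)
T=lambda u,v:(262+u/6-.5,195+v/6-.5)
UL,e1=tri(a,S(183,303),b,T(82,286)); print(UL,e1,(RB.T@(UL-OB)).round(4))
UR,e2=tri(a,S(548,38),b,T(634,231)); print(UR,e2,(RB.T@(UR-OB)).round(4))
for n,q,U in(("LL",(392,585),UL),("LR",(737,290),UR)):
    o,d=ray(a,S(*q)); s=np.linspace(.5,1.6,20001); P=o+s[:,None]*d
    f=np.linalg.norm(P-U,axis=1)-.14; idx=np.where(np.diff(np.sign(f)))[0]
    for i in idx: print(n,P[i],(RB.T@(P[i]-OB)).round(4),"slope",np.arcsin((U-P[i])[2]/.14))
E
```

```text
[0.60108655 0.13810254 0.14193478] 0.00013793774413962148 [0.0682 0.1107 0.0713]
[ 0.61835294 -0.07892998  0.14613519] 0.0013851957370191292 [ 0.0688 -0.107   0.0757]
LL [0.47025923 0.14766219 0.09300012] [-0.0698  0.1314  0.0836] slope 0.3570729654851403
LL [0.49988151 0.12031334 0.04686365] [-0.0654  0.1016  0.0302] slope 0.7465079333021601
LR [ 0.48732558 -0.06151355  0.09995591] [-0.0675 -0.0785  0.0902] slope 0.3361468402262501
LR [ 0.52195769 -0.10483976  0.04798499] [-0.0624 -0.1246  0.03  ] slope 0.7769009397888589
```

```bash
python3 - <<'E'
from h import *
a=cam("scene")
S=lambda u,v:(255+u/5.5-.5,195+v/5.5-.5)
for q,y in(((392,585),.1105),((737,290),-.1105),((183,303),.1105),((548,38),-.1105)):
    o,d=ray(a,S(*q)); o=RB.T@(o-OB); d=RB.T@d; print((o+d*(y-o[1])/d[1]).round(4))
E
```

```text
[-0.0667  0.1105  0.0461]
[-0.064  -0.1105  0.0484]
[0.0683 0.1105 0.0709]
[ 0.0691 -0.1105  0.0719]
```

```bash
python3 - <<'E'
from h import *
a=cam("scene")
S=lambda u,v:(255+u/5.5-.5,195+v/5.5-.5)
print("s10 (tool z .0787)")
for q,y in(((416,566),.112),((760,268),-.110),((181,300),.112),((548,38),-.110)):
    o,d=ray(a,S(*q)); o=RB.T@(o-OB); d=RB.T@d; print((o+d*(y-o[1])/d[1]).round(4))
print("s11 (.0475)")
for q,y in(((383,605),.111),((725,308),-.111),((178,325),.111),((528,58),-.111)):
    o,d=ray(a,S(*q)); o=RB.T@(o-OB); d=RB.T@d; print((o+d*(y-o[1])/d[1]).round(4))
S=lambda u,v:(260+u/5.5-.5,195+v/5.5-.5)
print("start rim")
for q,y in(((352,608),.111),((697,316),-.111),((130,348),.111),((483,86),-.111)):
    o,d=ray(a,S(*q)); o=RB.T@(o-OB); d=RB.T@d; print((o+d*(y-o[1])/d[1]).round(4))
E
```

```text
s10 (tool z .0787)
[-0.0691  0.112   0.0728]
[-0.0649 -0.11    0.0711]
[0.0691 0.112  0.0739]
[ 0.069  -0.11    0.0726]
s11 (.0475)
[-0.0692  0.111   0.0309]
[-0.0653 -0.111   0.0328]
[0.0652 0.111  0.0572]
[ 0.0715 -0.111   0.0514]
start rim
[-0.069   0.111   0.0271]
[-0.0675 -0.111   0.0286]
[0.0677 0.111  0.0322]
[ 0.0707 -0.111   0.0284]
```

```bash
python3 - <<'E'
import cv2
i=cv2.imread("pics/s9.png")[200:320,255:400]
cv2.imwrite("pics/s9c.png",cv2.resize(cv2.convertScaleAbs(i,alpha=1.6),None,fx=5,fy=5,interpolation=2))
E
```

```text
(no output)
```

View pics/s9c.png

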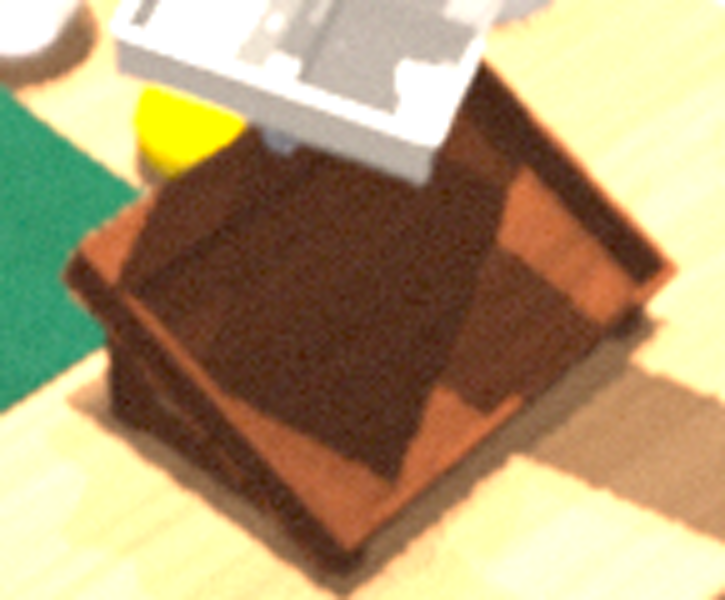

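```bash
python3 - <<'E'
from h import *
a=cam("scene")
S=lambda u,v:(255+u/5-.5,200+v/5-.5)
for n,q in(("UL in",(120,290)),("LL in",(350,547)),("UL wallout",(68,275)),("LL out",(345,573)),("LR out",(678,270)),("LR in",(645,285)),("UR in?",(478,95))):
    o,d=ray(a,S(*q)); o=RB.T@(o-OB); d=RB.T@d; print(n,(o+d*(.030-o[2])/d[2]).round(4))
o,d=ray(a,(300,200));print(RB.T@(o-OB),o)
E
```

```text
UL in [0.0747 0.1181 0.03  ]
LL in [-0.077   0.1171  0.03  ]
UL wallout [0.0939 0.1326 0.03  ]
LL out [-0.0842  0.1273  0.03  ]
LR out [-0.0763 -0.1153  0.03  ]
LR in [-0.0717 -0.0949  0.03  ]
UR in? [ 0.0497 -0.0988  0.03  ]
[-0.15497167  0.70743908  1.11585892] [-0.10274612  0.67669083  0.98545118]
```

```bash
python3 - <<'E'
from h import *
p,R=now()
Rt=R@Rn.from_rotvec(np.radians([0,10,0])).as_matrix()
o=RB.T@(p-OB); print(o)
rows(p,R,[(B(-.001,.0015,.066),Rt,3)],f=1)
E
```

```text
[-0.00272838  0.00082124  0.06197968]
[{"fingers": 1, "dx": -0.02, "dy": 0.01, "dz": -0.04, "rx": 0, "ry": 0.33, "rz": 0}, {"fingers": 1, "dx": -0.02, "dy": 0.01, "dz": -0.05, "rx": 0, "ry": 0.33, "rz": 0}, {"fingers": 1, "dx": -0.01, "dy": 0, "dz": -0.05, "rx": 0, "ry": 0.34, "rz": 0}]
3
```

Call:
{"name": "carry_out", "arguments": {"plan": [{"fingers": 1, "dx": -0.02, "dy": 0.02, "dz": -0.05, "rx": 0, "ry": 0.33, "rz": 0}, {"fingers": 1, "dx": -0.02, "dy": 0.01, "dz": -0.05, "rx": 0, "ry": 0.33, "rz": 0}, {"fingers": 1, "dx": -0.01, "dy": 0, "dz": -0.05, "rx": 0, "ry": 0.34, "rz": 0}, {"fingers": 1, "dx": 0, "dy": 0, "dz": 0, "rx": 0, "ry": 0, "rz": 0}, {"fingers": 1, "dx": 0, "dy": 0, "dz": 0, "rx": 0, "ry": 0, "rz": 0}], "force": 60}}

```text
time_s: 18.02
tool_pos: [0.5499, 0.0248, 0.1071]
tool_rot: [-179.8, 15.8, -174.6]
force: [-0.6, 0.2, -2.1]
grip_width: 0.0237
```

```bash
python3 - <<'E'
from h import *
st()
o=sensors.get_obs();print("F bed",(RB.T@o["force"]).round(1),"T bed",(RB.T@o["wrist_torque"]).round(2))
a=cam("scene");b=cam("top")
crop(a,255,195,400,325,5.5,"pics/s13.png"); crop(b,262,195,382,300,6,"pics/t13.png")
st()
E
```

```text
t 18.02 q [ 67.4   7.8 -75.2 117.4  11.3  45.3  82. ] p [0.5499 0.0248 0.1071] F [-0.6  0.2 -2.1] w 0.0237
bed p [-0.0016  0.0021  0.0663] RVerr vs A [-1.5670e+01 -1.0000e-02  1.7882e+02]
F bed [-1.4  0.2 -1.7] T bed [ 0.08  0.4  -0.08]
t 18.12 q [ 67.5   7.7 -75.2 117.4  11.4  45.3  81.9] p [0.5498 0.0242 0.1072] F [-0.1  0.7 -2.9] w 0.0237
bed p [-0.0018  0.0016  0.0665] RVerr vs A [-15.68   0.18 178.79]
```

View pics/s13.png

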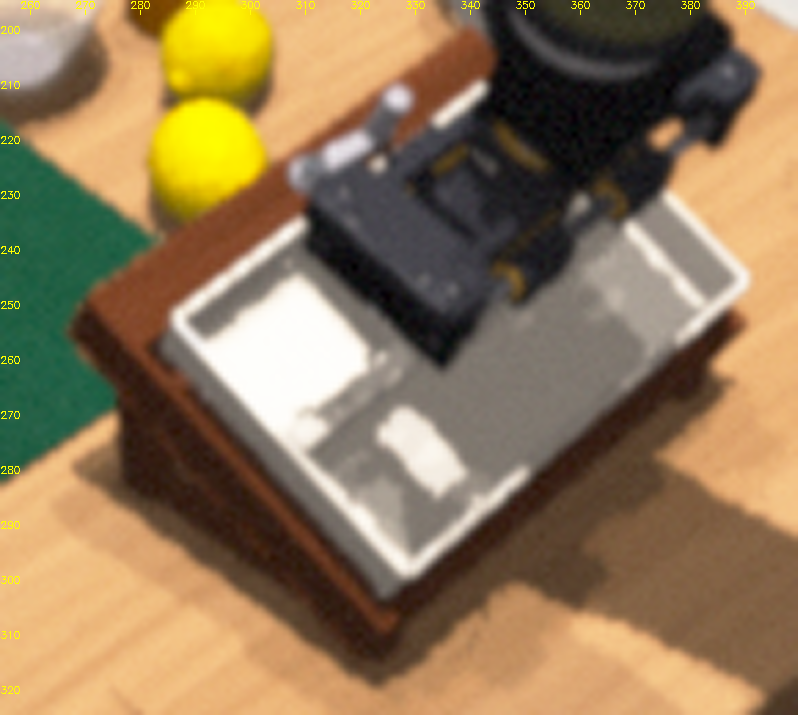

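View pics/t13.png

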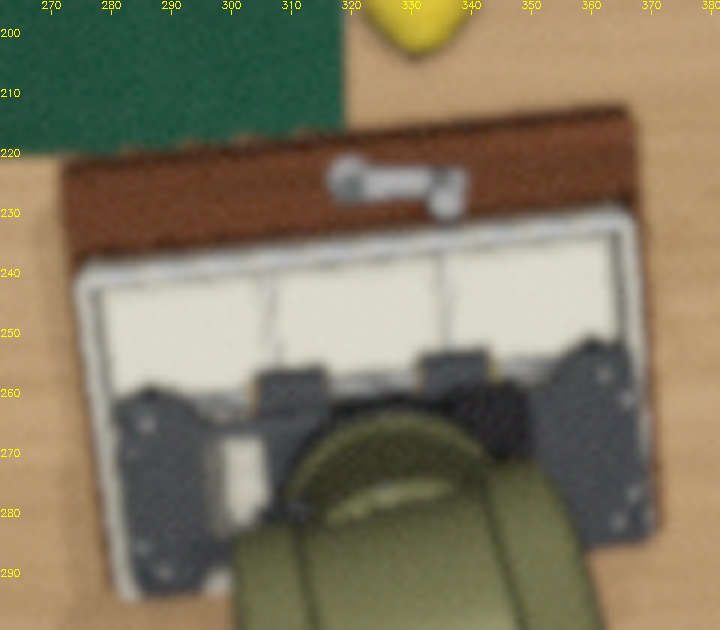

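```bash
python3 - <<'E'
from h import *
a=cam("scene");b=cam("top")
S=lambda u,v:(255+u/5.5-.5,195+v/5.5-.5)
T=lambda u,v:(262+u/6-.5,195+v/6-.5)
for n,q,y in(("LL",(407,575),.1125),("LR",(747,280),-.1095),("UL",(176,317),.1125),("UR",(487,84),-.1095)):
    o,d=ray(a,S(*q)); o=RB.T@(o-OB); d=RB.T@d; print(n,(o+d*(y-o[1])/d[1]).round(4))
for s,t in(((176,317),(80,284)),((407,575),(118,598))):
    P,e=tri(a,S(*s),b,T(*t)); print((RB.T@(P-OB)).round(4),e)
# wood edges in top: front-left corner outer & rail corners from t9-type view
p,R=now(); Rt=R; o=RB.T@(p-OB)
rows(p,R,[(B(-.001,.0015,.050),Rt,2)],f=1)
E
```

```text
LL [-0.0689  0.1125  0.0638]
LR [-0.0643 -0.1095  0.0596]
UL [0.0671 0.1125 0.0629]
UR [ 0.0797 -0.1095  0.0187]
[0.0668 0.1122 0.0628] 0.0007184704597143906
[-0.0685  0.1121  0.0626] 0.0006658665192804157
[{"fingers": 1, "dx": -0.06, "dy": 0, "dz": 0.27, "rx": 0, "ry": 0, "rz": 0}, {"fingers": 1, "dx": -0.05, "dy": 0.01, "dz": 0.27, "rx": 0, "ry": 0, "rz": 0}]
2
```

Call:
{"name": "carry_out", "arguments": {"plan": [{"fingers": 1, "dx": -0.03, "dy": 0, "dz": 0.17, "rx": 0, "ry": 0, "rz": 0}, {"fingers": 1, "dx": -0.03, "dy": 0, "dz": 0.16, "rx": 0, "ry": 0, "rz": 0}, {"fingers": 1, "dx": 0, "dy": 0, "dz": 0, "rx": 0, "ry": 0, "rz": 0}]}}

```text
time_s: 18.6
tool_pos: [0.5547, 0.0249, 0.098]
tool_rot: [-179.8, 15.7, -174.6]
force: [0.6, -0.2, -2.8]
grip_width: 0.0236
```

```bash
python3 - <<'E'
from h import *
st()
o=sensors.get_obs();print("F bed",(RB.T@o["force"]).round(1),"T bed",(RB.T@o["wrist_torque"]).round(2))
E
```

```text
t 18.6 q [ 64.3  10.2 -73.  117.3  14.8  44.7  79. ] p [0.5547 0.0249 0.098 ] F [ 0.6 -0.2 -2.8] w 0.0236
bed p [-0.0013  0.0019  0.0561] RVerr vs A [-15.73   0.   178.81]
F bed [-0.7 -0.2 -2.8] T bed [0.09 0.36 0.01]
```

Call:
{"name": "carry_out", "arguments": {"plan": [{"fingers": 1, "dx": -0.03, "dy": 0, "dz": 0.16, "rx": 0, "ry": 0, "rz": 0}, {"fingers": 1, "dx": 0, "dy": 0, "dz": 0, "rx": 0, "ry": 0, "rz": 0}]}}

```text
time_s: 18.85
tool_pos: [0.557, 0.025, 0.0938]
tool_rot: [-179.8, 15.7, -174.6]
force: [-0.8, 0.2, -2.5]
grip_width: 0.0235
```

```bash
python3 - <<'E'
from h import *
st()
o=sensors.get_obs();print("F bed",(RB.T@o["force"]).round(1),"T bed",(RB.T@o["wrist_torque"]).round(2))
E
```

```text
t 18.85 q [ 63.   11.1 -72.1 117.3  16.3  44.4  77.9] p [0.557  0.025  0.0938] F [-0.8  0.2 -2.5] w 0.0235
bed p [-0.001   0.0018  0.0513] RVerr vs A [-1.5700e+01  2.0000e-02  1.7882e+02]
F bed [-1.8  0.2 -1.9] T bed [ 0.13  0.37 -0.04]
```

Call:
{"name": "carry_out", "arguments": {"plan": [{"fingers": 1, "dx": -0.03, "dy": 0, "dz": 0.16, "rx": 0, "ry": 0, "rz": 0}, {"fingers": 1, "dx": 0, "dy": 0, "dz": 0, "rx": 0, "ry": 0, "rz": 0}]}}

```text
time_s: 19.1
tool_pos: [0.5591, 0.0251, 0.0894]
tool_rot: [-179.8, 15.7, -174.6]
force: [0.2, -0.5, -1.5]
grip_width: 0.024
```

```bash
python3 - <<'E'
from h import *
st()
o=sensors.get_obs();print("F bed",(RB.T@o["force"]).round(1),"T bed",(RB.T@o["wrist_torque"]).round(2))
E
```

```text
t 19.1 q [ 61.7  12.  -71.1 117.3  17.6  44.1  76.8] p [0.5591 0.0251 0.0894] F [ 0.2 -0.5 -1.5] w 0.024
bed p [-0.001   0.0017  0.0464] RVerr vs A [-1.5700e+01  4.0000e-02  1.7882e+02]
F bed [-0.5 -0.6 -1.4] T bed [ 0.1   0.34 -0.01]
```

Call:
{"name": "carry_out", "arguments": {"plan": [{"fingers": 1, "dx": -0.02, "dy": 0, "dz": 0.1, "rx": 0, "ry": 0, "rz": 0}, {"fingers": 1, "dx": 0, "dy": 0, "dz": 0, "rx": 0, "ry": 0, "rz": 0}]}}

```text
time_s: 19.35
tool_pos: [0.5606, 0.0252, 0.0869]
tool_rot: [-179.8, 15.8, -174.6]
force: [0.1, -0.3, -2.5]
grip_width: 0.0236
```

```bash
python3 - <<'E'
from h import *
st()
o=sensors.get_obs();print("F bed",(RB.T@o["force"]).round(1),"T bed",(RB.T@o["wrist_torque"]).round(2))
E
```

```text
t 19.35 q [ 60.9  12.6 -70.6 117.2  18.4  43.9  76.1] p [0.5606 0.0252 0.0869] F [ 0.1 -0.3 -2.5] w 0.0236
bed p [-0.0008  0.0017  0.0435] RVerr vs A [-1.5680e+01  7.0000e-02  1.7882e+02]
F bed [-1.  -0.3 -2.3] T bed [ 0.16  0.36 -0.03]
```

Call:
{"name": "carry_out", "arguments": {"plan": [{"fingers": 1, "dx": -0.02, "dy": 0, "dz": 0.1, "rx": 0, "ry": 0, "rz": 0}, {"fingers": 1, "dx": -0.01, "dy": 0, "dz": 0.06, "rx": 0, "ry": 0, "rz": 0}, {"fingers": 1, "dx": 0, "dy": 0, "dz": 0, "rx": 0, "ry": 0, "rz": 0}]}}

```text
time_s: 19.73
tool_pos: [0.5626, 0.0253, 0.0824]
tool_rot: [-179.8, 15.7, -174.6]
force: [0.6, 0.7, -2.9]
grip_width: 0.0234
```

```bash
python3 - <<'E'
from h import *
st()
o=sensors.get_obs();print("F bed",(RB.T@o["force"]).round(1),"T bed",(RB.T@o["wrist_torque"]).round(2))
E
```

```text
t 19.73 q [ 59.7  13.4 -69.7 117.2  19.6  43.6  75.1] p [0.5626 0.0253 0.0824] F [ 0.6  0.7 -2.9] w 0.0234
bed p [-0.001   0.0016  0.0386] RVerr vs A [-1.5710e+01  7.0000e-02  1.7883e+02]
F bed [-0.6  0.6 -2.9] T bed [ 0.05  0.61 -0.17]
```

Call:
{"name": "carry_out", "arguments": {"plan": [{"fingers": 1, "dx": -0.01, "dy": 0, "dz": 0.08, "rx": 0, "ry": 0, "rz": 0}, {"fingers": 1, "dx": 0, "dy": 0, "dz": 0, "rx": 0, "ry": 0, "rz": 0}]}}

```text
time_s: 19.98
tool_pos: [0.5635, 0.0253, 0.0802]
tool_rot: [-179.8, 15.7, -174.6]
force: [-0.7, 0.3, -3.6]
grip_width: 0.023
```

```bash
python3 - <<'E'
from h import *
st()
o=sensors.get_obs();print("F bed",(RB.T@o["force"]).round(1),"T bed",(RB.T@o["wrist_torque"]).round(2))
E
```

```text
t 19.98 q [ 59.2  13.8 -69.2 117.2  20.2  43.5  74.7] p [0.5635 0.0253 0.0802] F [-0.7  0.3 -3.6] w 0.023
bed p [-0.0011  0.0016  0.0362] RVerr vs A [-1.5720e+01  8.0000e-02  1.7883e+02]
F bed [-2.2  0.4 -2.9] T bed [ 0.07  0.71 -0.19]
```

Call:
{"name": "carry_out", "arguments": {"plan": [{"fingers": 1, "dx": -0.01, "dy": 0, "dz": 0.05, "rx": 0, "ry": 0, "rz": 0}, {"fingers": 1, "dx": 0, "dy": 0, "dz": 0, "rx": 0, "ry": 0, "rz": 0}, {"fingers": -0.1, "dx": 0, "dy": 0, "dz": 0, "rx": 0, "ry": 0, "rz": 0}, {"fingers": -0.1, "dx": 0, "dy": 0, "dz": 0, "rx": 0, "ry": 0, "rz": 0}]}}

```text
time_s: 20.48
tool_pos: [0.5657, 0.0258, 0.08]
tool_rot: [-179.8, 15.9, -174.6]
force: [0.5, -0.1, -0.5]
grip_width: 0.0362
```

```bash
python3 - <<'E'
from h import *
st()
p,R=now(); 
rows(p,R,[(p-R[:,2]*.055,R,3)],f=-.1)
E
```

```text
t 20.48 q [ 58.8  14.  -69.  117.1  20.5  43.3  74.4] p [0.5657 0.0258 0.08  ] F [ 0.5 -0.1 -0.5] w 0.0362
bed p [0.0008 0.0018 0.0351] RVerr vs A [-1.5410e+01  7.0000e-02  1.7881e+02]
[{"fingers": -0.1, "dx": 0, "dy": 0, "dz": -0.61, "rx": 0, "ry": 0, "rz": 0}, {"fingers": -0.1, "dx": 0, "dy": 0, "dz": -0.61, "rx": 0, "ry": 0, "rz": 0}, {"fingers": -0.1, "dx": 0, "dy": 0, "dz": -0.61, "rx": 0, "ry": 0, "rz": 0}]
3
```

Call:
{"name": "carry_out", "arguments": {"plan": [{"fingers": -0.1, "dx": 0, "dy": 0, "dz": -0.5, "rx": 0, "ry": 0, "rz": 0}, {"fingers": -0.1, "dx": 0, "dy": 0, "dz": -0.7, "rx": 0, "ry": 0, "rz": 0}, {"fingers": -0.1, "dx": 0, "dy": 0, "dz": -0.9, "rx": 0, "ry": 0, "rz": 0}, {"fingers": -0.1, "dx": 0, "dy": 0, "dz": -0.9, "rx": 0, "ry": 0, "rz": 0}, {"fingers": -0.1, "dx": 0, "dy": 0, "dz": -0.9, "rx": 0, "ry": 0, "rz": 0}]}}

```text
time_s: 21.1
tool_pos: [0.5332, 0.0224, 0.1932]
tool_rot: [-179.6, 15.9, -174.6]
force: [0.1, -0.5, -0.9]
grip_width: 0.048
```

```bash
python3 - <<'E'
from h import *
st()
a=cam("scene");b=cam("top")
crop(a,260,195,400,320,5.5,"pics/s14.png"); crop(b,262,205,382,300,6.5,"pics/t14.png")
E
```

```text
t 21.1 q [ 72.3 -13.8 -68.2 113.7 -17.6  56.6 106. ] p [0.5332 0.0224 0.1932] F [ 0.1 -0.5 -0.9] w 0.048
bed p [0.0206 0.0012 0.1512] RVerr vs A [-15.47   0.4  178.81]
```

View pics/s14.png

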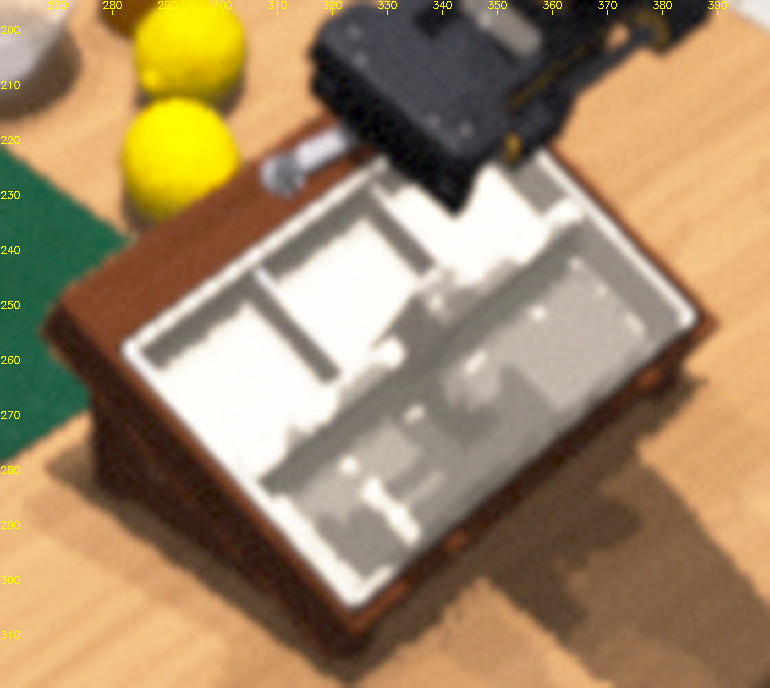

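View pics/t14.png

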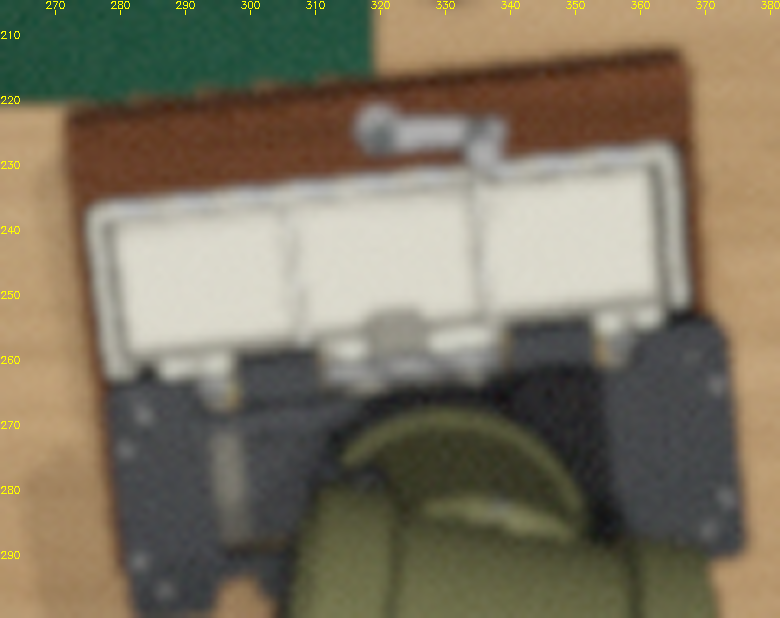

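The insert is seated: its rim corners (128,348), (352,607) and (697,316) match the starting ones, and the long trough is on the low side. The clip post is near (487,150) in the top crop. Now I swing it back.

```bash
python3 - <<'E'
from h import *
p,R=now()
t=np.radians(85)
P=lambda z:B(.09-.036*np.cos(t),-.036*np.sin(t),z)
rows(p,R,[(P(.135),RT(85),11)],f=.42)
E
```

```text
[{"fingers": 0.42, "dx": -0.2, "dy": -0.11, "dz": 0.02, "rx": -0.08, "ry": -0.06, "rz": 0.87}, {"fingers": 0.42, "dx": -0.21, "dy": -0.08, "dz": 0.02, "rx": -0.08, "ry": -0.06, "rz": 0.87}, {"fingers": 0.42, "dx": -0.22, "dy": -0.05, "dz": 0.02, "rx": -0.08, "ry": -0.07, "rz": 0.87}, {"fingers": 0.42, "dx": -0.23, "dy": -0.02, "dz": 0.02, "rx": -0.07, "ry": -0.07, "rz": 0.87}, {"fingers": 0.42, "dx": -0.23, "dy": 0.02, "dz": 0.03, "rx": -0.07, "ry": -0.06, "rz": 0.86}, {"fingers": 0.42, "dx": -0.22, "dy": 0.05, "dz": 0.03, "rx": -0.08, "ry": -0.06, "rz": 0.87}, {"fingers": 0.42, "dx": -0.21, "dy": 0.09, "dz": 0.03, "rx": -0.08, "ry": -0.07, "rz": 0.86}, {"fingers": 0.42, "dx": -0.19, "dy": 0.11, "dz": 0.04, "rx": -0.07, "ry": -0.06, "rz": 0.87}, {"fingers": 0.42, "dx": -0.18, "dy": 0.14, "dz": 0.04, "rx": -0.08, "ry": -0.07, "rz": 0.86}, {"fingers": 0.42, "dx": -0.15, "dy": 0.17, "dz": 0.05, "rx": -0.07, "ry": -0.06, "rz": 0.87}, {"fingers": 0.42, "dx": -0.12, "dy": 0.19, "dz": 0.04, "rx": -0.08, "ry": -0.07, "rz": 0.86}]
11
```

Call:
{"name": "carry_out", "arguments": {"plan": [{"fingers": 0.42, "dx": -0.2, "dy": -0.11, "dz": 0.02, "rx": -0.08, "ry": -0.06, "rz": 0.87}, {"fingers": 0.42, "dx": -0.21, "dy": -0.08, "dz": 0.02, "rx": -0.08, "ry": -0.06, "rz": 0.87}, {"fingers": 0.42, "dx": -0.22, "dy": -0.05, "dz": 0.02, "rx": -0.08, "ry": -0.07, "rz": 0.87}, {"fingers": 0.42, "dx": -0.23, "dy": -0.02, "dz": 0.02, "rx": -0.07, "ry": -0.07, "rz": 0.87}, {"fingers": 0.42, "dx": -0.23, "dy": 0.02, "dz": 0.03, "rx": -0.07, "ry": -0.06, "rz": 0.86}, {"fingers": 0.42, "dx": -0.22, "dy": 0.05, "dz": 0.03, "rx": -0.08, "ry": -0.06, "rz": 0.87}, {"fingers": 0.42, "dx": -0.21, "dy": 0.09, "dz": 0.03, "rx": -0.08, "ry": -0.07, "rz": 0.86}, {"fingers": 0.42, "dx": -0.19, "dy": 0.11, "dz": 0.04, "rx": -0.07, "ry": -0.06, "rz": 0.87}, {"fingers": 0.42, "dx": -0.18, "dy": 0.14, "dz": 0.04, "rx": -0.08, "ry": -0.07, "rz": 0.86}, {"fingers": 0.42, "dx": -0.15, "dy": 0.17, "dz": 0.05, "rx": -0.07, "ry": -0.06, "rz": 0.87}, {"fingers": 0.42, "dx": -0.12, "dy": 0.19, "dz": 0.04, "rx": -0.08, "ry": -0.07, "rz": 0.86}]}}

```text
time_s: 22.58
tool_pos: [0.6009, -0.0075, 0.203]
tool_rot: [154.6, -2.6, 90.2]
force: [0.8, 0.2, -0.6]
grip_width: 0.0253
```

```bash
python3 - <<'E'
from h import *
st()
p,R=now()
t=np.radians(85)
P=lambda z:B(.09-.036*np.cos(t),-.036*np.sin(t),z)
rows(p,R,[(P(.08),RT(85),3)],f=.42)
E
```

```text
t 22.57 q [ 88.4 -16.  -77.4 113.2 -29.4  48.1  23.2] p [ 0.6009 -0.0075  0.203 ] F [ 0.8  0.2 -0.6] w 0.0253
bed p [ 0.0833 -0.0344  0.1318] RVerr vs A [ 4.900e-01 -1.000e-02 -8.467e+01]
[{"fingers": 0.42, "dx": -0.02, "dy": 0.04, "dz": 0.58, "rx": -0.01, "ry": -0.01, "rz": -0.01}, {"fingers": 0.42, "dx": -0.01, "dy": 0.04, "dz": 0.57, "rx": -0.01, "ry": -0.01, "rz": -0.01}, {"fingers": 0.42, "dx": -0.02, "dy": 0.05, "dz": 0.58, "rx": -0.01, "ry": -0.01, "rz": -0.01}]
3
```

Call:
{"name": "carry_out", "arguments": {"plan": [{"fingers": 0.42, "dx": -0.02, "dy": 0.04, "dz": 0.58, "rx": -0.01, "ry": -0.01, "rz": -0.01}, {"fingers": 0.42, "dx": -0.01, "dy": 0.04, "dz": 0.57, "rx": -0.01, "ry": -0.01, "rz": -0.01}, {"fingers": 0.42, "dx": -0.02, "dy": 0.05, "dz": 0.58, "rx": -0.01, "ry": -0.01, "rz": -0.01}, {"fingers": 0.42, "dx": 0, "dy": 0, "dz": 0, "rx": 0, "ry": 0, "rz": 0}]}}

```text
time_s: 23.08
tool_pos: [0.6243, -0.0059, 0.1577]
tool_rot: [154.6, -2.3, 90.7]
force: [-0.3, -0.6, -0.0]
grip_width: 0.0252
```

```bash
python3 - <<'E'
from h import *
st()
p,R=now()
t=np.radians(85)
P=lambda z:B(.09-.036*np.cos(t),-.036*np.sin(t),z)
rows(p,R,[(P(.046),RT(85),2)],f=.42)
a=cam("scene");b=cam("top")
pts=[p+R@[0,s*.0126,0] for s in(-1,1)]+[p]+[P(.067)]
crop(a,260,145,400,280,5.5,"pics/s15.png",proj(a,pts)); crop(b,282,185,382,270,7,"pics/t15.png",proj(b,pts))
E
```

```text
t 23.07 q [ 72.7   8.7 -76.5 113.6  10.8  39.1  -8.4] p [ 0.6243 -0.0059  0.1577] F [-0.3 -0.6 -0. ] w 0.0252
bed p [ 0.0848 -0.0347  0.0808] RVerr vs A [  0.44   0.   -85.2 ]
[{"fingers": 0.42, "dx": -0.02, "dy": 0.04, "dz": 0.58, "rx": -0.01, "ry": -0.01, "rz": 0.01}, {"fingers": 0.42, "dx": -0.02, "dy": 0.04, "dz": 0.58, "rx": -0.02, "ry": -0.02, "rz": 0.01}]
2
```

View pics/s15.png

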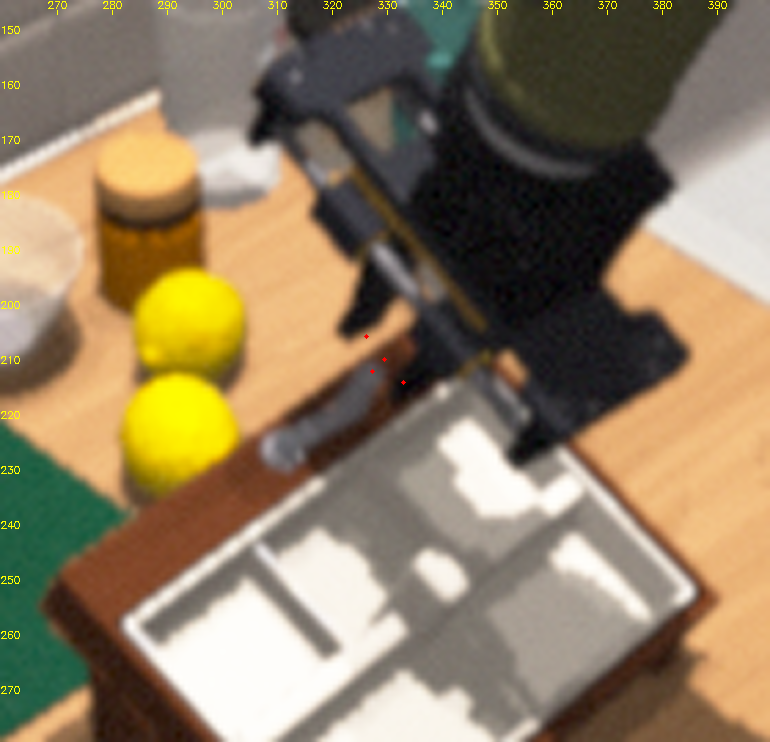

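View pics/t15.png

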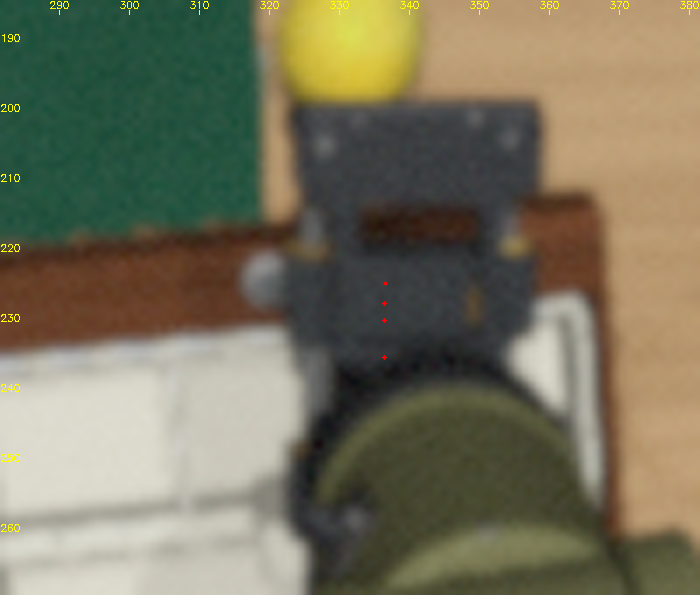

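Call:
{"name": "carry_out", "arguments": {"plan": [{"fingers": 0.42, "dx": -0.02, "dy": 0.04, "dz": 0.58, "rx": -0.01, "ry": -0.01, "rz": 0.01}, {"fingers": 0.42, "dx": -0.02, "dy": 0.04, "dz": 0.58, "rx": -0.02, "ry": -0.02, "rz": 0.01}, {"fingers": 0.62, "dx": 0, "dy": 0, "dz": 0, "rx": 0, "ry": 0, "rz": 0}, {"fingers": 0.62, "dx": 0, "dy": 0, "dz": 0, "rx": 0, "ry": 0, "rz": 0}]}}

```text
time_s: 23.68
tool_pos: [0.6424, -0.008, 0.1305]
tool_rot: [154.1, -1.8, 90.2]
force: [-0.4, 0.1, 0.3]
grip_width: 0.018
```

```bash
python3 - <<'E'
from h import *
p,R=now(); st()
W=[]
for th in np.arange(79,-5.1,-6):
    t=np.radians(th); W.append((B(.09-.036*np.cos(t),-.036*np.sin(t),.046),RT(th),1))
rows(p,R,W,f=.62)
E
```

```text
t 23.68 q [ 62.6  13.7 -68.7 113.6  20.7  36.6 -16.8] p [ 0.6424 -0.008   0.1305] F [-0.4  0.1  0.3] w 0.018
bed p [ 0.089  -0.0384  0.0486] RVerr vs A [ -0.51  -0.18 -84.99]
[{"fingers": 0.62, "dx": 0.09, "dy": -0.21, "dz": 0.08, "rx": 0.03, "ry": 0.04, "rz": 0.6}, {"fingers": 0.62, "dx": 0, "dy": -0.12, "dz": 0, "rx": 0, "ry": 0, "rz": 0.6}, {"fingers": 0.62, "dx": 0.01, "dy": -0.13, "dz": 0, "rx": 0, "ry": 0, "rz": 0.6}, {"fingers": 0.62, "dx": 0.01, "dy": -0.12, "dz": 0, "rx": 0, "ry": 0, "rz": 0.6}, {"fingers": 0.62, "dx": 0, "dy": -0.13, "dz": 0, "rx": 0, "ry": 0, "rz": 0.6}, {"fingers": 0.62, "dx": 0.01, "dy": -0.12, "dz": 0, "rx": 0, "ry": 0, "rz": 0.6}, {"fingers": 0.62, "dx": 0.01, "dy": -0.13, "dz": 0, "rx": 0, "ry": 0, "rz": 0.6}, {"fingers": 0.62, "dx": 0, "dy": -0.12, "dz": 0, "rx": 0, "ry": 0, "rz": 0.6}, {"fingers": 0.62, "dx": 0.01, "dy": -0.13, "dz": 0, "rx": 0, "ry": 0.01, "rz": 0.6}, {"fingers": 0.62, "dx": 0.01, "dy": -0.12, "dz": 0, "rx": 0, "ry": 0, "rz": 0.6}, {"fingers": 0.62, "dx": 0, "dy": -0.13, "dz": 0, "rx": 0, "ry": 0, "rz": 0.6}, {"fingers": 0.62, "dx": 0.01, "dy": -0.12, "dz": 0, "rx": 0, "ry": 0, "rz": 0.6}]
[{"fingers": 0.62, "dx": 0, "dy": -0.13, "dz": 0, "rx": 0, "ry": 0, "rz": 0.6}, {"fingers": 0.62, "dx": 0.01, "dy": -0.13, "dz": 0, "rx": 0, "ry": 0, "rz": 0.6}, {"fingers": 0.62, "dx": 0.01, "dy": -0.12, "dz": 0, "rx": 0, "ry": 0, "rz": 0.6}]
15
```

Call:
{"name": "carry_out", "arguments": {"plan": [{"fingers": 0.62, "dx": 0.09, "dy": -0.21, "dz": 0.05, "rx": 0.03, "ry": 0.04, "rz": 0.6}, {"fingers": 0.62, "dx": 0, "dy": -0.12, "dz": 0, "rx": 0, "ry": 0, "rz": 0.6}, {"fingers": 0.62, "dx": 0.01, "dy": -0.13, "dz": 0, "rx": 0, "ry": 0, "rz": 0.6}, {"fingers": 0.62, "dx": 0.01, "dy": -0.12, "dz": 0, "rx": 0, "ry": 0, "rz": 0.6}, {"fingers": 0.62, "dx": 0, "dy": -0.13, "dz": 0, "rx": 0, "ry": 0, "rz": 0.6}, {"fingers": 0.62, "dx": 0.01, "dy": -0.12, "dz": 0, "rx": 0, "ry": 0, "rz": 0.6}]}}

```text
time_s: 24.42
tool_pos: [0.6222, 0.0006, 0.1196]
tool_rot: [160.0, -16.6, 56.6]
force: [1.1, -1.9, -0.1]
grip_width: 0.0164
```

```bash
python3 - <<'E'
from h import *
p,R=now(); st()
W=[]
for th in np.arange(43,-5.1,-6):
    t=np.radians(th); W.append((B(.09-.036*np.cos(t),-.036*np.sin(t),.046),RT(th),1))
rows(p,R,W,f=.62)
E
```

```text
t 24.43 q [ 58.8   8.8 -63.2 116.6  12.2  34.  -47.3] p [6.222e-01 6.000e-04 1.196e-01] F [ 1.1 -1.9 -0.1] w 0.0164
bed p [ 0.0668 -0.0281  0.0471] RVerr vs A [-8.000e-02 -3.000e-02 -4.876e+01]
[{"fingers": 0.62, "dx": 0.02, "dy": -0.16, "dz": 0.04, "rx": 0.01, "ry": 0.01, "rz": 0.58}, {"fingers": 0.62, "dx": 0.01, "dy": -0.12, "dz": 0, "rx": 0, "ry": 0, "rz": 0.6}, {"fingers": 0.62, "dx": 0, "dy": -0.13, "dz": 0, "rx": 0, "ry": 0, "rz": 0.6}, {"fingers": 0.62, "dx": 0.01, "dy": -0.12, "dz": 0, "rx": -0.01, "ry": 0, "rz": 0.6}, {"fingers": 0.62, "dx": 0.01, "dy": -0.13, "dz": 0, "rx": 0, "ry": 0, "rz": 0.6}, {"fingers": 0.62, "dx": 0, "dy": -0.12, "dz": 0, "rx": 0, "ry": 0, "rz": 0.6}, {"fingers": 0.62, "dx": 0.01, "dy": -0.13, "dz": 0, "rx": 0, "ry": 0, "rz": 0.6}, {"fingers": 0.62, "dx": 0.01, "dy": -0.12, "dz": 0, "rx": 0, "ry": 0, "rz": 0.6}, {"fingers": 0.62, "dx": 0, "dy": -0.13, "dz": 0, "rx": 0, "ry": 0, "rz": 0.6}]
9
```

Call:
{"name": "carry_out", "arguments": {"plan": [{"fingers": 0.62, "dx": 0.02, "dy": -0.16, "dz": 0.02, "rx": 0, "ry": 0, "rz": 0.6}, {"fingers": 0.62, "dx": 0.01, "dy": -0.12, "dz": 0, "rx": 0, "ry": 0, "rz": 0.6}, {"fingers": 0.62, "dx": 0, "dy": -0.13, "dz": 0, "rx": 0, "ry": 0, "rz": 0.6}, {"fingers": 0.62, "dx": 0.01, "dy": -0.12, "dz": 0, "rx": 0, "ry": 0, "rz": 0.6}, {"fingers": 0.62, "dx": 0.01, "dy": -0.13, "dz": 0, "rx": 0, "ry": 0, "rz": 0.6}, {"fingers": 0.62, "dx": 0, "dy": -0.12, "dz": 0, "rx": 0, "ry": 0, "rz": 0.6}, {"fingers": 0.62, "dx": 0.01, "dy": -0.13, "dz": 0, "rx": 0, "ry": 0, "rz": 0.6}, {"fingers": 0.62, "dx": 0.01, "dy": -0.12, "dz": 0, "rx": 0, "ry": 0, "rz": 0.6}, {"fingers": 0.62, "dx": 0, "dy": -0.13, "dz": 0, "rx": 0, "ry": 0, "rz": 0.6}, {"fingers": 0.62, "dx": 0, "dy": 0, "dz": 0, "rx": 0, "ry": 0, "rz": 0}]}}

```text
time_s: 25.68
tool_pos: [0.608, 0.0314, 0.1131]
tool_rot: [-177.7, -25.6, -0.6]
force: [0.7, -0.2, -0.1]
grip_width: 0.0165
```

```bash
python3 - <<'E'
from h import *
p,R=now(); st()
rows(p,R,[(p-R[:,2]*.05,R,3)],f=.4)
a=cam("scene");b=cam("top")
crop(a,260,145,400,320,4,"pics/s16.png"); crop(b,262,205,382,300,6.5,"pics/t16.png")
E
```

```text
t 25.68 q [  49.2    5.3  -56.1  118.8    8.9   32.7 -102.2] p [0.608  0.0314 0.1131] F [ 0.7 -0.2 -0.1] w 0.0165
bed p [0.0536 0.0038 0.0463] RVerr vs A [-0.03 -0.05  4.95]
[{"fingers": 0.4, "dx": 0, "dy": 0, "dz": -0.56, "rx": 0, "ry": 0, "rz": 0}, {"fingers": 0.4, "dx": 0, "dy": 0, "dz": -0.55, "rx": 0, "ry": 0, "rz": 0}, {"fingers": 0.4, "dx": 0, "dy": 0, "dz": -0.56, "rx": 0, "ry": 0, "rz": 0}]
3
```

View pics/t16.png

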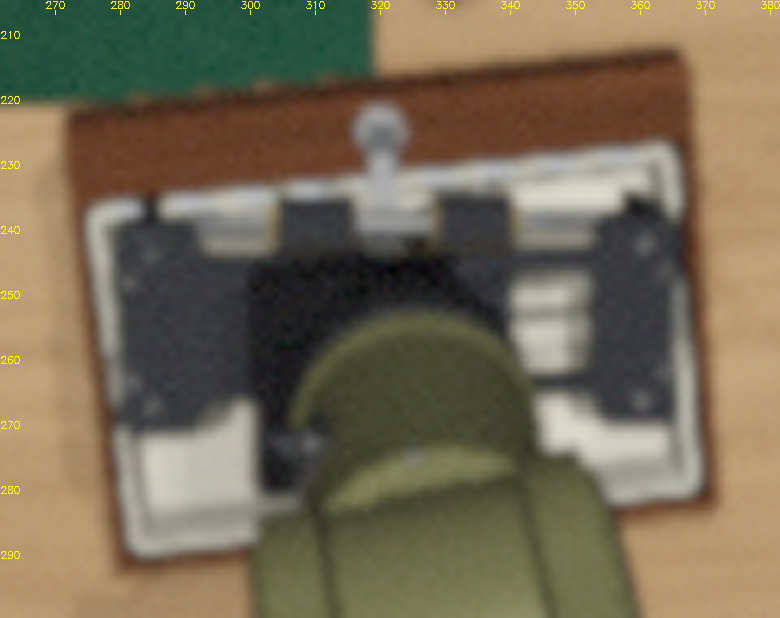

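The clip bar is straight again, pivot (319,225) to (322,241). Retract, and measure the peeler.

Call:
{"name": "carry_out", "arguments": {"plan": [{"fingers": 0.62, "dx": 0, "dy": 0, "dz": -0.4, "rx": 0, "ry": 0, "rz": 0}, {"fingers": 0.4, "dx": 0, "dy": 0, "dz": -0.7, "rx": 0, "ry": 0, "rz": 0}, {"fingers": 0, "dx": 0, "dy": 0, "dz": -0.8, "rx": 0, "ry": 0, "rz": 0}]}}

```text
time_s: 26.15
tool_pos: [0.5828, 0.0297, 0.1638]
tool_rot: [-177.5, -25.5, -0.6]
force: [0.0, -0.3, -0.6]
grip_width: 0.0289
```

```bash
python3 - <<'E'
from h import *
st()
a=cam("scene");b=cam("top")
crop(a,395,215,465,275,10,"pics/s17.png"); crop(b,395,250,445,330,7,"pics/t17.png"); crop(a,260,145,400,320,4,"pics/s17b.png")
E
```

```text
t 26.15 q [ 54.1  -5.8 -56.2 118.6  -9.   39.2 -87.4] p [0.5828 0.0297 0.1638] F [ 0.  -0.3 -0.6] w 0.0289
bed p [0.0529 0.0043 0.1029] RVerr vs A [ 0.08 -0.15  4.94]
```

View pics/s17.png

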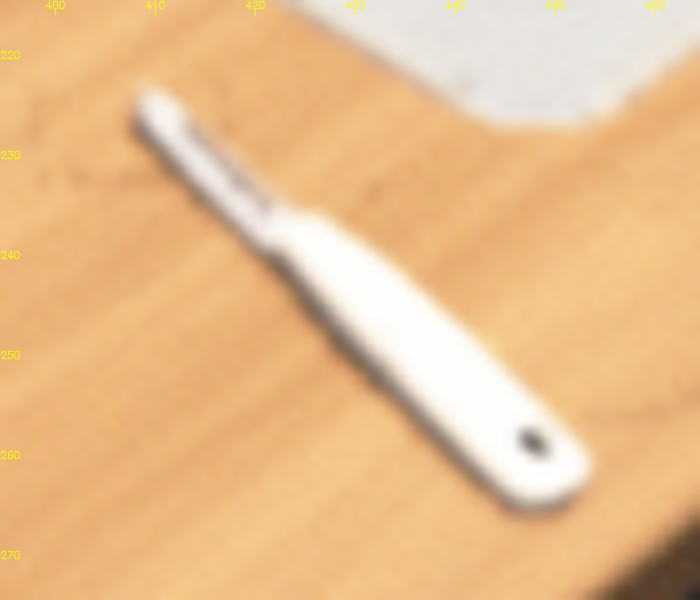

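View pics/t17.png

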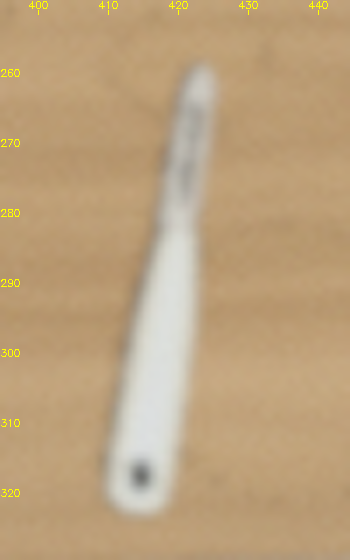

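View pics/s17b.png

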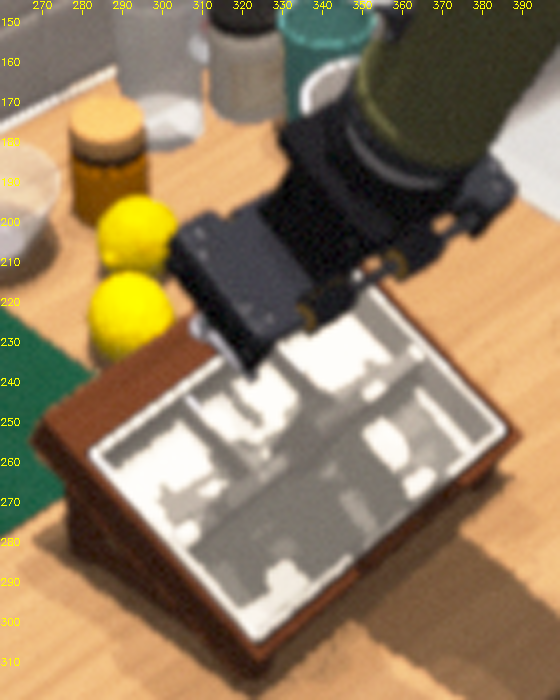

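```bash
python3 - <<'E'
from h import *
a=cam("scene");b=cam("top")
S=lambda u,v:(395+u/10-.5,215+v/10-.5)
T=lambda u,v:(395+u/7-.5,250+v/7-.5)
for n,s,t in(("hole",(535,440),(140,475)),):
    P,e=tri(a,S(*s),b,T(*t)); print(n,P.round(4),e)
tipT=onplane(b,T(202,65),.01); tipS=onplane(a,S(152,92),.01)
buT=onplane(b,T(140,513),.01); buS=onplane(a,S(552,498),.01)
print(tipT,tipS,buT,buS,"len",np.linalg.norm(tipT-buT),np.linalg.norm(tipS-buS))
# handle mid-line at two sections in top
for v in (290,350,410,460):
    pass
for r,n,box in((b,"top",(400,250,440,330)),(a,"scene",(400,215,462,272))):
    x0,y0,x1,y1=box; im=r["color"][y0:y1,x0:x1]
    hsv=cv2.cvtColor(im,cv2.COLOR_RGB2HSV); m=((hsv[...,1]<60)&(hsv[...,2]>110)).astype(np.uint8)
    k,l,s,c=cv2.connectedComponentsWithStats(m)
    for i in range(1,k):
        if s[i,4]>60:
            yy,xx=np.where(l==i); W=np.array([onplane(r,(x+x0,y+y0),.012)[:2] for x,y in zip(xx,yy)])
            mu=W.mean(0); w,V=np.linalg.eigh(np.cov((W-mu).T)); d=V[:,1]*np.sign(V[0,1]); q=(W-mu)@d; n_=np.array([-d[1],d[0]]);qq=(W-mu)@n_
            print(n,s[i],"cen",mu.round(4),"dir",np.degrees(np.arctan2(d[1],d[0])).round(2),"ext",q.min().round(4),q.max().round(4),"mid",(mu+d*(q.min()+q.max())/2).round(4))
            for lo in np.arange(q.min(),q.max(),.02):
                g=(q>=lo)&(q<lo+.02); print("   ",(lo-q.min()).round(3),qq[g].min().round(4),qq[g].max().round(4),qq[g].mean().round(4))
E
```

```text
hole [ 0.419  -0.2092  0.0148] 0.0008560210516544913
[ 0.57141328 -0.24117915  0.01      ] [ 0.57036077 -0.24323343  0.01      ] [ 0.40538498 -0.20927858  0.01      ] [ 0.40597682 -0.20105459  0.01      ] len 0.1690651990265596 0.16970897336030896
top [ 10   9  16  65 525] cen [ 0.4765 -0.2215] dir -11.51 ext -0.0734 0.0964 mid [ 0.4878 -0.2237]
    0.0 -0.0123 0.0128 0.0003
    0.02 -0.0133 0.0136 0.0001
    0.04 -0.0131 0.0128 -0.0003
    0.06 -0.0126 0.0121 -0.0001
    0.08 -0.0118 0.0101 -0.0007
    0.1 -0.0091 0.0084 0.0001
    0.12 -0.0071 0.0086 0.0008
    0.14 -0.007 0.0079 0.0002
    0.16 -0.0055 0.0054 -0.0003
scene [ 24   0  38  13 329] cen [ 0.5154 -0.3238] dir 40.91 ext -0.0411 0.0568 mid [ 0.5214 -0.3187]
    0.0 -0.0233 0.0193 -0.0055
    0.02 -0.021 0.0293 0.0039
    0.04 -0.0186 0.0267 0.0037
    0.06 -0.0165 0.0165 -0.0024
    0.08 -0.0141 -0.0014 -0.0091
scene [  9   9  45  42 410] cen [ 0.4707 -0.2175] dir -11.29 ext -0.069 0.0997 mid [ 0.4857 -0.2205]
    0.0 -0.0122 0.014 0.0014
    0.02 -0.0133 0.0134 0.0002
    0.04 -0.0141 0.0126 -0.0004
    0.06 -0.015 0.0117 -0.0018
    0.08 -0.0138 0.011 -0.0015
    0.1 -0.012 0.0098 -0.0
    0.12 -0.0042 0.0093 0.0031
    0.14 -0.0059 0.0084 0.0012
    0.16 -0.0061 0.0054 -0.0008
```

```bash
python3 - <<'E'
from h import *
p,R=now()
Rp=Rn.from_euler('xyz',[180,0,-11.4],degrees=True).as_matrix()
rows(p,R,[(np.array([.55,-.05,.20]),R@Rn.from_rotvec(Rn.from_matrix(R.T@Rp).as_rotvec()*.35).as_matrix(),4),(np.array([.4495,-.2135,.12]),Rp,8)],f=-.1)
E
```

```text
[{"fingers": -0.1, "dx": -0.11, "dy": 0.65, "dz": -0.42, "rx": -0.04, "ry": -0.22, "rz": 0.1}, {"fingers": -0.1, "dx": -0.12, "dy": 0.65, "dz": -0.41, "rx": -0.04, "ry": -0.22, "rz": 0.1}, {"fingers": -0.1, "dx": -0.12, "dy": 0.65, "dz": -0.4, "rx": -0.04, "ry": -0.22, "rz": 0.09}, {"fingers": -0.1, "dx": -0.13, "dy": 0.66, "dz": -0.38, "rx": -0.04, "ry": -0.23, "rz": 0.1}, {"fingers": -0.1, "dx": -0.44, "dy": 0.72, "dz": 0.19, "rx": -0.04, "ry": -0.21, "rz": 0.09}, {"fingers": -0.1, "dx": -0.43, "dy": 0.72, "dz": 0.21, "rx": -0.04, "ry": -0.2, "rz": 0.09}, {"fingers": -0.1, "dx": -0.41, "dy": 0.73, "dz": 0.23, "rx": -0.04, "ry": -0.21, "rz": 0.09}, {"fingers": -0.1, "dx": -0.39, "dy": 0.73, "dz": 0.25, "rx": -0.04, "ry": -0.2, "rz": 0.09}, {"fingers": -0.1, "dx": -0.37, "dy": 0.74, "dz": 0.27, "rx": -0.04, "ry": -0.21, "rz": 0.09}, {"fingers": -0.1, "dx": -0.34, "dy": 0.74, "dz": 0.28, "rx": -0.04, "ry": -0.2, "rz": 0.09}, {"fingers": -0.1, "dx": -0.32, "dy": 0.75, "dz": 0.3, "rx": -0.04, "ry": -0.21, "rz": 0.09}, {"fingers": -0.1, "dx": -0.3, "dy": 0.75, "dz": 0.32, "rx": -0.03, "ry": -0.2, "rz": 0.09}]
12
```

Call:
{"name": "carry_out", "arguments": {"plan": [{"fingers": -0.1, "dx": -0.11, "dy": 0.65, "dz": -0.42, "rx": -0.04, "ry": -0.22, "rz": 0.1}, {"fingers": -0.1, "dx": -0.12, "dy": 0.65, "dz": -0.41, "rx": -0.04, "ry": -0.22, "rz": 0.1}, {"fingers": -0.1, "dx": -0.12, "dy": 0.65, "dz": -0.4, "rx": -0.04, "ry": -0.22, "rz": 0.09}, {"fingers": -0.1, "dx": -0.13, "dy": 0.66, "dz": -0.38, "rx": -0.04, "ry": -0.23, "rz": 0.1}, {"fingers": -0.1, "dx": -0.44, "dy": 0.72, "dz": 0.19, "rx": -0.04, "ry": -0.21, "rz": 0.09}, {"fingers": -0.1, "dx": -0.43, "dy": 0.72, "dz": 0.21, "rx": -0.04, "ry": -0.2, "rz": 0.09}, {"fingers": -0.1, "dx": -0.41, "dy": 0.73, "dz": 0.23, "rx": -0.04, "ry": -0.21, "rz": 0.09}]}}

```text
time_s: 27.22
tool_pos: [0.5103, -0.1118, 0.1674]
tool_rot: [-178.4, -9.9, -7.1]
force: [-1.4, -0.1, -0.3]
grip_width: 0.0476
```

```bash
python3 - <<'E'
from h import *
st()
p,R=now()
Rp=Rn.from_euler('xyz',[180,0,-11.4],degrees=True).as_matrix()
rows(p,R,[(np.array([.4495,-.2135,.12]),Rp,6)],f=-.1)
E
```

```text
t 27.23 q [ 60.4  -1.2 -48.2 112.1  -3.9  58.9 -83. ] p [ 0.5103 -0.1118  0.1674] F [-1.4 -0.1 -0.3] w 0.0476
bed p [-0.0214 -0.1305  0.1429] RVerr vs A [ -2.08 -15.61  11.66]
[{"fingers": -0.1, "dx": -0.31, "dy": 0.61, "dz": 0.2, "rx": -0.03, "ry": -0.16, "rz": 0.07}, {"fingers": -0.1, "dx": -0.29, "dy": 0.61, "dz": 0.21, "rx": -0.03, "ry": -0.17, "rz": 0.08}, {"fingers": -0.1, "dx": -0.28, "dy": 0.61, "dz": 0.22, "rx": -0.03, "ry": -0.16, "rz": 0.07}, {"fingers": -0.1, "dx": -0.27, "dy": 0.62, "dz": 0.23, "rx": -0.04, "ry": -0.17, "rz": 0.08}, {"fingers": -0.1, "dx": -0.25, "dy": 0.62, "dz": 0.24, "rx": -0.03, "ry": -0.16, "rz": 0.07}, {"fingers": -0.1, "dx": -0.23, "dy": 0.62, "dz": 0.25, "rx": -0.04, "ry": -0.17, "rz": 0.08}]
6
```

Call:
{"name": "carry_out", "arguments": {"plan": [{"fingers": -0.1, "dx": -0.31, "dy": 0.61, "dz": 0.2, "rx": -0.03, "ry": -0.16, "rz": 0.07}, {"fingers": -0.1, "dx": -0.29, "dy": 0.61, "dz": 0.21, "rx": -0.03, "ry": -0.17, "rz": 0.08}, {"fingers": -0.1, "dx": -0.28, "dy": 0.61, "dz": 0.22, "rx": -0.03, "ry": -0.16, "rz": 0.07}, {"fingers": -0.1, "dx": -0.27, "dy": 0.62, "dz": 0.23, "rx": -0.04, "ry": -0.17, "rz": 0.08}, {"fingers": -0.1, "dx": -0.25, "dy": 0.62, "dz": 0.24, "rx": -0.03, "ry": -0.16, "rz": 0.07}, {"fingers": -0.1, "dx": -0.23, "dy": 0.62, "dz": 0.25, "rx": -0.04, "ry": -0.17, "rz": 0.08}, {"fingers": -0.1, "dx": 0, "dy": 0, "dz": 0, "rx": 0, "ry": 0, "rz": 0}]}}

```text
time_s: 28.1
tool_pos: [0.4506, -0.214, 0.1209]
tool_rot: [-180.0, -0.1, -11.5]
force: [-0.0, 0.6, -0.5]
grip_width: 0.0476
```

```bash
python3 - <<'E'
from h import *
st()
p,R=now()
Rp=Rn.from_euler('xyz',[180,0,-11.4],degrees=True).as_matrix()
rows(p,R,[(np.array([.4495,-.2135,.040]),Rp,4),(np.array([.4495,-.2135,.006]),Rp,3)],f=-.1)
a=cam("scene");b=cam("top")
pts=[p+R@[0,s*.024,0] for s in(-1,1)]+[p]+[np.array([.4495,-.2135,z]) for z in(0.016,)]
crop(a,370,170,480,285,6,"pics/s18.png",proj(a,pts)); crop(b,282,195,462,330,4.4,"pics/t18.png",proj(b,pts))
E
```

```text
t 28.1 q [ 63.5   7.6 -43.4 110.3   5.7  64.2 -83.7] p [ 0.4506 -0.214   0.1209] F [-0.   0.6 -0.5] w 0.0476
bed p [-0.1031 -0.2272  0.1306] RVerr vs A [ -3.67 -25.48  16.17]
[{"fingers": -0.1, "dx": -0.01, "dy": 0, "dz": 0.67, "rx": 0, "ry": 0, "rz": 0}, {"fingers": -0.1, "dx": -0.01, "dy": 0, "dz": 0.68, "rx": 0, "ry": 0, "rz": 0}, {"fingers": -0.1, "dx": -0.01, "dy": 0, "dz": 0.67, "rx": 0, "ry": -0.01, "rz": -0.01}, {"fingers": -0.1, "dx": -0.01, "dy": -0.01, "dz": 0.68, "rx": 0, "ry": 0, "rz": 0}, {"fingers": -0.1, "dx": 0, "dy": 0, "dz": 0.38, "rx": 0, "ry": 0, "rz": 0}, {"fingers": -0.1, "dx": 0, "dy": 0, "dz": 0.37, "rx": 0, "ry": 0, "rz": 0}, {"fingers": -0.1, "dx": 0, "dy": 0, "dz": 0.38, "rx": 0, "ry": 0, "rz": 0}]
7
```

View pics/s18.png

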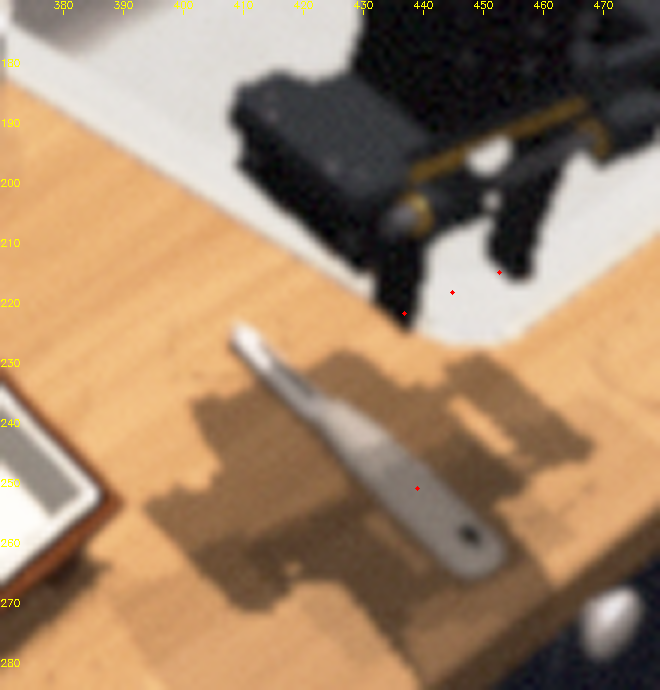

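View pics/t18.png

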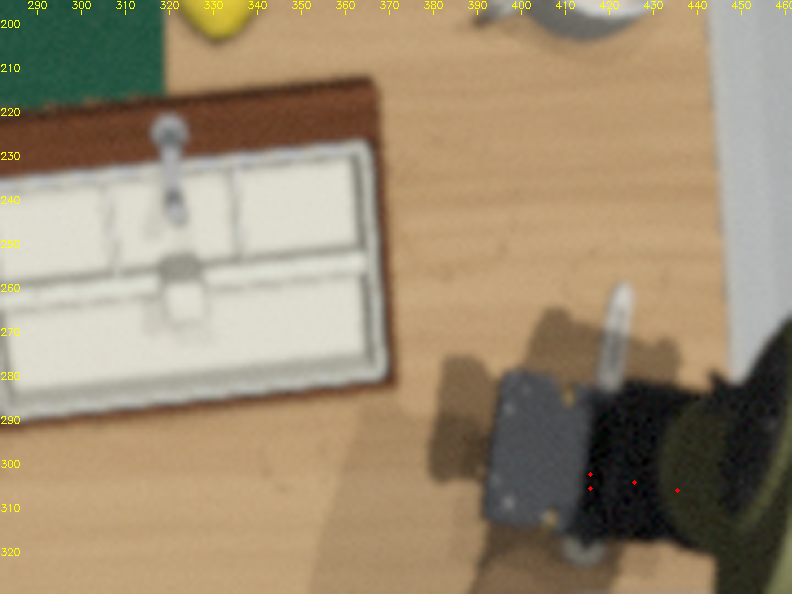

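Call:
{"name": "carry_out", "arguments": {"plan": [{"fingers": -0.1, "dx": -0.01, "dy": 0, "dz": 0.67, "rx": 0, "ry": 0, "rz": 0}, {"fingers": -0.1, "dx": -0.01, "dy": 0, "dz": 0.68, "rx": 0, "ry": 0, "rz": 0}, {"fingers": -0.1, "dx": -0.01, "dy": 0, "dz": 0.67, "rx": 0, "ry": 0, "rz": 0}, {"fingers": -0.1, "dx": -0.01, "dy": 0, "dz": 0.68, "rx": 0, "ry": 0, "rz": 0}, {"fingers": -0.1, "dx": 0, "dy": 0, "dz": 0.38, "rx": 0, "ry": 0, "rz": 0}, {"fingers": -0.1, "dx": 0, "dy": 0, "dz": 0.37, "rx": 0, "ry": 0, "rz": 0}, {"fingers": -0.1, "dx": 0, "dy": 0, "dz": 0.36, "rx": 0, "ry": 0, "rz": 0}, {"fingers": -0.1, "dx": 0, "dy": 0, "dz": 0, "rx": 0, "ry": 0, "rz": 0}]}}

```text
time_s: 29.2
tool_pos: [0.4503, -0.2122, 0.0068]
tool_rot: [-180.0, -0.2, -11.4]
force: [0.6, 0.8, -0.6]
grip_width: 0.0482
```

```bash
python3 - <<'E'
from h import *
st()
E
```

```text
t 29.2 q [ 59.6  17.4 -41.2 116.   14.5  51.5 -90.8] p [ 0.4503 -0.2122  0.0068] F [ 0.6  0.8 -0.6] w 0.0482
bed p [-0.1528 -0.2255  0.028 ] RVerr vs A [ -3.65 -25.45  16.01]
```

Call:
{"name": "carry_out", "arguments": {"plan": [{"fingers": 0.1, "dx": 0, "dy": 0, "dz": 0.09, "rx": 0, "ry": 0, "rz": 0}, {"fingers": 1, "dx": 0, "dy": 0, "dz": 0, "rx": 0, "ry": 0, "rz": 0}, {"fingers": 1, "dx": 0, "dy": 0, "dz": 0, "rx": 0, "ry": 0, "rz": 0}, {"fingers": 1, "dx": 0, "dy": 0, "dz": 0, "rx": 0, "ry": 0, "rz": 0}, {"fingers": 1, "dx": 0, "dy": 0, "dz": 0, "rx": 0, "ry": 0, "rz": 0}], "force": 30}}

```text
time_s: 29.82
tool_pos: [0.4509, -0.2128, 0.0051]
tool_rot: [180.0, -0.2, -11.4]
force: [-0.3, -0.6, 1.6]
grip_width: 0.0228
```

```bash
python3 - <<'E'
from h import *
st()
p,R=now()
Rv=lambda y,pt=0:Rn.from_euler('xyz',[180,pt,y],degrees=True).as_matrix()
rows(p,R,[(p+[0.01,.02,.13],R,6)],f=1)
E
```

```text
t 29.82 q [ 59.5  17.6 -41.1 116.1  14.7  51.2 -91. ] p [ 0.4509 -0.2128  0.0051] F [-0.3 -0.6  1.6] w 0.0228
bed p [-0.1531 -0.2261  0.0262] RVerr vs A [ -3.73 -25.37  16.01]
[{"fingers": 1, "dx": 0.04, "dy": -0.12, "dz": -0.72, "rx": 0, "ry": 0, "rz": 0}, {"fingers": 1, "dx": 0.03, "dy": -0.12, "dz": -0.72, "rx": 0, "ry": 0, "rz": 0}, {"fingers": 1, "dx": 0.04, "dy": -0.12, "dz": -0.72, "rx": 0, "ry": 0, "rz": 0}, {"fingers": 1, "dx": 0.03, "dy": -0.12, "dz": -0.72, "rx": 0, "ry": 0, "rz": 0}, {"fingers": 1, "dx": 0.04, "dy": -0.12, "dz": -0.73, "rx": 0, "ry": 0, "rz": 0}, {"fingers": 1, "dx": 0.03, "dy": -0.12, "dz": -0.72, "rx": 0, "ry": 0, "rz": 0}]
6
```

Call:
{"name": "carry_out", "arguments": {"plan": [{"fingers": 1, "dx": 0.03, "dy": -0.12, "dz": -0.4, "rx": 0, "ry": 0, "rz": 0}, {"fingers": 1, "dx": 0.03, "dy": -0.12, "dz": -0.72, "rx": 0, "ry": 0, "rz": 0}, {"fingers": 1, "dx": 0.04, "dy": -0.12, "dz": -0.72, "rx": 0, "ry": 0, "rz": 0}, {"fingers": 1, "dx": 0.03, "dy": -0.12, "dz": -0.72, "rx": 0, "ry": 0, "rz": 0}, {"fingers": 1, "dx": 0.04, "dy": -0.12, "dz": -0.73, "rx": 0, "ry": 0, "rz": 0}, {"fingers": 1, "dx": 0.03, "dy": -0.12, "dz": -0.72, "rx": 0, "ry": 0, "rz": 0}, {"fingers": 1, "dx": 0, "dy": 0, "dz": -0.72, "rx": 0, "ry": 0, "rz": 0}]}}

```text
time_s: 30.7
tool_pos: [0.4606, -0.1913, 0.148]
tool_rot: [-180.0, -0.2, -11.3]
force: [0.5, -0.3, 0.2]
grip_width: 0.0228
```

```bash
python3 - <<'E'
from h import *
st()
p,R=now()
a=cam("scene");b=cam("top")
crop(a,330,115,480,285,4.5,"pics/s19.png"); crop(b,282,195,462,330,4.4,"pics/t19.png")
# hover: bed (-.034,-.037,.11), tilt 12 deg version
Rt=RT(90)@Rn.from_rotvec([0,0,0]).as_matrix()
# untilt about bed y by k deg: tool x = bed y
def RTt(u): return RT(90)@Rn.from_rotvec(np.radians([u,0,0])).as_matrix()
print(RTt(10)[:,2],RTt(-10)[:,2])
E
```

```text
t 30.7 q [ 62.6   5.7 -44.9 108.6   4.3  67.1 -85.1] p [ 0.4606 -0.1913  0.148 ] F [ 0.5 -0.3  0.2] w 0.0228
bed p [-0.0806 -0.2055  0.1499] RVerr vs A [ -3.68 -25.36  15.93]
[ 0.27100237  0.0232331  -0.96229826] [ 0.58258146  0.04994485 -0.81123632]
```

View pics/s19.png

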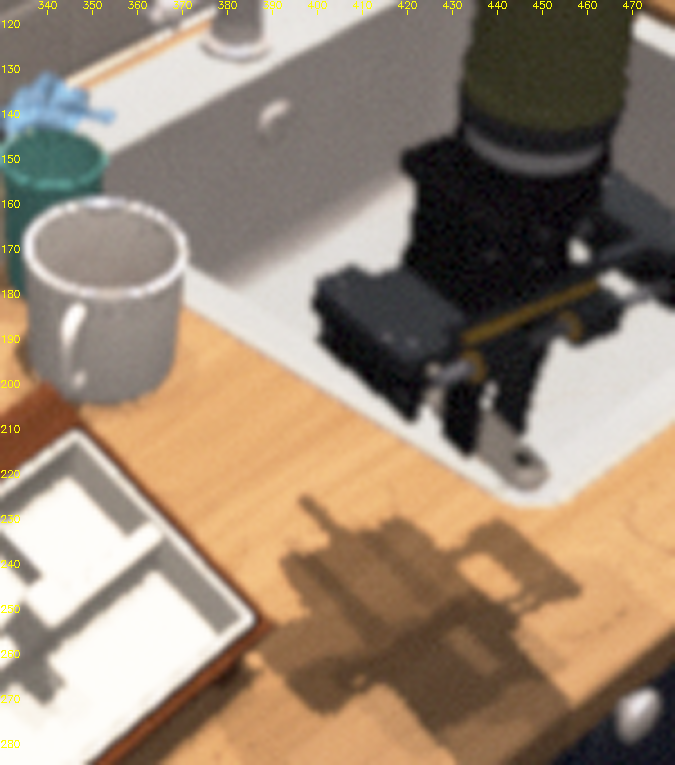

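```bash
cat >> h.py <<'E'
def RTt(u): return RT(90.4)@Rn.from_rotvec(np.radians([u,0,0])).as_matrix()
E
python3 - <<'E'
from h import *
p,R=now()
rows(p,R,[(B(-.02,-.037,.15),RTt(12),12)],f=1)
print(B(-.02,-.037,.15))
E
```

```text
[{"fingers": 1, "dx": 0.01, "dy": -0.49, "dz": -0.07, "rx": -0.08, "ry": 0.1, "rz": -0.88}, {"fingers": 1, "dx": 0.09, "dy": -0.49, "dz": -0.08, "rx": -0.08, "ry": 0.1, "rz": -0.88}, {"fingers": 1, "dx": 0.16, "dy": -0.47, "dz": -0.08, "rx": -0.08, "ry": 0.1, "rz": -0.88}, {"fingers": 1, "dx": 0.23, "dy": -0.43, "dz": -0.08, "rx": -0.08, "ry": 0.11, "rz": -0.88}, {"fingers": 1, "dx": 0.3, "dy": -0.39, "dz": -0.08, "rx": -0.08, "ry": 0.11, "rz": -0.89}, {"fingers": 1, "dx": 0.35, "dy": -0.34, "dz": -0.08, "rx": -0.08, "ry": 0.11, "rz": -0.88}, {"fingers": 1, "dx": 0.4, "dy": -0.28, "dz": -0.08, "rx": -0.07, "ry": 0.11, "rz": -0.89}, {"fingers": 1, "dx": 0.45, "dy": -0.21, "dz": -0.08, "rx": -0.07, "ry": 0.1, "rz": -0.88}, {"fingers": 1, "dx": 0.47, "dy": -0.14, "dz": -0.07, "rx": -0.08, "ry": 0.1, "rz": -0.89}, {"fingers": 1, "dx": 0.49, "dy": -0.07, "dz": -0.06, "rx": -0.07, "ry": 0.11, "rz": -0.88}, {"fingers": 1, "dx": 0.5, "dy": 0.01, "dz": -0.06, "rx": -0.08, "ry": 0.1, "rz": -0.89}, {"fingers": 1, "dx": 0.49, "dy": 0.09, "dz": -0.04, "rx": -0.07, "ry": 0.11, "rz": -0.88}]
12
[ 0.5005122  -0.01876145  0.17445434]
```

Call:
{"name": "carry_out", "arguments": {"plan": [{"fingers": 1, "dx": 0.01, "dy": -0.49, "dz": -0.1, "rx": -0.08, "ry": 0.1, "rz": -0.88}, {"fingers": 1, "dx": 0.09, "dy": -0.49, "dz": -0.1, "rx": -0.08, "ry": 0.1, "rz": -0.88}, {"fingers": 1, "dx": 0.16, "dy": -0.47, "dz": -0.1, "rx": -0.08, "ry": 0.1, "rz": -0.88}, {"fingers": 1, "dx": 0.23, "dy": -0.43, "dz": -0.08, "rx": -0.08, "ry": 0.11, "rz": -0.88}, {"fingers": 1, "dx": 0.3, "dy": -0.39, "dz": -0.08, "rx": -0.08, "ry": 0.11, "rz": -0.89}, {"fingers": 1, "dx": 0.35, "dy": -0.34, "dz": -0.08, "rx": -0.08, "ry": 0.11, "rz": -0.88}]}}

```text
time_s: 31.55
tool_pos: [0.4791, -0.1047, 0.1604]
tool_rot: [173.0, -3.5, 42.1]
force: [0.3, 0.3, -0.6]
grip_width: 0.0224
```

```bash
python3 - <<'E'
from h import *
p,R=now();st()
rows(p,R,[(B(-.02,-.037,.15),RTt(12),6)],f=1)
E
```

```text
t 31.55 q [ 60.2  -4.4 -49.6 114.7  -2.1  60.5 -36.7] p [ 0.4791 -0.1047  0.1604] F [ 0.3  0.3 -0.6] w 0.0224
bed p [-0.0519 -0.1208  0.1498] RVerr vs A [  2.81 -19.24 -37.43]
[{"fingers": 1, "dx": 0.41, "dy": -0.27, "dz": -0.09, "rx": -0.08, "ry": 0.1, "rz": -0.88}, {"fingers": 1, "dx": 0.45, "dy": -0.2, "dz": -0.08, "rx": -0.08, "ry": 0.1, "rz": -0.88}, {"fingers": 1, "dx": 0.48, "dy": -0.12, "dz": -0.08, "rx": -0.08, "ry": 0.11, "rz": -0.88}, {"fingers": 1, "dx": 0.49, "dy": -0.05, "dz": -0.07, "rx": -0.08, "ry": 0.1, "rz": -0.88}, {"fingers": 1, "dx": 0.49, "dy": 0.02, "dz": -0.05, "rx": -0.08, "ry": 0.11, "rz": -0.88}, {"fingers": 1, "dx": 0.48, "dy": 0.11, "dz": -0.05, "rx": -0.08, "ry": 0.1, "rz": -0.89}]
6
```

Call:
{"name": "carry_out", "arguments": {"plan": [{"fingers": 1, "dx": 0.41, "dy": -0.27, "dz": -0.02, "rx": -0.08, "ry": 0.1, "rz": -0.88}, {"fingers": 1, "dx": 0.45, "dy": -0.2, "dz": -0.02, "rx": -0.08, "ry": 0.1, "rz": -0.88}, {"fingers": 1, "dx": 0.48, "dy": -0.12, "dz": -0.02, "rx": -0.08, "ry": 0.11, "rz": -0.88}, {"fingers": 1, "dx": 0.49, "dy": -0.05, "dz": 0, "rx": -0.08, "ry": 0.1, "rz": -0.88}, {"fingers": 1, "dx": 0.49, "dy": 0.02, "dz": 0, "rx": -0.08, "ry": 0.11, "rz": -0.88}, {"fingers": 1, "dx": 0.48, "dy": 0.11, "dz": 0, "rx": -0.08, "ry": 0.1, "rz": -0.89}]}}

```text
time_s: 32.3
tool_pos: [0.5028, -0.0196, 0.1638]
tool_rot: [166.2, 0.2, 95.3]
force: [-0.3, -0.3, -1.1]
grip_width: 0.0225
```

```bash
python3 - <<'E'
from h import *
p,R=now();st()
rows(p,R,[(B(-.034,-.037,.075),RTt(8),4)],f=1)
a=cam("scene");b=cam("top")
crop(a,260,145,400,320,4,"pics/s20.png"); crop(b,262,205,382,310,6,"pics/t20.png")
E
```

```text
t 32.3 q [ 51.4  -8.6 -46.9 117.9 -10.2  54.7  14.2] p [ 0.5028 -0.0196  0.1638] F [-0.3 -0.3 -1.1] w 0.0225
bed p [-0.0227 -0.038   0.1394] RVerr vs A [  9.38  -9.51 -90.06]
[{"fingers": 1, "dx": 0.01, "dy": 0.02, "dz": 0.54, "rx": -0.1, "ry": 0, "rz": 0}, {"fingers": 1, "dx": 0.01, "dy": 0.01, "dz": 0.55, "rx": -0.1, "ry": 0, "rz": 0}, {"fingers": 1, "dx": 0.01, "dy": 0, "dz": 0.55, "rx": -0.1, "ry": 0, "rz": 0}, {"fingers": 1, "dx": 0.01, "dy": -0.01, "dz": 0.54, "rx": -0.1, "ry": 0, "rz": 0}]
4
```

View pics/s20.png

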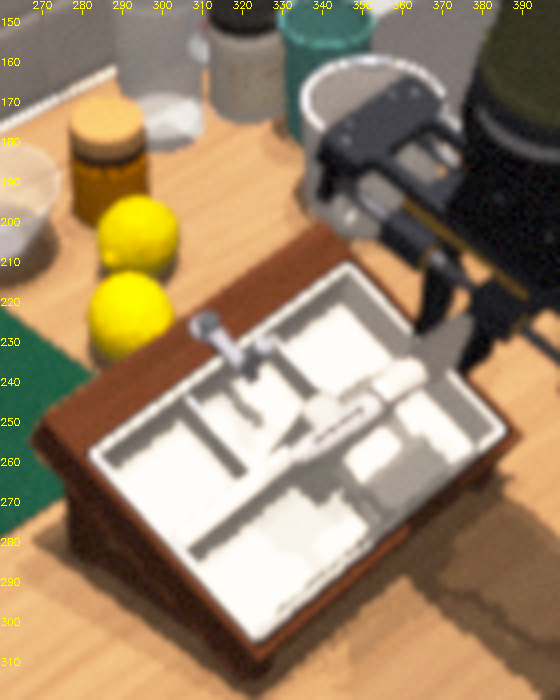

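Call:
{"name": "carry_out", "arguments": {"plan": [{"fingers": 1, "dx": 0.01, "dy": 0.02, "dz": 0.54, "rx": -0.1, "ry": 0, "rz": 0}, {"fingers": 1, "dx": 0.01, "dy": 0.01, "dz": 0.55, "rx": -0.1, "ry": 0, "rz": 0}, {"fingers": 1, "dx": 0.01, "dy": 0, "dz": 0.55, "rx": -0.1, "ry": 0, "rz": 0}, {"fingers": 1, "dx": 0.01, "dy": -0.01, "dz": 0.54, "rx": -0.1, "ry": 0, "rz": 0}]}}

```text
time_s: 32.9
tool_pos: [0.5207, -0.0183, 0.1007]
tool_rot: [162.2, 0.2, 94.7]
force: [0.2, 0.0, -0.7]
grip_width: 0.0225
```

```bash
python3 - <<'E'
from h import *
p,R=now();st()
rows(p,R,[(B(-.034,-.037,.040),RTt(3),4)],f=1)
E
```

```text
t 32.9 q [ 51.3  -3.4 -49.3 123.4  -6.7  41.3  10.8] p [ 0.5207 -0.0183  0.1007] F [ 0.2  0.  -0.7] w 0.0225
bed p [-0.0339 -0.0383  0.0748] RVerr vs A [  6.12  -6.43 -89.75]
[{"fingers": 1, "dx": 0.01, "dy": 0.04, "dz": 0.29, "rx": -0.12, "ry": 0, "rz": -0.01}, {"fingers": 1, "dx": 0.01, "dy": 0.03, "dz": 0.29, "rx": -0.13, "ry": 0.01, "rz": -0.01}, {"fingers": 1, "dx": 0.01, "dy": 0.03, "dz": 0.29, "rx": -0.12, "ry": 0, "rz": -0.01}, {"fingers": 1, "dx": 0.02, "dy": 0.02, "dz": 0.28, "rx": -0.13, "ry": 0.01, "rz": -0.02}]
4
```

Call:
{"name": "carry_out", "arguments": {"plan": [{"fingers": 1, "dx": 0.01, "dy": 0.04, "dz": 0.29, "rx": -0.12, "ry": 0, "rz": -0.01}, {"fingers": 1, "dx": 0.01, "dy": 0.03, "dz": 0.29, "rx": -0.13, "ry": 0, "rz": -0.01}, {"fingers": 1, "dx": 0.01, "dy": 0.03, "dz": 0.29, "rx": -0.12, "ry": 0, "rz": -0.01}, {"fingers": 1, "dx": 0.02, "dy": 0.02, "dz": 0.28, "rx": -0.13, "ry": 0, "rz": -0.01}, {"fingers": 1, "dx": 0, "dy": 0, "dz": 0, "rx": 0, "ry": 0, "rz": 0}]}}

```text
time_s: 33.52
tool_pos: [0.5346, -0.0154, 0.0691]
tool_rot: [157.3, 0.2, 95.2]
force: [-0.5, -0.1, -0.7]
grip_width: 0.023
```

```bash
python3 - <<'E'
from h import *
p,R=now();st()
rows(p,R,[(B(-.034,-.037,.024),RTt(1),4)],f=1)
a=cam("scene");b=cam("top")
crop(a,260,165,400,320,4.5,"pics/s21.png"); crop(b,262,205,382,310,6,"pics/t21.png")
E
```

```text
t 33.52 q [ 51.   -0.9 -49.9 127.5  -5.6  30.7  10.5] p [ 0.5346 -0.0154  0.0691] F [-0.5 -0.1 -0.7] w 0.023
bed p [-0.035  -0.0365  0.0403] RVerr vs A [  2.38  -2.54 -90.34]
[{"fingers": 1, "dx": 0, "dy": 0.02, "dz": 0.13, "rx": -0.05, "ry": 0, "rz": 0}, {"fingers": 1, "dx": 0, "dy": 0.01, "dz": 0.14, "rx": -0.05, "ry": 0, "rz": 0}, {"fingers": 1, "dx": -0.01, "dy": 0.01, "dz": 0.14, "rx": -0.06, "ry": 0, "rz": 0}, {"fingers": 1, "dx": 0, "dy": 0.01, "dz": 0.13, "rx": -0.05, "ry": 0.01, "rz": 0}]
4
```

View pics/s21.png

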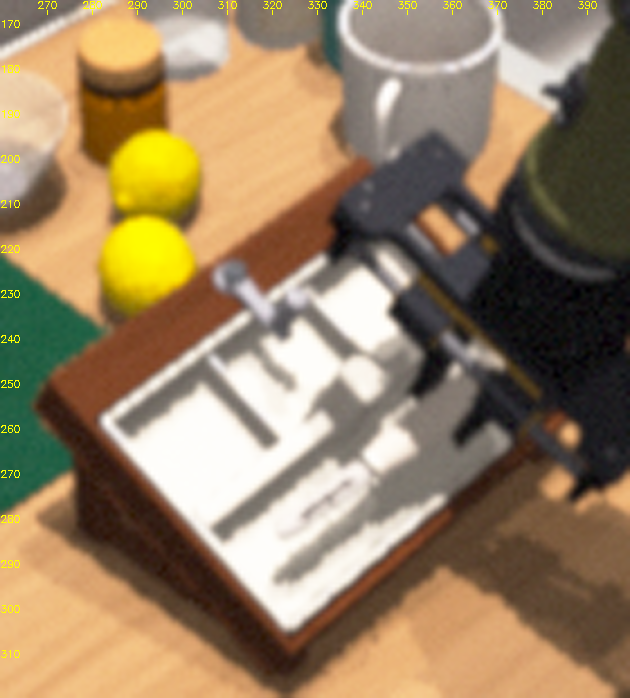

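View pics/t21.png

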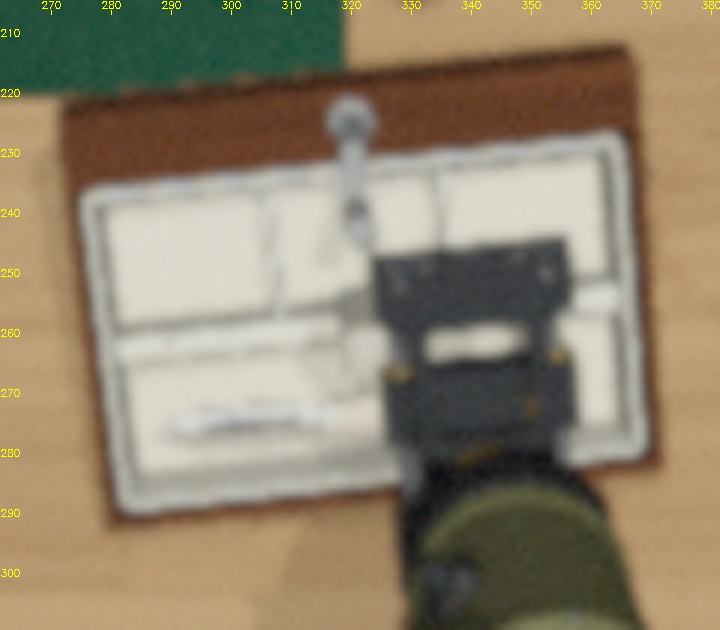

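The peeler is over the trough, its blade from (290,274) to (317,273) in top and parallel to it; the clip is straight. Now I lower it in.

Call:
{"name": "carry_out", "arguments": {"plan": [{"fingers": 1, "dx": 0, "dy": 0.02, "dz": 0.13, "rx": -0.05, "ry": 0, "rz": 0}, {"fingers": 1, "dx": 0, "dy": 0.01, "dz": 0.14, "rx": -0.05, "ry": 0, "rz": 0}, {"fingers": 1, "dx": 0, "dy": 0.01, "dz": 0.14, "rx": -0.06, "ry": 0, "rz": 0}, {"fingers": 1, "dx": 0, "dy": 0.01, "dz": 0.13, "rx": -0.05, "ry": 0, "rz": 0}, {"fingers": 1, "dx": 0, "dy": 0, "dz": 0, "rx": 0, "ry": 0, "rz": 0}]}}

```text
time_s: 34.25
tool_pos: [0.5434, -0.0144, 0.0556]
tool_rot: [155.1, 0.3, 95.3]
force: [-0.6, 0.2, -0.6]
grip_width: 0.0225
```

```bash
python3 - <<'E'
from h import *
p,R=now();st()
o=sensors.get_obs();print("F bed",(RB.T@o["force"]).round(1))
rows(p,R,[(B(-.034,-.037,.016),RTt(0),3)],f=1)
E
```

```text
t 34.25 q [ 50.7   1.1 -50.1 128.9  -3.4  25.7   8.9] p [ 0.5434 -0.0144  0.0556] F [-0.6  0.2 -0.6] w 0.0225
bed p [-0.0329 -0.0363  0.0243] RVerr vs A [  0.65  -0.79 -90.52]
F bed [-0.8  0.3 -0.3]
[{"fingers": 1, "dx": -0.01, "dy": -0.01, "dz": 0.09, "rx": -0.03, "ry": 0, "rz": 0}, {"fingers": 1, "dx": -0.01, "dy": -0.01, "dz": 0.09, "rx": -0.03, "ry": 0, "rz": 0.01}, {"fingers": 1, "dx": 0, "dy": -0.02, "dz": 0.1, "rx": -0.03, "ry": 0.01, "rz": 0}]
3
```

Call:
{"name": "carry_out", "arguments": {"plan": [{"fingers": 1, "dx": 0, "dy": -0.01, "dz": 0.09, "rx": -0.03, "ry": 0, "rz": 0}, {"fingers": 1, "dx": 0, "dy": -0.01, "dz": 0.1, "rx": -0.03, "ry": 0, "rz": 0}, {"fingers": 1, "dx": 0, "dy": -0.01, "dz": 0.1, "rx": 0, "ry": 0, "rz": 0}, {"fingers": 1, "dx": 0, "dy": 0, "dz": 0, "rx": 0, "ry": 0, "rz": 0}]}}

```text
time_s: 34.75
tool_pos: [0.5466, -0.0142, 0.0476]
tool_rot: [154.5, 0.3, 95.3]
force: [0.5, 1.2, -1.0]
grip_width: 0.0227
```

```bash
python3 - <<'E'
from h import *
p,R=now();st()
o=sensors.get_obs();print("F bed",(RB.T@o["force"]).round(1))
a=cam("scene")
crop(a,260,165,400,320,4.5,"pics/s22.png")
E
```

```text
t 34.75 q [ 50.3   2.5 -50.  129.4  -1.1  23.7   7. ] p [ 0.5466 -0.0142  0.0476] F [ 0.5  1.2 -1. ] w 0.0227
bed p [-0.0335 -0.0364  0.0157] RVerr vs A [  0.16  -0.3  -90.53]
F bed [ 0.1  1.1 -1.2]
```

View pics/s22.png

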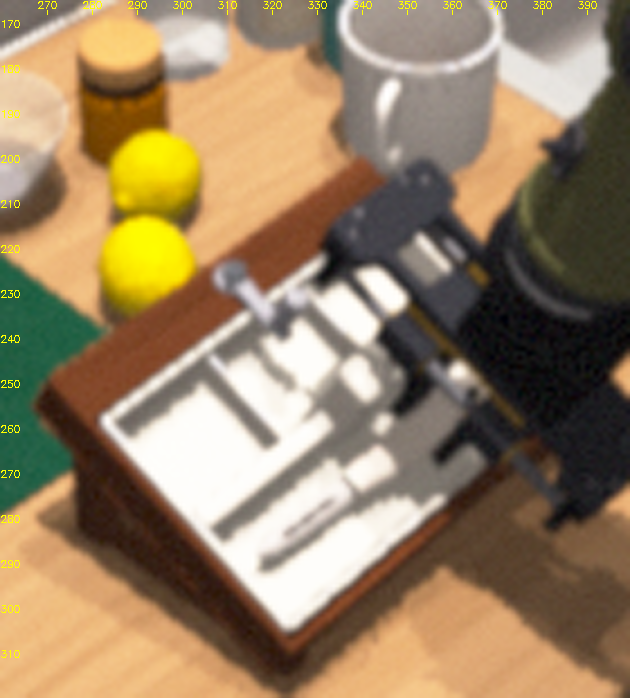

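Call:
{"name": "carry_out", "arguments": {"plan": [{"fingers": 1, "dx": 0, "dy": 0, "dz": 0.08, "rx": 0, "ry": 0, "rz": 0}, {"fingers": 1, "dx": 0, "dy": 0, "dz": 0.06, "rx": 0, "ry": 0, "rz": 0}, {"fingers": 1, "dx": 0, "dy": 0, "dz": 0, "rx": 0, "ry": 0, "rz": 0}, {"fingers": 0.36, "dx": 0, "dy": 0, "dz": 0, "rx": 0, "ry": 0, "rz": 0}, {"fingers": 0.36, "dx": 0, "dy": 0, "dz": 0, "rx": 0, "ry": 0, "rz": 0}, {"fingers": 0.36, "dx": 0, "dy": 0, "dz": 0, "rx": 0, "ry": 0, "rz": 0}]}}

```text
time_s: 35.55
tool_pos: [0.5487, -0.0143, 0.0444]
tool_rot: [154.5, 0.3, 95.3]
force: [0.0, 0.6, 0.3]
grip_width: 0.0277
```

```bash
python3 - <<'E'
from h import *
p,R=now();st()
o=sensors.get_obs();print("F bed",(RB.T@o["force"]).round(1))
a=cam("scene");b=cam("top")
crop(a,260,165,400,320,4.5,"pics/s23.png"); crop(b,262,205,382,310,6,"pics/t23.png")
E
```

```text
t 35.55 q [ 49.8   3.3 -49.8 129.3   0.7  23.1   5.5] p [ 0.5487 -0.0143  0.0444] F [0.  0.6 0.3] w 0.0277
bed p [-0.033  -0.0366  0.0118] RVerr vs A [ 9.000e-02 -2.900e-01 -9.053e+01]
F bed [0.2 0.6 0.2]
```

View pics/s23.png

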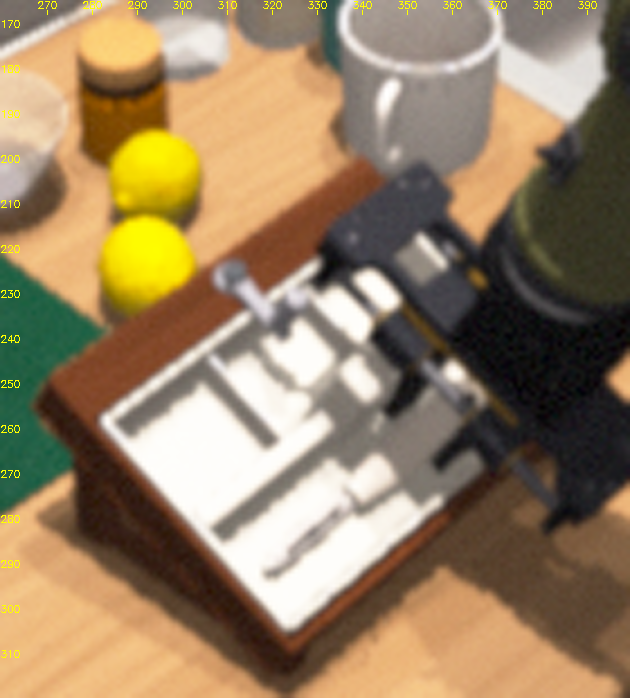

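Call:
{"name": "carry_out", "arguments": {"plan": [{"fingers": 0.32, "dx": 0, "dy": 0, "dz": -0.15, "rx": 0, "ry": 0, "rz": 0}, {"fingers": 0.32, "dx": 0, "dy": 0, "dz": -0.3, "rx": 0, "ry": 0, "rz": 0}, {"fingers": 0.32, "dx": 0, "dy": 0, "dz": -0.4, "rx": 0, "ry": 0, "rz": 0}, {"fingers": 0.3, "dx": 0, "dy": 0, "dz": -0.5, "rx": 0.1, "ry": 0, "rz": 0}, {"fingers": 0.3, "dx": 0, "dy": 0, "dz": -0.5, "rx": 0.2, "ry": 0, "rz": 0}, {"fingers": 0.3, "dx": 0, "dy": 0, "dz": -0.5, "rx": 0.2, "ry": 0, "rz": 0}]}}

```text
time_s: 36.4
tool_pos: [0.5189, -0.0165, 0.109]
tool_rot: [159.5, 0.4, 95.3]
force: [0.1, -0.2, 0.3]
grip_width: 0.0302
```

```bash
python3 - <<'E'
from h import *
p,R=now();st()
rows(p,R,[(np.array([.50,-.10,.20]),Rn.from_euler('xyz',[180,0,90],degrees=True).as_matrix(),5),(np.array([.42,-.28,.24]),Rn.from_euler('xyz',[180,0,60],degrees=True).as_matrix(),7)],f=.3)
a=cam("scene");b=cam("top")
crop(a,260,165,400,320,4.5,"pics/s24.png"); crop(b,262,205,382,310,6,"pics/t24.png")
E
```

```text
t 36.4 q [ 52.4  -7.2 -49.1 125.4 -12.4  39.6  16.2] p [ 0.5189 -0.0165  0.109 ] F [ 0.1 -0.2  0.3] w 0.0302
bed p [-0.0318 -0.0363  0.083 ] RVerr vs A [  4.04  -4.3  -90.48]
[{"fingers": 0.3, "dx": -0.55, "dy": 0.05, "dz": -0.63, "rx": 0.41, "ry": -0.01, "rz": 0.11}, {"fingers": 0.3, "dx": -0.55, "dy": 0.01, "dz": -0.63, "rx": 0.41, "ry": -0.01, "rz": 0.11}, {"fingers": 0.3, "dx": -0.55, "dy": -0.03, "dz": -0.62, "rx": 0.41, "ry": -0.01, "rz": 0.11}, {"fingers": 0.3, "dx": -0.55, "dy": -0.06, "dz": -0.62, "rx": 0.41, "ry": -0.02, "rz": 0.1}, {"fingers": 0.3, "dx": -0.54, "dy": -0.09, "dz": -0.62, "rx": 0.41, "ry": -0.01, "rz": 0.11}, {"fingers": 0.3, "dx": -0.86, "dy": -0.38, "dz": -0.19, "rx": 0, "ry": 0, "rz": 0.43}, {"fingers": 0.3, "dx": -0.88, "dy": -0.31, "dz": -0.19, "rx": 0, "ry": 0, "rz": 0.43}, {"fingers": 0.3, "dx": -0.91, "dy": -0.25, "dz": -0.19, "rx": 0, "ry": 0, "rz": 0.43}, {"fingers": 0.3, "dx": -0.92, "dy": -0.18, "dz": -0.19, "rx": 0, "ry": 0, "rz": 0.43}, {"fingers": 0.3, "dx": -0.93, "dy": -0.11, "dz": -0.19, "rx": 0, "ry": 0, "rz": 0.43}, {"fingers": 0.3, "dx": -0.94, "dy": -0.04, "dz": -0.19, "rx": 0, "ry": 0, "rz": 0.42}, {"fingers": 0.3, "dx": -0.94, "dy": 0.03, "dz": -0.19, "rx": 0, "ry": 0, "rz": 0.43}]
12
```

View pics/s24.png

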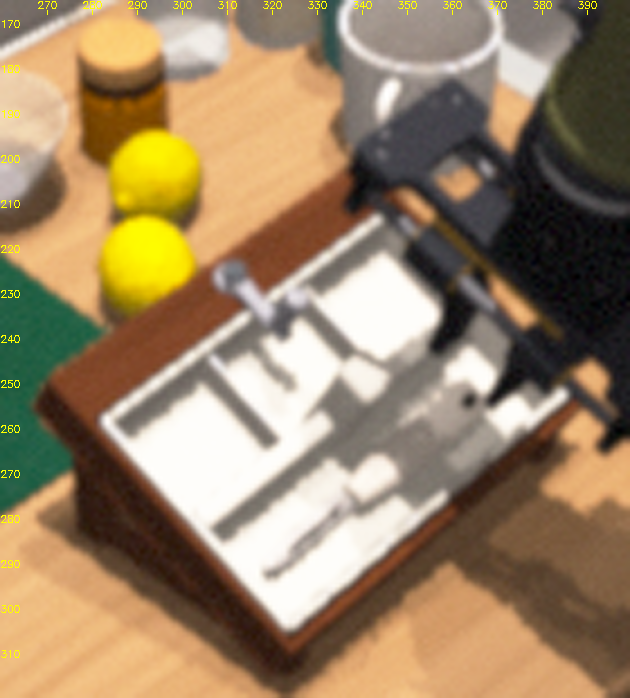

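The peeler stays in the trough, with its hole at (470,399) in the crop and its tip near (268,572). I'll move the arm away.

Call:
{"name": "carry_out", "arguments": {"plan": [{"fingers": 0.3, "dx": -0.55, "dy": 0.05, "dz": -0.63, "rx": 0.41, "ry": -0.01, "rz": 0.11}, {"fingers": 0.3, "dx": -0.55, "dy": 0.01, "dz": -0.63, "rx": 0.41, "ry": -0.01, "rz": 0.11}, {"fingers": 0.3, "dx": -0.55, "dy": -0.03, "dz": -0.62, "rx": 0.41, "ry": -0.01, "rz": 0.11}, {"fingers": 0.3, "dx": -0.55, "dy": -0.06, "dz": -0.62, "rx": 0.41, "ry": -0.02, "rz": 0.1}, {"fingers": 0.3, "dx": -0.54, "dy": -0.09, "dz": -0.62, "rx": 0.41, "ry": -0.01, "rz": 0.11}, {"fingers": 0.3, "dx": -0.86, "dy": -0.38, "dz": -0.19, "rx": 0, "ry": 0, "rz": 0.43}, {"fingers": 0.3, "dx": -0.88, "dy": -0.31, "dz": -0.19, "rx": 0, "ry": 0, "rz": 0.43}, {"fingers": 0.3, "dx": -0.91, "dy": -0.25, "dz": -0.19, "rx": 0, "ry": 0, "rz": 0.43}, {"fingers": 0.3, "dx": -0.92, "dy": -0.18, "dz": -0.19, "rx": 0, "ry": 0, "rz": 0.43}, {"fingers": 0.3, "dx": -0.93, "dy": -0.11, "dz": -0.19, "rx": 0, "ry": 0, "rz": 0.43}, {"fingers": 0.3, "dx": 0, "dy": 0, "dz": 0, "rx": 0, "ry": 0, "rz": 0}]}}

```text
time_s: 37.88
tool_pos: [0.4418, -0.2319, 0.228]
tool_rot: [180.0, 0.0, 68.0]
force: [-0.2, 0.5, 0.4]
grip_width: 0.0307
```

```bash
python3 - <<'E'
from h import *
st()
a=cam("scene");b=cam("top")
cv2.imwrite("pics/t25f.png",b["color"][:,:,::-1])
crop(a,260,195,400,320,5.5,"pics/s25.png"); crop(b,262,205,382,300,6.5,"pics/t25.png",gain=1.2)
E
```

```text
t 37.88 q [ 64.3   1.5 -39.9 102.4   1.   76.4   2.2] p [ 0.4418 -0.2319  0.228 ] F [-0.2  0.5  0.4] w 0.0307
bed p [-0.0658 -0.2443  0.2316] RVerr vs A [ 14.16 -23.08 -62.04]
```

View pics/s25.png

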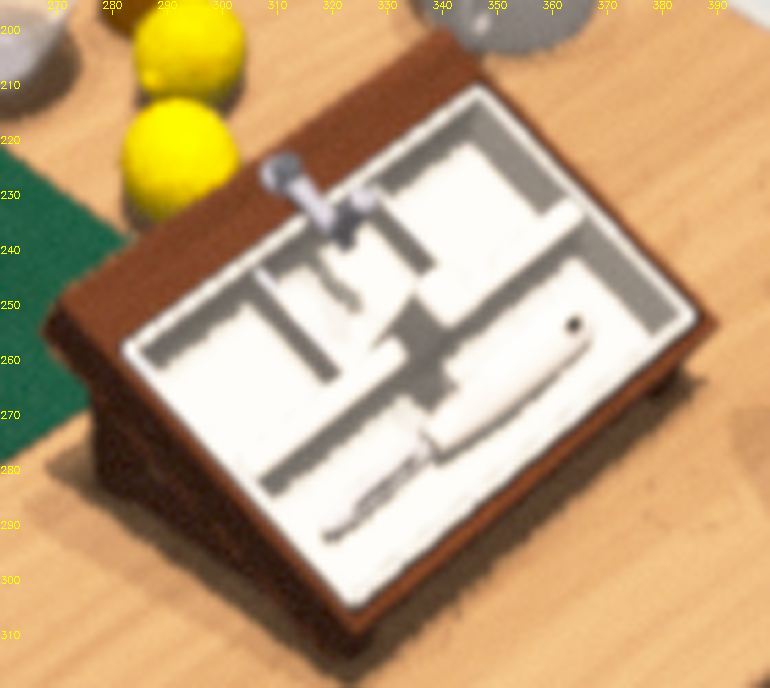

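View pics/t25.png

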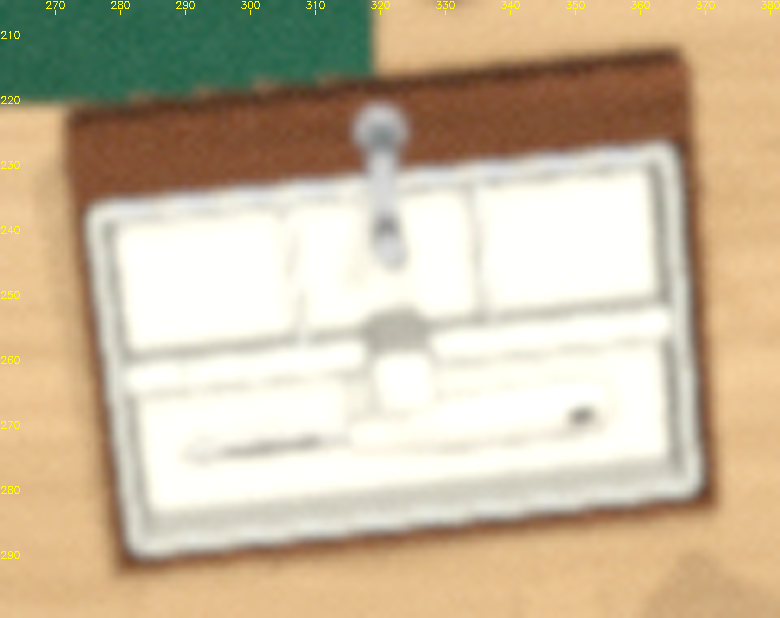

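View pics/t25f.png

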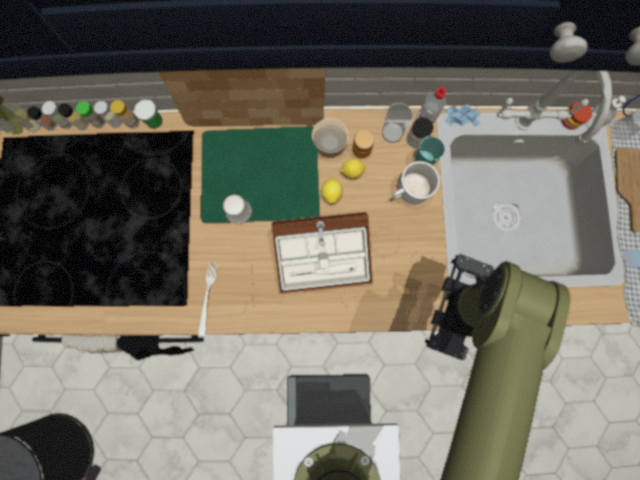

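```bash
python3 - <<'E'
from h import *
a=cam("scene");b=cam("top")
S=lambda u,v:(260+u/5.5-.5,195+v/5.5-.5)
T=lambda u,v:(262+u/6.5-.5,205+v/6.5-.5)
H,e=tri(a,S(574,325),b,T(582,416)); print("hole",(RB.T@(H-OB)).round(4),e)
Q,e=tri(a,S(328,537),b,T(190,452)); print("tip",(RB.T@(Q-OB)).round(4),e)
h=RB.T@(H-OB);q=RB.T@(Q-OB);d=(q-h)[:2]; print("angle to y",np.arctan2(d[0],d[1]))
P=[]
for s,t in [((127,348),(90,207)),((480,87),(680,147)),((697,316),(704,500)),((352,607),(135,556))]:
    p,e=tri(a,S(*s),b,T(*t)); P.append(p); print((RB.T@(p-OB)).round(4))
print("mean",(RB.T@(np.mean(P,0)-OB)).round(4))
o=sensors.get_obs();print(o["time_s"],o["force"].round(1))
E
```

```text
hole [-0.0361 -0.0674  0.0183] 0.0009570911551708284
tip [-0.0391  0.0864  0.0069] 0.00038325051921623307
angle to y -0.01919056360911357
[0.0697 0.1113 0.0295]
[ 0.0709 -0.111   0.027 ]
[-0.0693 -0.1102  0.0322]
[-0.0699  0.1116  0.0304]
mean [0.0004 0.0004 0.0298]
38.075 [-0.4  0.7 -0. ]
```

```bash
python3 - <<'E'
from cell import ticket
print(ticket.sign_off())
E
```

```text
the job is handed in; nothing more can be done
None
```

The job is finished and was handed in at about 38 s of the 72 s allowed; the hand-in gave no verdict. I swung the clip to about 85°, lifted the insert clear, turned it half round and reseated it. I then swung the clip straight again and laid the peeler in the long trough.

**One hitch:** on the first try at seating, the insert caught on the upper rail and tipped about 10° in the grip. I raised it, levelled it and lowered it again without contact.

**Last checks, from both cameras:**

| Item | Result |
|---|---|
| Insert | Rim centre within about 0.5 mm of the starting seat, level, long trough on the low side |
| Clip | Straight over the insert's upper rim in both views; angle judged by eye |
| Peeler | About 37 mm to the low side of the insert's middle, about 3 mm off the middle along the trough, 0.02 rad off its direction, lying on the floor |
| Fork, mug and tumbler | Unmoved in the top view; judged by eye |
| Arm | Clear of everything, tool force near 0 N |

**Uncertainty:** the insert checks are relative to where it started, not to the stand itself. My rough readings of the stand's edges disagreed with its nominal place by 2 to 5 mm.

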